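# Fit the adjustable wrench to the card press and tighten it

## Robot

A 6-joint arm with a two-finger parallel gripper is mounted at the origin on the work surface; the furniture and walls round the work are solid. World frame = base frame: x ahead of the robot, y to its left, z up, the work surface at z = 0. Lengths are in mm, angles in rad, forces in N, time in s.
With the tool pointing down it reaches from about 350 to 775 mm from the base axis. Payload 7.3 kg.
Tool frame: the origin (TCP) lies on the centre line of the jaws, within the pads' length; the fingertips stand 22 mm ahead of it and the grasp point (between the pads) lies 3 mm ahead of it (bot.finger_overhang is the distance from the TCP to the fingertips, in mm); y points along the fingers, z is the direction in which the jaws open and shut, and the axes are right-handed (so a half turn about y gives the same grasp; the last joint's range is limited). The gripper opens to 92 mm and grips with 3 to 60 N. Pads are 19 mm wide; open, the fingers measure 130 mm over their backs; the gripper's body (75 mm by 190 mm) begins 47 mm behind the grasp point.
Start: joints at [-1.449, 0.342, 1.524, -0, 1.275, -0.146], TCP at [138.942, -506.298, 248.741] pointing down, gripper open.
Joint ranges: [-2.53, 2.53], [-0.77, 2.02], [0.04, 2.7], [-1, 4.14], [0.28, 2.66], [-3.11, 3.11]. Speed limits (rad/s): [2.57, 2.57, 3.14, 3.14, 3.14, 3.14].

## Interface

Orientations are given as [roll, pitch, yaw] about the fixed x, y, z axes, in that order (R = Rz(yaw) Ry(pitch) Rx(roll)).
In Python, from plant import bot, viewer, find_in, spot_point gives the robot as it stands.
- The arm moves only by the tool send_rows, never from a script. Its argument "moves" is a list of rows, each a list of 3 entries, a list of its own where there are three numbers: the shift along the tool's x, y, z in mm, then the turn, a rotation vector about the tool's x, y, z in degrees, then the finger opening in mm, from 0 to 91.8. A call has 1 to 20 rows; each row shifts and turns the pose as measured when the row begins, along the tool's axes as they then stand; what a row does not reach is not made up. A row lasts 1/8 s, in which the tool goes at most 62.5 mm and 10.7 degrees, less where a joint would pass 70% of its speed; a pose out of reach is approached as far as the arm can. A call with a gripper value outside its range is refused whole. The fingers move at their own pace and stop on an object; the grip force is fixed at half the most. Time passes only in rows, so rows that do not move let the fingers close. It gives the time, the measured TCP pose, the force and the opening at its end, in the units of the state.
- bot.get_obs(): the state, without advancing time (a new reading comes with each control period).
- viewer.capture(name): name is "scene" or "top" or "wrist"; returns the picture (480x640x3 uint8, blue, green, red); there is no depth.
- viewer.camera_model(name): a dict with "fx", "fy", "cx", "cy" (pixels), "rvec" (rotation vector, rad) and "tvec" (3), from world to camera coordinates, as OpenCV has them. Camera axes: x right, y down, z forward; pixel columns grow to the right and rows downward; lengths in mm; the calibration is good to about 2 mm. A picture is of the moment at which its call begins: read the wrist's pose just before it. camera_model takes no time and is no camera call; for the wrist camera it gives the pose at the moment of the call.
- bot.close_job(): hands the job in, once; it reports no verdict.
Trained networks look in the newest picture that a camera, given by its name, has taken for a name from the list of things; names that differ only in an ending like _2 or _b are one class to them, and where a whole thing is asked for, a point or a joint stands for the part that bears it (a point fixed in the world has none). Each returns a list of dicts, best first, with "conf" (0 to 1); they miss things now and then, are a little off and sometimes report something else, mostly with a low value. They report only what shows in the picture. A call takes as long as a camera call.
- find_in(camera, thing): "extent" ([centre column, centre row, width, height] in pixels, round what is visible of it).
- spot_point(camera, thing): "point" ([column, row] in pixels: a listed point, or the origin of a listed thing).
The state is a dict: "time": time; "joint_positions": joint angles; "dq": joint speeds; "tau": joint torques, N m; "tool_pos": TCP position; "tcp_rot": TCP orientation; "contact_force": force on the tool from outside, world axes, zero at the start; "moment": the same for the moment, N m; "grip_width": finger opening in mm.
Only numpy, scipy, OpenCV 4.12 (cv2) and the standard library are available. Lean on these libraries where they do the work, as an engineer would, in place of code of your own. Each camera call takes 0.05 s, during which the arm holds its last target.

## Task

Slide the adjustable wrench's open jaws fully home onto the hexagonal collar of the card press, roll its thumb wheel (the worm) until the jaws just fit the collar, and then turn the collar with the wrench, clockwise seen from above, until it comes up tight against its stop. Let go and leave the wrench lying snugly on the collar; do not disturb the things standing around.

Things in the scene. Friction and masses are not known exactly. Their poses are not given: they have to be found in the camera images.
- press: Card press, fixed to the table: wooden base board, a card stack on it, and a flat wooden pressing board 230 x 172 mm whose top is 53 mm above the table. Origin: on the table, under the axis of the vertical spindle. x points to the back of the press, z up. The boards reach from x = -160 to +70 mm; the open front faces -x. A steel bridge stands over the spindle.
- bridge (a point): Middle of the underside of the dark steel bridge, 135 mm above the table; axes as the press. The bar runs along y, 64 mm deep in x, 40 mm high (spindle boss on it to 187 mm above the table), on posts at y = +-(87 to 99) mm. A gripper straight down over the seated wrench's thumb wheel strikes it: lean the tool 30 to 45 degrees, its body out towards the wrench's handle.
- collar_mid (a point): Middle of the steel hexagonal collar on the spindle: 40 mm across flats, 46 mm across corners, 53 to 83 mm above the table (a 34 mm round step on it to 89 mm). z up, along the turning axis; turns with the collar. Two corners lie on its x axis, two flats face its y axis: the wrench fits when its x axis points the same way as this one; its handle then sticks out to the front.
- collar (a joint): Turning angle of the collar (rad), growing clockwise seen from above. It starts between 0 and 0.1 and comes up against a hard stop at 0.7. At 0 its x axis is turned 0.2 rad anticlockwise from the press's x axis. Stiff: about 0.4 N m.
- wrench: Steel adjustable wrench, 198 mm long, head 22 mm thick, about 0.8 kg, lying flat on the pressing board in front of the collar. Origin: on its underside, where the collar's centre belongs when it fits. x points from handle to open mouth, z up. Fixed jaw at +y, inner face at y = +20 mm, outer +38 mm; moving jaw at -y, inner face at y = 20 mm minus the gap, 16 mm thick. Jaw tips at x = +20 mm.
- mouth (a point): Bottom of the wrench's mouth, 25 mm behind the wrench's origin (axes as the wrench). When the wrench is pushed fully home the collar's corner touches it, and the collar's centre is then 23 mm in front of this point. Raking the thumb wheel can draw the loose wrench back 5 to 15 mm: push it home again.
- handle_mid (a point): Point to grip the handle, 128 mm behind the wrench's origin (axes as the wrench). The handle there is 20 mm wide (y), 14 mm thick (4 to 18 mm above the wrench's underside), straight from 94 to 166 mm behind the wrench's origin and ends in a 28 mm round eye (tip at 178 mm).
- worm_top (a point): Top of the thumb wheel (worm) in the wrench's neck, 62 mm behind its origin, 34 mm over its underside, 12 mm above the neck round it (axes as the wrench). Wheel axis along y; six ribs 20 mm long, outer radius 16 mm, 6 mm deep. Raking the ribs over the top towards the handle and down with closed fingertips, stroke after stroke, closes the jaws. Takes about 4 N and stays where it is left.
- worm (a joint): Angle of the thumb wheel (rad), growing as the jaws close; 13 mm of jaw travel a turn. Starts between 1.2 and 2.8.
- jaw (a joint): Travel of the moving jaw (m): the gap between the jaws is 0.052 minus this. It starts between 0.0025 and 0.0058 (gap 46 to 49.5 mm); at 0.012 the gap is 40 mm and the jaws touch the collar.
- counter_bell: Bystander: brass-coloured counter bell, 84 mm wide, 66 mm high. Origin under its middle.
- candle_tin: Bystander: round candle tin, 66 mm wide, 28 mm high. Origin under its middle.
- tape_roll: Bystander: roll of paper tape lying flat, 54 mm wide, 15 mm high, beside the press. Origin under its middle.

How it is judged:
By the outcome, as a careful person would: the job done as asked, in the order asked, and still so for the second after the job is handed in, with the robot touching nothing.
It also fails if it takes over 72 s, if anything falls off the work surface, if the arm or the gripper's body presses on something with over 40 N, if the wrist force passes 120 N, or if a joint passes its speed limit or range.

## Working session

There is one attempt and no reset: what is moved stays moved. The work goes in short steps, Python scripts to look and compute and a tool call to move; the robot and the scene stay as the last step left them, time stands still between calls to the robot, and variables do not carry over. Pictures are saved under pics/ and viewed, and the job is handed in when it is done.

Besides the shell and the picture viewer there is one more tool, called after "Emit:" as name([rows], argument=value, ...), one row to a line, values as JSON. send_rows: Moves the arm, as the interface text tells. Its arguments: {"type":"object","properties":{"moves":{"type":"array","items":{"type":"array"}}},"required":["moves"]}

```bash
ls; mkdir -p pics
python3 - <<'E'
from plant import bot, viewer, find_in, spot_point
import cv2
print(bot.get_obs())
for c in ["scene","top","wrist"]:
    im=viewer.capture(c); cv2.imwrite(f"pics/a_{c}.png",im); print(c,viewer.camera_model(c))
E
```

```text
pics
{'time': 0.0, 'joint_positions': array([-1.44900164e+00,  3.42697892e-01,  1.52505746e+00, -4.72904701e-05,
        1.27539984e+00, -1.46000289e-01]), 'dq': array([-4.80069120e-04, -3.84168454e-05, -6.01226106e-04, -5.16764495e-04,
        1.85578959e-03, -2.26636127e-03]), 'tau': array([-6.70046338e-04, -4.31246102e+01, -2.44220209e+01,  7.17329420e-02,
        5.60350728e-02, -1.11402130e-04]), 'tool_pos': array([ 138.87773731, -505.88880582,  248.04371815]), 'tcp_rot': array([-1.57234881e+00,  1.82581077e-04, -2.87378401e+00]), 'contact_force': array([-0.02110344, -0.04613921, -0.84358755]), 'moment': array([0.0250317 , 0.01184532, 0.05099644]), 'grip_width': 91.60956468165483}
scene {'fx': 505.28555866448863, 'fy': 505.28555866448863, 'cx': 322.11404063787836, 'cy': 239.7923131481676, 'rvec': array([ 0.74956989,  2.59409492, -1.16250561]), 'tvec': array([464.16022998,   2.14390152, 991.20043049])}
top {'fx': 599.1314267577305, 'fy': 599.1314267577305, 'cx': 329.0141873016372, 'cy': 239.23215287989836, 'rvec': array([ 2.19578434, -2.13370412,  0.13531468]), 'tvec': array([-156.14219344,  455.89913819,  970.90559631])}
wrist {'fx': 394.7207406678879, 'fy': 394.7207406678879, 'cx': 315.16327960671464, 'cy': 241.57058401875975, 'rvec': array([-2.29477605,  1.74739614,  0.27413125]), 'tvec': array([-523.84720726,  -38.63317705,  391.51817464])}
```

View pics/a_scene.png

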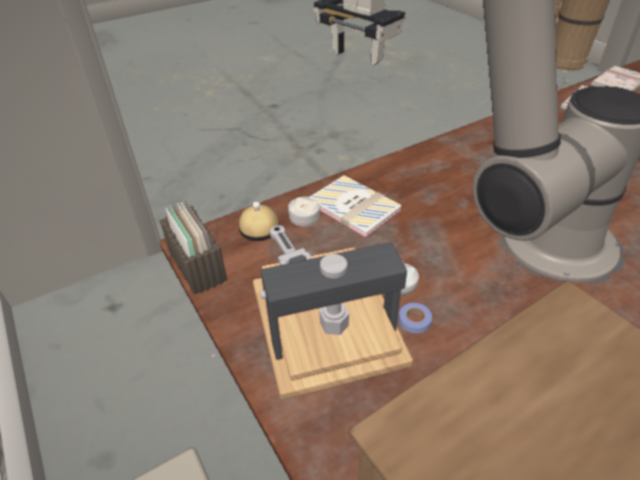

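View pics/a_top.png

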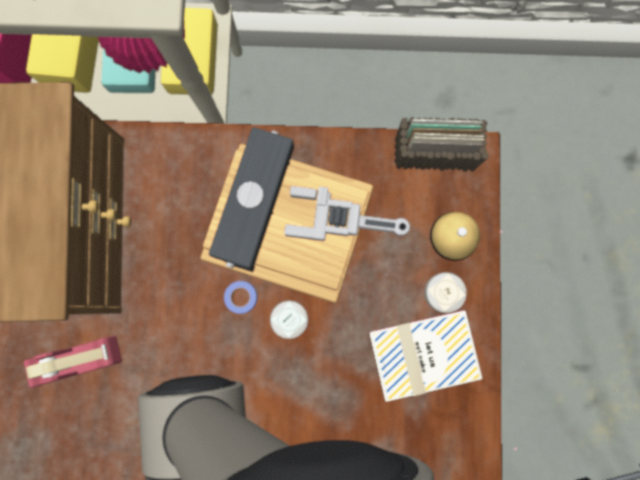

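View pics/a_wrist.png

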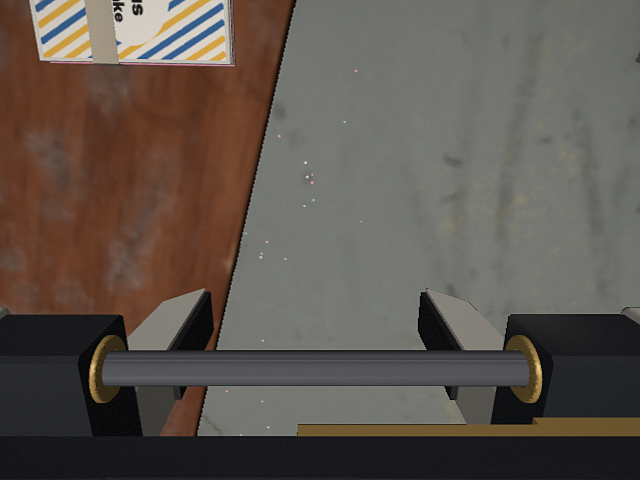

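```bash
cat > h.py <<'E'
import numpy as np, cv2
from scipy.spatial.transform import Rotation as Rn
from plant import bot, viewer, find_in, spot_point
def ray(cm,px):
    R=cv2.Rodrigues(np.array(cm['rvec']))[0]; t=np.array(cm['tvec'])
    d=R.T@np.array([(px[0]-cm['cx'])/cm['fx'],(px[1]-cm['cy'])/cm['fy'],1.]); return -R.T@t,d
def atz(cm,px,z):
    o,d=ray(cm,px); return o+d*(z-o[2])/d[2]
def proj(cm,P):
    R=cv2.Rodrigues(np.array(cm['rvec']))[0]; q=R@np.array(P)+cm['tvec']; return [cm['fx']*q[0]/q[2]+cm['cx'],cm['fy']*q[1]/q[2]+cm['cy']]
def Rtool(o): return Rn.from_euler('xyz',o['tcp_rot'])
E
python3 - <<'E'
from h import *
np.set_printoptions(precision=1,suppress=True)
Z=dict(press=0,bridge=135,collar_mid=68,wrench=53,mouth=53,handle_mid=64,worm_top=87,counter_bell=0,candle_tin=0,tape_roll=0)
for c in ["top","scene"]:
    cm=viewer.camera_model(c); viewer.capture(c)
    for n,z in Z.items():
        for r in spot_point(c,n)[:2]: print(c,n,round(r['conf'],2),np.array(r['point']),atz(cm,r['point'],z))
E
```

```text
top press 0.81 [261. 218.] [496.7 -25.4   0. ]
top wrench 0.87 [300.4 217. ] [492.3 -95.2  53. ]
top mouth 0.72 [313.1 216.8] [ 493.2 -115.9   53. ]
top worm_top 0.81 [338.4 216.9] [ 489.  -156.4   87. ]
top counter_bell 0.79 [452.7 236.9] [ 473.6 -355.3    0. ]
top counter_bell 0.7 [441.8 294.7] [ 374.3 -337.2    0. ]
top candle_tin 0.82 [442.3 294.6] [ 374.5 -338.     0. ]
top candle_tin 0.53 [374.3 225.2] [ 489.9 -220.3    0. ]
top tape_roll 0.97 [241.  296.9] [360.9   2.8  -0. ]
scene press 0.63 [334.3 342.7] [502.  -32.6   0. ]
scene bridge 0.84 [333.1 290.7] [507.3 -25.9 135. ]
scene bridge 0.45 [258.3 230.7] [ 539.2 -203.5  135. ]
scene collar_mid 0.6 [335.1 314.4] [498.9 -34.3  68. ]
scene mouth 0.62 [296.5 256.8] [ 479.  -192.2   53. ]
scene handle_mid 0.81 [284. 245.] [ 487.9 -220.7   64. ]
scene worm_top 0.82 [298.1 258.4] [ 494.4 -155.7   87. ]
scene worm_top 0.73 [336.9 317.5] [508.3 -14.6  87. ]
scene counter_bell 0.68 [257.4 225.7] [ 476.9 -366.6    0. ]
scene candle_tin 0.81 [305.2 215. ] [ 376.3 -342.5    0. ]
scene tape_roll 0.87 [414.3 320.3] [363.3   1.4  -0. ]
```

Run:
```python
from h import *
im=viewer.capture("top"); cv2.imwrite("pics/t.png",cv2.resize(im[120:310,195:420],None,fx=3.5,fy=3.1,interpolation=cv2.INTER_CUBIC))
cv2.imwrite("pics/t2.png",cv2.resize(im[175:250,270:420],None,fx=5.3,fy=5.3,interpolation=cv2.INTER_CUBIC))
im=viewer.capture("scene"); cv2.imwrite("pics/s.png",cv2.resize(im[200:390,230:440],None,fx=3.1,fy=3.1,interpolation=cv2.INTER_CUBIC))
```

```text
(no output)
```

View pics/t.png

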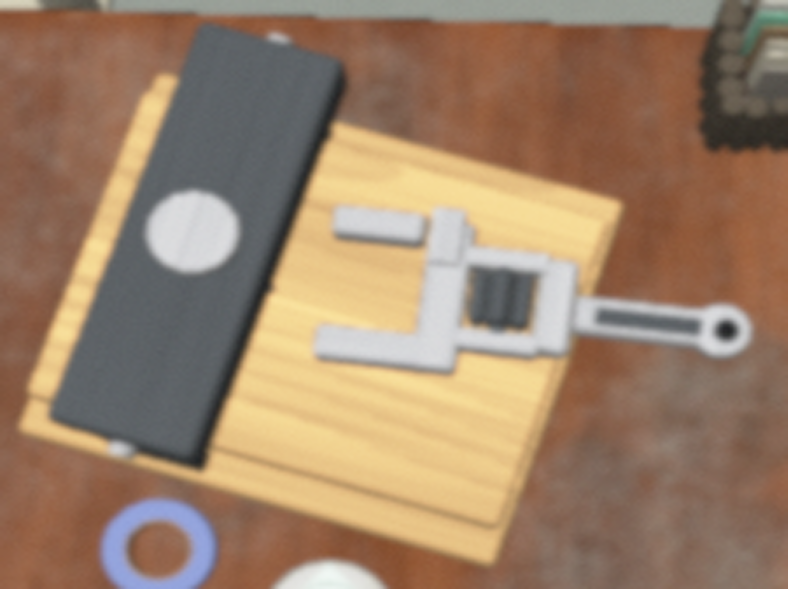

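View pics/t2.png

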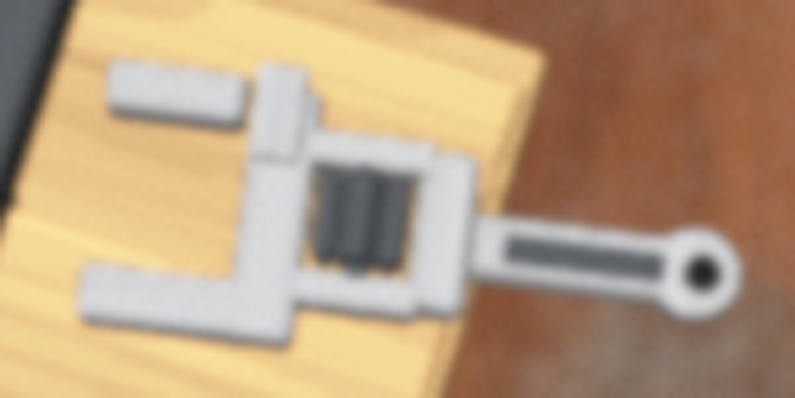

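View pics/s.png

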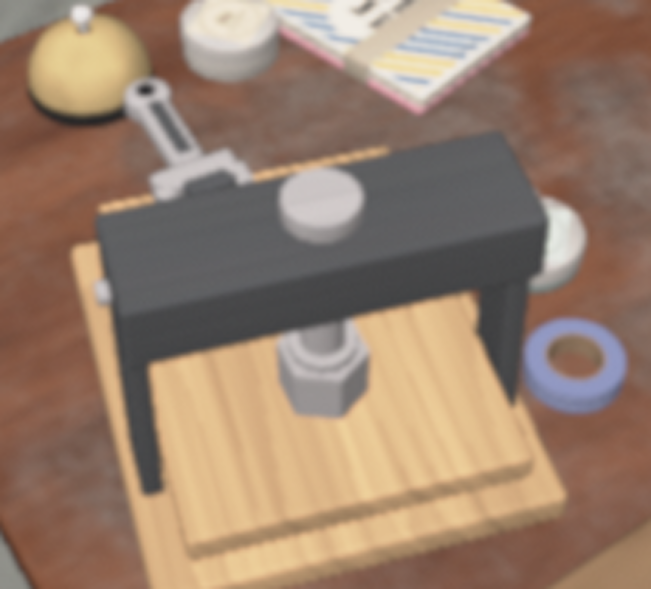

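Run:
```python
from h import *
np.set_printoptions(precision=1,suppress=True)
cm=viewer.camera_model("top")
A=lambda u,v,z: atz(cm,(195+u/3.5,120+v/3.1),z)
B=lambda u,v,z: atz(cm,(270+u/5.3,175+v/5.3),z)
print("boss",A(192,231,187))
print("board front corners",A(495,525,53),A(622,203,53))
for p in [(205,25),(345,65),(203,467),(52,415)]: print("bridge",A(*p,175))
print("eye",B(702,272,71))
print("tip fix in/out",B(90,266,75),B(82,310,75),"mov out/in",B(112,62,75),B(108,105,75))
print("worm ends",B(360,168,87),B(350,272,87))
print("heel back corners",B(475,155,75),B(463,305,75))
c2=viewer.camera_model("scene")
S=lambda u,v,z: atz(c2,(230+u/3.1,200+v/3.1),z)
print("collar hex corners",S(277,352,83),S(300,380,83),S(345,375,83),S(368,345,83), 'boss',S(320,200,187),'eye',S(148,90,71))
```

```text
boss [501.6 -28.8 187. ]
board front corners [ 376.4 -157.    53. ] [ 548.1 -212.1   53. ]
bridge [601.7 -28.3 175. ]
bridge [584.3 -86.8 175. ]
bridge [395.2 -36.3 175. ]
bridge [417.1  25.5 175. ]
eye [ 479.3 -259.5   71. ]
tip fix in/out [475.1 -75.3  75. ] [461.7 -73.4  75. ] mov out/in [537.5 -79.7  75. ] [524.3 -78.9  75. ]
worm ends [ 505.2 -155.2   87. ] [ 473.9 -153.1   87. ]
heel back corners [ 512.3 -190.    75. ] [ 466.6 -187.4   75. ]
collar hex corners [524.6 -38.1  83. ] [524.3 -17.4  83. ] [504.6  -8.3  83. ] [485.  -17.8  83. ] boss [506.2 -26.5 187. ] eye [ 480.1 -258.2   71. ]
```

```bash
cat >> h.py <<'E'
def Rdes(psi,t=0.):
    p=np.radians(psi);t=np.radians(t)
    wx=np.array([np.cos(p),np.sin(p),0]);wy=np.array([-np.sin(p),np.cos(p),0]);wz=np.array([0,0,1.])
    return Rn.from_matrix(np.column_stack([-(np.cos(t)*wx+np.sin(t)*wz),np.sin(t)*wx-np.cos(t)*wz,-wy]))
def plan(targets,maxmm=50,maxdeg=9,start=None):
    """targets: (tcp pos, R, grip). prints rounded rows"""
    o=bot.get_obs(); p=np.array(o['tool_pos']);R=Rtool(o); rows=[]
    for P,Rt,g in targets:
        P=np.array(P,float); rv=(R.inv()*Rt).as_rotvec(degrees=True)
        n=max(1,int(np.ceil(max(np.linalg.norm(P-p)/maxmm,np.linalg.norm(rv)/maxdeg))))
        for k in range(n):
            s=np.round(R.inv().apply((P-p)/(n-k)),1); r=np.round((R.inv()*Rt).as_rotvec(degrees=True)/(n-k),1)
            p=p+R.apply(s);R=R*Rn.from_rotvec(r,degrees=True)
            rows.append([(s+0.).tolist(),(r+0.).tolist(),g])
    print(len(rows)); print(str(rows).replace(' ','')); return rows
def st():
    o=bot.get_obs(); R=Rtool(o).as_matrix()
    ps=np.degrees(np.arctan2(-R[1,0],-R[0,0])); t=np.degrees(np.arcsin(-R[2,0]))
    print('t%.2f'%o['time'],'pos',np.round(o['tool_pos'],1),'tipz %.1f'%(o['tool_pos'][2]+22*R[2,1]),'psi %.1f tilt %.1f'%(ps,t),'F',np.round(o['contact_force'],1),'M',np.round(o['moment'],2),'g %.1f'%o['grip_width'],'q',np.round(o['joint_positions'],2))
E
python3 - <<'E'
from h import *
st()
plan([((484,-222,140),Rdes(84.7),50)])
E
```

```text
t1.35 pos [ 138.9 -506.3  248.7] tipz 226.7 psi 15.3 tilt -0.0 F [ 0.6  0.  -0.8] M [-0.05  0.02 -0.03] g 91.5 q [-1.45  0.34  1.52  0.    1.28 -0.15]
10
[[[-40.8,10.9,-18.3],[0.0,-6.9,0.0],50],[[-42.7,10.9,-13.3],[0.0,-6.9,0.0],50],[[-44.0,10.9,-8.0],[0.0,-6.9,0.0],50],[[-44.6,10.9,-2.7],[0.0,-7.0,0.0],50],[[-44.6,10.9,2.8],[0.0,-6.9,0.0],50],[[-44.0,10.8,8.1],[0.0,-7.0,0.0],50],[[-42.6,10.9,13.4],[0.0,-6.9,0.0],50],[[-40.7,10.8,18.5],[0.0,-7.0,0.0],50],[[-38.2,10.9,23.3],[0.0,-6.9,0.0],50],[[-35.1,10.8,27.6],[0.0,-7.0,0.0],50]]
```

Emit:
send_rows([
  [[-40.8,10.9,-18.3],[0,-6.9,0],50],
  [[-42.7,10.9,-13.3],[0,-6.9,0],50],
  [[-44,10.9,-8],[0,-6.9,0],50],
  [[-44.6,10.9,-2.7],[0,-7,0],50],
  [[-44.6,10.9,2.8],[0,-6.9,0],50],
  [[-44,10.8,8.1],[0,-7,0],50],
  [[-42.6,10.9,13.4],[0,-6.9,0],50],
  [[-40.7,10.8,18.5],[0,-7,0],50],
  [[-38.2,10.9,23.3],[0,-6.9,0],50],
  [[-35.1,10.8,27.6],[0,-7,0],50],
])

```text
time: 2.6
tool_pos: [489.0, -212.1, 137.7]
tcp_rot: [-1.567, -0.006, -1.63]
contact_force: [0.3, -0.9, -0.0]
grip_width: 50.1
```

Run:
```python
from h import *
st()
im=viewer.capture("wrist");cv2.imwrite("pics/w1.png",im)
cm=viewer.camera_model("wrist")
for n,z in dict(handle_mid=64,worm_top=87,mouth=53,collar_mid=68,wrench=53).items():
    for r in spot_point("wrist",n)[:1]: print(n,round(r['conf'],2),r['point'],atz(cm,r['point'],z).round(1))
```

```text
t2.60 pos [ 489.  -212.1  137.7] tipz 115.7 psi 86.6 tilt -0.4 F [ 0.3 -0.9 -0. ] M [ 0.   -0.17  0.06] g 50.1 q [-0.55  0.47  1.66 -0.    1.01 -0.49]
handle_mid 0.65 [305.9, 285.0] [ 486.  -217.7   64. ]
worm_top 0.61 [317.1, 178.0] [ 495.4 -153.3   87. ]
mouth 0.68 [318.0, 97.8] [ 498.  -116.9   53. ]
collar_mid 0.72 [317.9, 177.2] [ 495.9 -155.8   68. ]
```

View pics/w1.png

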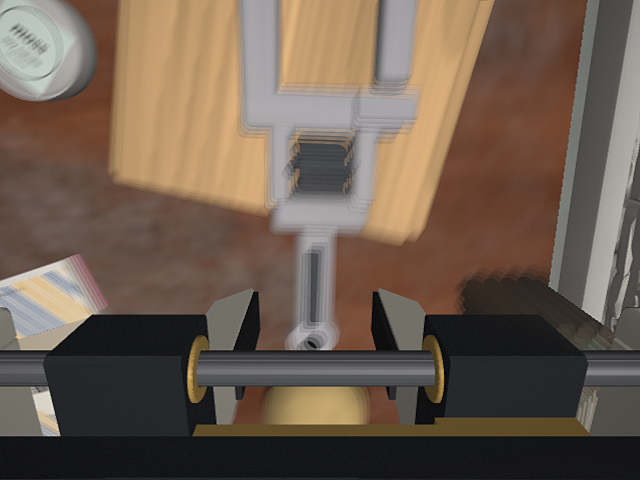

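Run:
```python
from h import *
viewer.capture("wrist");st()
cm=viewer.camera_model("wrist");im=viewer.capture("wrist");cv2.imwrite("pics/w2.png",im)
st()
for n,z in dict(handle_mid=64,worm_top=87,mouth=53,collar_mid=68,wrench=53).items():
    for r in spot_point("wrist",n)[:1]: print(n,round(r['conf'],2),r['point'],atz(cm,r['point'],z).round(1))
```

```text
t2.95 pos [ 487.2 -214.   138.3] tipz 116.3 psi 86.3 tilt -0.4 F [-0.  -0.3  0.1] M [-0.09 -0.14 -0.04] g 50.0 q [-0.56  0.47  1.66 -0.    1.01 -0.49]
t3.00 pos [ 487.2 -214.1  138.3] tipz 116.3 psi 86.3 tilt -0.4 F [ 0.2 -0.7  0.7] M [-0.08 -0.11 -0.04] g 50.3 q [-0.56  0.47  1.66 -0.    1.01 -0.49]
handle_mid 0.82 [308.2, 280.9] [ 482.8 -221.7   64. ]
worm_top 0.94 [319.1, 175.6] [ 492.7 -158.2   87. ]
mouth 0.64 [317.2, 90.0] [ 494.5 -118.8   53. ]
```

View pics/w2.png

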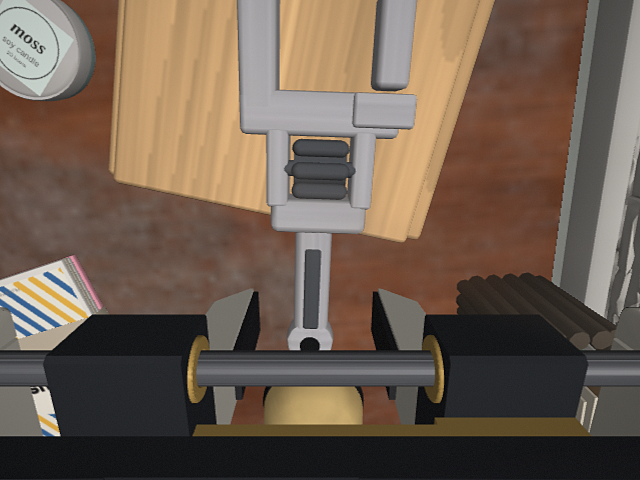

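Run:
```python
from h import *
cm=viewer.camera_model("wrist")
a=lambda u,v,z:atz(cm,(u,v),z).round(1)
print("eye",a(310,345,71),"handle axis",a(313.5,250,71),a(312.5,328,71),"fixed jaw inner edge",a(278,0,75),a(279,92,75),"fix outer",a(239,0,75),a(241,130,75))
print("edges handle",a(296.5,260,71),a(330.5,260,71),"heel back",a(274,230,75),a(364,232,75),"head back",a(245,93,75),a(415,94,75))
print("mov jaw inner",a(375,0,75),a(372,88,75))
```

```text
eye [ 481.7 -259.2   71. ] handle axis [ 487.5 -200.2   71. ] [ 483.9 -248.    71. ] fixed jaw inner edge [479.5 -81.5  75. ] [ 476.5 -119.3   75. ] fix outer [462.4 -80.4  75. ] [ 456.6 -135.2   75. ]
edges handle [ 477.9 -205.4   71. ] [ 496.5 -206.6   71. ] heel back [ 467.7 -186.4   75. ] [ 514.7 -190.5   75. ] head back [ 460.5 -118.7   75. ] [ 540.4 -124.2   75. ]
mov jaw inner [522.2 -84.1  75. ] [ 520.2 -120.3   75. ]
```

Run:
```python
from h import *
plan([((484.3,-223.5,105),Rdes(85.3),46),((484.3,-223.5,78.5),Rdes(85.3),46)],maxmm=25)
```

```text
4
[[[4.9,16.6,-1.3],[-0.1,0.5,0.2],46],[[5.0,16.6,-1.3],[-0.1,0.5,0.2],46],[[0.0,13.3,0.0],[0.0,0.0,0.0],46],[[0.0,13.2,0.0],[0.0,0.0,0.0],46]]
```

Emit:
send_rows([
  [[4.9,16.6,-1.3],[-0.1,0.5,0.2],46],
  [[5,16.6,-1.3],[-0.1,0.5,0.2],46],
  [[0,13.3,0],[0,0,0],46],
  [[0,12.2,0],[0,0,0],46],
  [[0,0,0],[0,0,0],46],
])

```text
time: 3.88
tool_pos: [483.0, -224.1, 73.9]
tcp_rot: [-1.573, 0.003, -1.655]
contact_force: [0.3, 0.5, -0.5]
grip_width: 45.8
```

Run:
```python
from h import *
st()
```

```text
t3.88 pos [ 483.  -224.1   73.9] tipz 51.9 psi 85.2 tilt 0.2 F [ 0.3  0.5 -0.5] M [-0.05 -0.05 -0.  ] g 45.8 q [-0.58  0.56  1.72  0.    0.87 -0.5 ]
```

Emit:
send_rows([
  [[0,-4,-1],[0,0,0],46],
  [[0,0,0],[0,0,0],46],
])

```text
time: 4.12
tool_pos: [482.4, -224.1, 78.7]
tcp_rot: [-1.573, 0.002, -1.654]
contact_force: [0.2, 0.2, 0.2]
grip_width: 45.8
```

Run:
```python
from h import *
st()
```

```text
t4.12 pos [ 482.4 -224.1   78.7] tipz 56.7 psi 85.2 tilt 0.1 F [0.2 0.2 0.2] M [-0.03 -0.12  0.02] g 45.8 q [-0.58  0.55  1.71  0.    0.88 -0.5 ]
```

Emit:
send_rows([
  [[0,0,2],[0,0,0],20],
  [[0,0,0],[0,0,0],10],
  [[0,0,0],[0,0,0],10],
  [[0,0,0],[0,0,0],10],
])

```text
time: 4.62
tool_pos: [485.1, -224.5, 79.8]
tcp_rot: [-1.57, 0.001, -1.654]
contact_force: [0.4, -0.4, -0.5]
grip_width: 19.7
```

Run:
```python
from h import *
st()
cm=viewer.camera_model("wrist");im=viewer.capture("wrist");cv2.imwrite("pics/w3.png",im)
for n,z in dict(worm_top=87,mouth=53,collar_mid=68,wrench=53).items():
    for r in spot_point("wrist",n)[:1]: print(n,round(r['conf'],2),r['point'],atz(cm,r['point'],z).round(1))
```

```text
t4.62 pos [ 485.1 -224.5   79.8] tipz 57.8 psi 85.2 tilt 0.1 F [ 0.4 -0.4 -0.5] M [-0.03 -0.12 -0.14] g 19.7 q [-0.58  0.55  1.71  0.    0.88 -0.49]
worm_top 0.76 [323.5, 167.7] [ 493.2 -157.6   87. ]
mouth 0.73 [317.1, 52.7] [ 494.4 -119.1   53. ]
```

View pics/w3.png

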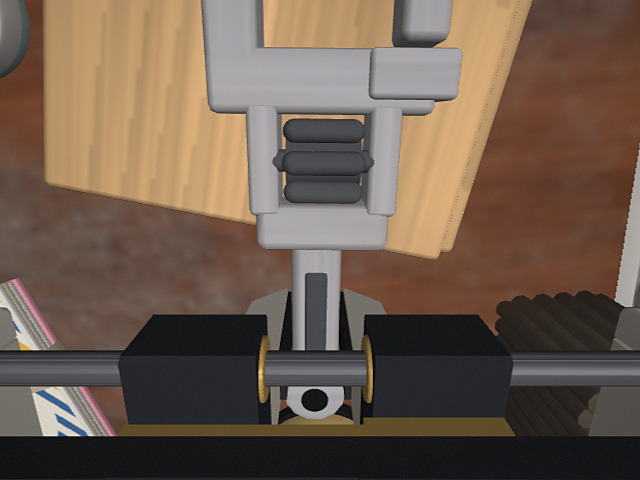

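Run:
```python
from h import *
plan([((481.2,-203,79.8),Rdes(84),10)],maxmm=6)
```

```text
4
[[[-5.3,0.0,-1.4],[0.0,0.3,0.0],10],[[-5.3,0.0,-1.5],[0.0,0.3,0.0],10],[[-5.2,0.0,-1.5],[0.0,0.3,0.0],10],[[-5.2,0.0,-1.5],[0.0,0.3,-0.1],10]]
```

Emit:
send_rows([
  [[-5.3,0,-1.4],[0,0.3,0],10],
  [[-5.3,0,-1.5],[0,0.3,0],10],
  [[-5.2,0,-1.5],[0,0.3,0],10],
  [[-5.2,0,-1.5],[0,0.3,0],10],
  [[0,0,0],[0,0,0],10],
])

```text
time: 5.5
tool_pos: [480.9, -202.3, 79.8]
tcp_rot: [-1.57, -0.0, -1.676]
contact_force: [0.5, -0.9, -0.5]
grip_width: 20.2
```

Run:
```python
from h import *
st()
cm=viewer.camera_model("wrist");im=viewer.capture("wrist");cv2.imwrite("pics/w4.png",im)
im=viewer.capture("scene"); cv2.imwrite("pics/s4.png",cv2.resize(im[230:350,250:420],None,fx=4.5,fy=4.5,interpolation=cv2.INTER_CUBIC))
```

```text
t5.50 pos [ 480.9 -202.3   79.8] tipz 57.8 psi 84.0 tilt -0.0 F [ 0.5 -0.9 -0.5] M [-0.14 -0.14 -0.03] g 20.2 q [-0.55  0.53  1.75 -0.    0.86 -0.44]
```

View pics/w4.png

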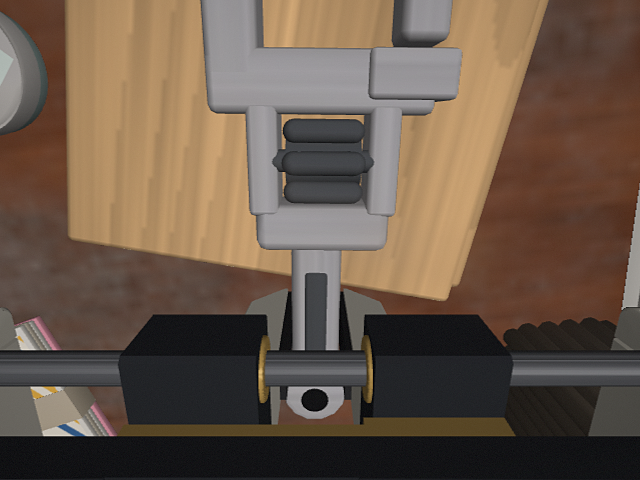

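View pics/s4.png

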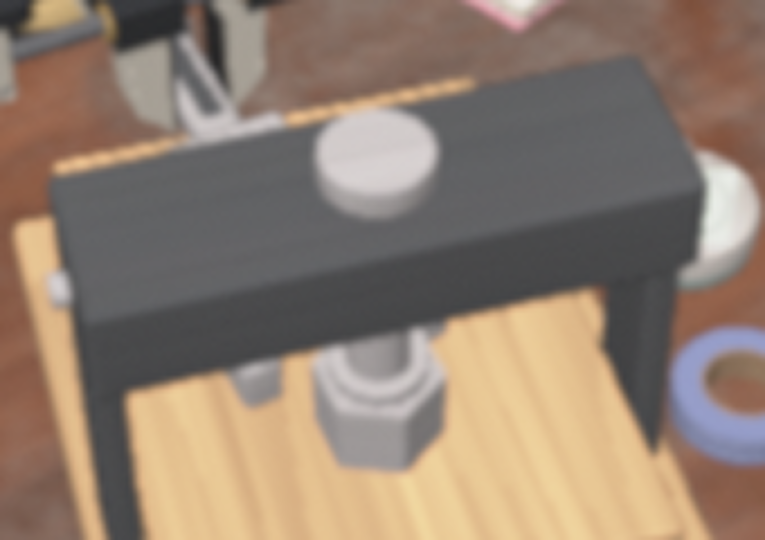

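Run:
```python
from h import *
c=viewer.camera_model("scene"); print(ray(c,(0,0))[0].round(0))
S=lambda u,v,z: atz(c,(250+u/4.5,230+v/4.5),z)
P=[(314,370),(338,410),(410,405),(446,368)]
W=[S(*p,83)[:2] for p in P]; print(np.round(W,1))
from scipy.optimize import least_squares
def f(q):
    cx,cy,a,=q; r=[]
    for w in W:
        v=w-np.array([cx,cy]); th=np.degrees(np.arctan2(v[1],v[0])); k=round((th-a)/60); t=np.radians(a+60*k)
        r+=list(v-23.1*np.array([np.cos(t),np.sin(t)]))
    return r
for a0 in (60,80,95):
    s=least_squares(f,[503,-29,a0]); print(s.x.round(1),s.cost.round(1))
print("round step top centre z89?",S(378,350,89),"mov tip",S(283,362,75),S(245,372,75),"fix tip",S(445,322,75),S(420,330,75))
```

```text
[767. 389. 676.]
[[522.7 -39.9]
 [525.  -21.1]
 [503.8 -10. ]
 [485.  -16.7]]
[500.  -34.1  72.2] 100.7
[503.7 -30.3  87.4] 10.7
[503.7 -30.3  87.4] 10.7
round step top centre z89? [502.6559605  -31.32118862  89.        ] mov tip [526.53532012 -54.43536131  75.        ] [539.69439571 -57.66646021  75.        ] fix tip [469.9883831 -39.3889053  75.       ] [479.28169431 -41.04893003  75.        ]
```

Emit:
send_rows([
  [[-5,0,-1],[0,0,0],10],
  [[-5,0,-1],[0,0,0],10],
  [[-5,0,0],[0,0,0],10],
  [[-4,0,0],[0,0,0],10],
  [[0,0,0],[0,0,0],10],
])

```text
time: 6.22
tool_pos: [481.0, -182.5, 79.8]
tcp_rot: [-1.57, -0.001, -1.676]
contact_force: [0.1, -1.5, -0.9]
grip_width: 19.7
```

Run:
```python
from h import *
st()
im=viewer.capture("scene"); cv2.imwrite("pics/s5.png",cv2.resize(im[230:350,250:420],None,fx=4.5,fy=4.5,interpolation=cv2.INTER_CUBIC))
```

```text
t6.22 pos [ 481.  -182.5   79.8] tipz 57.8 psi 84.0 tilt -0.1 F [ 0.1 -1.5 -0.9] M [-0.25 -0.13 -0.01] g 19.7 q [-0.51  0.52  1.77 -0.    0.85 -0.41]
```

View pics/s5.png

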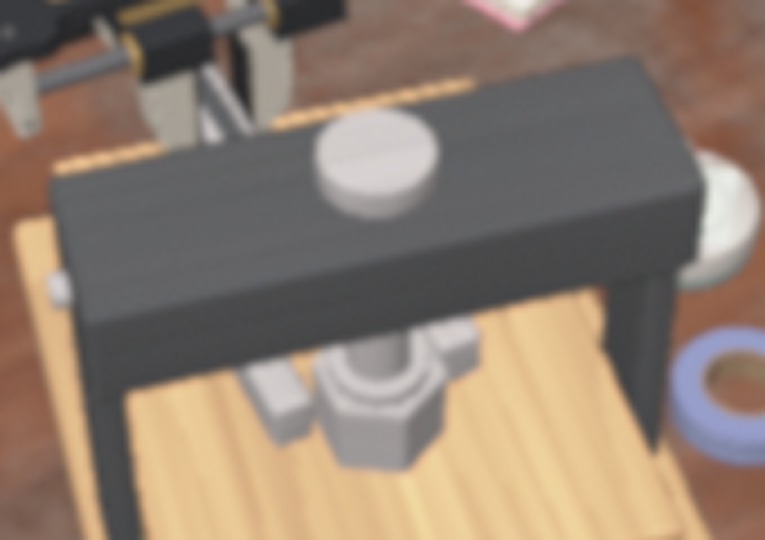

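Run:
```python
from h import *
c=viewer.camera_model("scene")
S=lambda u,v,z: atz(c,(250+u/4.5,230+v/4.5),z).round(1)
print(S(312,402,75),S(280,418,75),S(446,352,75),S(480,342,75))
```

```text
[527.2 -34.2  75. ] [539.8 -34.2  75. ] [477.2 -28.   75. ] [464.9 -25.4  75. ]
```

Emit:
send_rows([
  [[-5,0,0],[0,0,0],10],
  [[-5,0,0],[0,0,0],10],
  [[-5,0,0],[0,0,0],10],
  [[-4,0,0],[0,0,0],10],
  [[0,0,0],[0,0,0],10],
])

```text
time: 6.9
tool_pos: [483.1, -162.5, 79.8]
tcp_rot: [-1.57, -0.001, -1.676]
contact_force: [-0.0, -2.3, -0.7]
grip_width: 19.5
```

Run:
```python
from h import *
st()
im=viewer.capture("scene"); cv2.imwrite("pics/s6.png",cv2.resize(im[230:350,250:420],None,fx=4.5,fy=4.5,interpolation=cv2.INTER_CUBIC))
```

```text
t6.90 pos [ 483.1 -162.5   79.8] tipz 57.8 psi 84.0 tilt -0.1 F [-0.  -2.3 -0.7] M [-0.35 -0.12 -0.05] g 19.5 q [-0.47  0.52  1.78 -0.    0.84 -0.37]
```

View pics/s6.png

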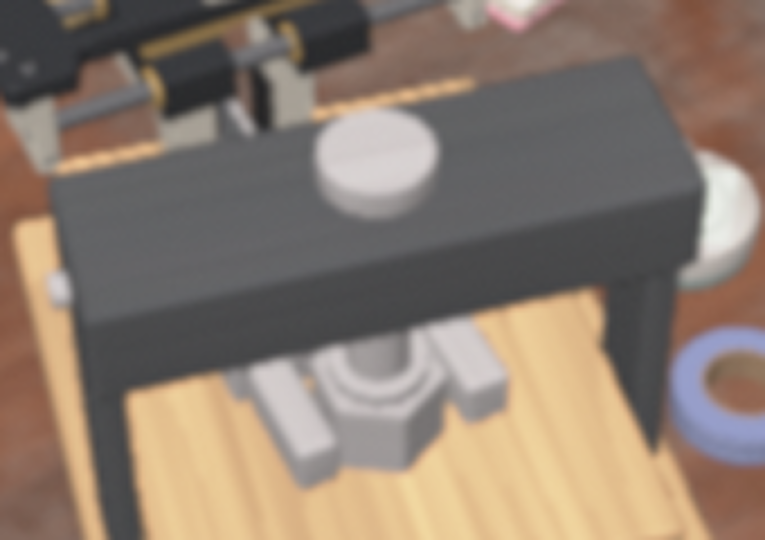

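Emit:
send_rows([
  [[-3,0,0],[0,0,0],10],
  [[-2,0,0],[0,0,0],10],
  [[-1.5,0,0],[0,0,0],10],
  [[0,0,0],[0,0,0],10],
])

```text
time: 7.45
tool_pos: [483.8, -156.2, 79.8]
tcp_rot: [-1.57, -0.002, -1.677]
contact_force: [-0.1, -3.8, -0.4]
grip_width: 20.0
```

Emit:
send_rows([
  [[-1.5,0,0],[0,0,0],10],
  [[0,0,0],[0,0,0],10],
])

```text
time: 7.7
tool_pos: [483.9, -156.1, 79.8]
tcp_rot: [-1.57, -0.004, -1.676]
contact_force: [-0.4, -1.6, -0.5]
grip_width: 19.6
```

Emit:
send_rows([
  [[-1.5,0,0],[0,0,0],10],
  [[0,0,0],[0,0,0],10],
])

```text
time: 7.95
tool_pos: [484.0, -156.1, 79.8]
tcp_rot: [-1.569, -0.006, -1.676]
contact_force: [0.5, -1.6, -0.3]
grip_width: 19.5
```

Emit:
send_rows([
  [[-3,0,0],[0,0,0],10],
])

```text
time: 8.07
tool_pos: [484.5, -155.5, 80.0]
tcp_rot: [-1.568, -0.011, -1.675]
contact_force: [-3.0, -22.8, -2.9]
grip_width: 19.8
```

Run:
```python
from h import *
st()
im=viewer.capture("scene"); cv2.imwrite("pics/s7.png",cv2.resize(im[230:350,250:420],None,fx=4.5,fy=4.5,interpolation=cv2.INTER_CUBIC))
cm=viewer.camera_model("wrist");im=viewer.capture("wrist");cv2.imwrite("pics/w7.png",im)
st()
```

```text
t8.07 pos [ 484.5 -155.5   80. ] tipz 58.0 psi 84.1 tilt -0.6 F [ -3.  -22.8  -2.9] M [-3.73  0.71 -0.01] g 19.8 q [-0.46  0.52  1.78 -0.01  0.84 -0.34]
t8.18 pos [ 484.4 -155.6   80. ] tipz 58.0 psi 84.0 tilt -0.6 F [ -3.6 -16.8  -3.3] M [-2.72  0.53 -0.02] g 19.8 q [-0.46  0.52  1.78 -0.01  0.84 -0.34]
```

View pics/s7.png

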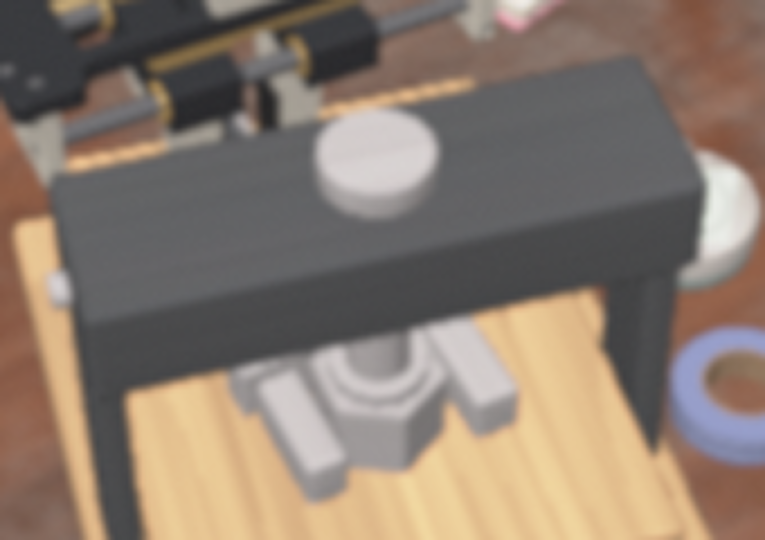

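View pics/w7.png

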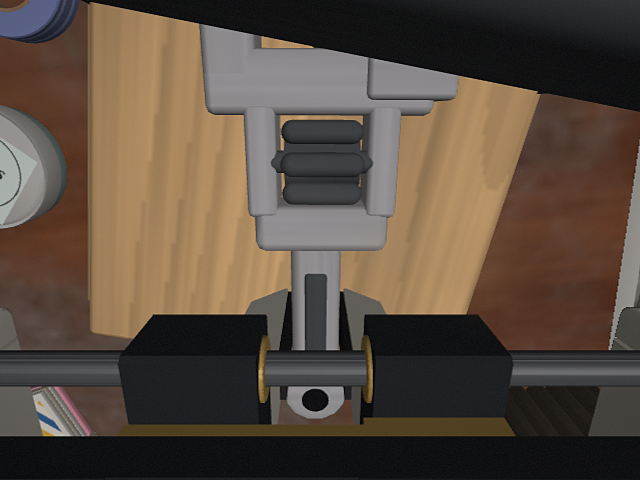

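```bash
cat >> h.py <<'E'
class W: # wrench pose
    pass
def wpose(org,psi):
    p=np.radians(psi); return np.array(org,float),np.array([np.cos(p),np.sin(p),0]),np.array([-np.sin(p),np.cos(p),0])
def tcp_for_C(xl,zl,org,psi,t,yl=0.):
    """C (handle-side lower tip corner) at wrench-local x (rel wheel axis), height zl"""
    o,wx,wy=wpose(org,psi); C=np.array([o[0],o[1],0])+wx*(xl-62)+wy*yl+np.array([0,0,zl])
    M=Rdes(psi,t).as_matrix(); return C-22*M[:,1]-9.5*M[:,0]
E
python3 - <<'E'
from h import *
cm=viewer.camera_model("wrist"); o=bot.get_obs()
org=ray(cm,(0,0))[0]; print("cam in tool",Rtool(o).inv().apply(org-o['tool_pos']).round(1))
O,wx,wy=wpose((497.9,-26.8),84)
ax=O[0:2]-62*wx[:2]
for v in (132,163,193):
    o_,d=ray(cm,(322,v)); 
    # 2D plane local x,z
    ox=(o_[:2]-ax)@wx[:2]; oz=o_[2]-71; dx=d[:2]@wx[:2]; dz=d[2]
    for r in (14,16):
        a=dx*dx+dz*dz;b=2*(ox*dx+oz*dz);c=ox*ox+oz*oz-r*r; D=b*b-4*a*c
        if D>0:
            s=(-b-np.sqrt(D))/2/a; print(v,r,"angle fwd of top",np.degrees(np.arctan2(ox+s*dx,oz+s*dz)).round(1))
E
```

```text
cam in tool [ -83.3 -135.6   -0.3]
132 14 angle fwd of top 49.6
132 16 angle fwd of top 42.4
163 14 angle fwd of top 4.8
163 16 angle fwd of top 5.1
193 14 angle fwd of top -42.2
193 16 angle fwd of top -33.4
```

Run:
```python
from h import *
O=(497.9,-26.8);psi=84
plan([((484.4,-155.6,80),Rdes(84),40),((484.4,-155.6,80),Rdes(84),40),((482,-165,140),Rdes(84),40)],maxmm=20)
R=Rdes(84,42)
print(tcp_for_C(-10,125,O,psi,42).round(1),tcp_for_C(10,82,O,psi,42).round(1))
```

```text
6
[[[0.0,0.0,0.0],[-0.1,0.0,0.6],40],[[0.0,0.0,0.0],[0.0,0.0,0.0],40],[[2.4,-15.0,-0.4],[0.0,0.0,0.0],40],[[2.4,-15.0,-0.3],[0.0,0.0,0.0],40],[[2.4,-15.0,-0.4],[0.0,0.0,0.0],40],[[2.4,-15.0,-0.3],[0.0,0.0,0.0],40]]
[ 489.6 -106.   147.7] [491.7 -86.1 104.7]
```

Emit:
send_rows([
  [[0,0,0],[0,0,0],40],
  [[0,0,0],[0,0,0],40],
  [[0,-15,0],[0,0,0],40],
  [[0,-18,0],[0,0,0],20],
  [[4,-18,0],[0,0,0],0],
  [[4,-10,0],[0,0,0],0],
  [[0,0,0],[0,0,0],0],
])

```text
time: 9.05
tool_pos: [483.8, -160.3, 146.0]
tcp_rot: [-1.567, -0.007, -1.674]
contact_force: [0.6, 0.2, -1.6]
grip_width: 4.8
```

Run:
```python
from h import *
st()
cm=viewer.camera_model("wrist");im=viewer.capture("wrist");cv2.imwrite("pics/w8.png",im)
plan([((489.6,-120,147.7),Rdes(84,42),0)],maxmm=10,maxdeg=6)
```

```text
t9.05 pos [ 483.8 -160.3  146. ] tipz 124.0 psi 84.1 tilt -0.4 F [ 0.6  0.2 -1.6] M [-0.   -0.08 -0.01] g 4.8 q [-0.47  0.42  1.72 -0.01  1.   -0.36]
8
[[[-5.1,-0.3,0.2],[0.0,0.0,5.3],0],[[-5.1,0.2,0.2],[0.0,0.0,5.3],0],[[-5.0,0.6,0.2],[0.0,0.0,5.3],0],[[-4.9,1.1,0.2],[0.0,0.0,5.3],0],[[-4.8,1.5,0.3],[0.0,0.0,5.3],0],[[-4.7,2.0,0.2],[0.0,0.0,5.3],0],[[-4.5,2.4,0.3],[0.0,0.1,5.3],0],[[-4.2,2.8,0.2],[-0.1,0.1,5.3],0]]
```

View pics/w8.png

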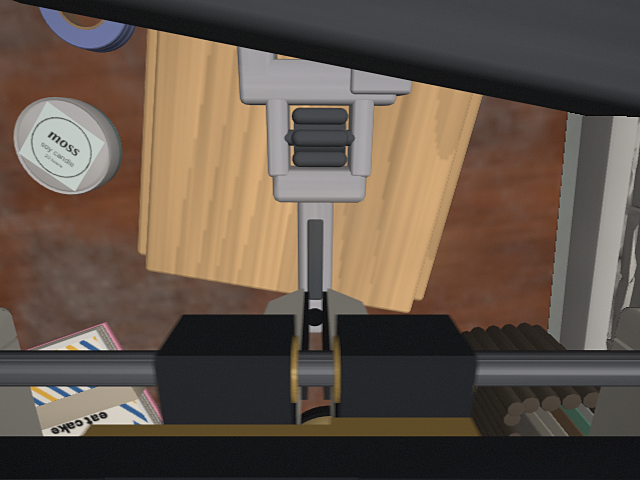

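Run:
```python
from h import *
cm=viewer.camera_model("wrist")
a=lambda u,v,z:atz(cm,(u,v),z).round(1)
print("eye",a(316,318,71),"wheel ends z71",a(285,138,71),a(354,138,71),"heel back",a(274,201,75),a(365,201,75),"head back edge",a(243,103,75),a(395,103,75), "worm", [ (r['conf'],a(*r['point'],87)) for r in spot_point("wrist","worm_top")[:1]])
```

```text
eye [ 480.9 -192.1   71. ] wheel ends z71 [475.5 -87.1  71. ] [510.8 -90.7  71. ] heel back [ 466.  -118.4   75. ] [ 514.  -123.3   75. ] head back edge [457.4 -68.2  75. ] [531.7 -75.9  75. ] worm [(0.77, array([493.5, -89.1,  87. ]))]
```

Emit:
send_rows([
  [[-5.1,-0.3,0.2],[0,0,5.3],0],
  [[-5.1,0.2,0.2],[0,0,5.3],0],
  [[-5,0.6,0.2],[0,0,5.3],0],
  [[-4.9,1.1,0.2],[0,0,5.3],0],
  [[-4.8,1.5,0.3],[0,0,5.3],0],
  [[-4.7,2,0.2],[0,0,5.3],0],
  [[-4.5,2.4,0.3],[0,0.1,5.3],0],
  [[-4.2,2.8,0.2],[0,0.1,5.3],0],
  [[0,0,0],[0,0,0],0],
])

```text
time: 10.28
tool_pos: [487.0, -115.4, 141.8]
tcp_rot: [-1.587, 0.764, -1.687]
contact_force: [-0.8, -0.5, -0.5]
grip_width: 0.6
```

Run:
```python
from h import *
st()
cm=viewer.camera_model("wrist");im=viewer.capture("wrist");cv2.imwrite("pics/w9.png",im)
im=viewer.capture("top"); cv2.imwrite("pics/t9.png",im)
```

```text
t10.28 pos [ 487.  -115.4  141.8] tipz 125.9 psi 83.3 tilt 43.8 F [-0.8 -0.5 -0.5] M [-0.44 -0.01 -0.02] g 0.6 q [-0.73  0.63  1.63  0.59  1.43 -0.88]
```

View pics/w9.png

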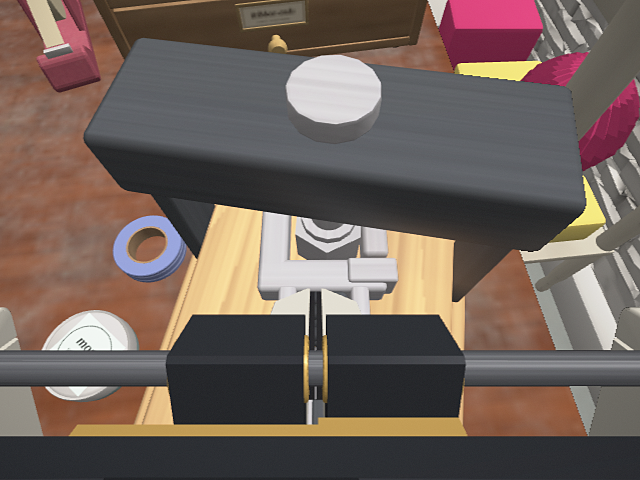

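View pics/t9.png

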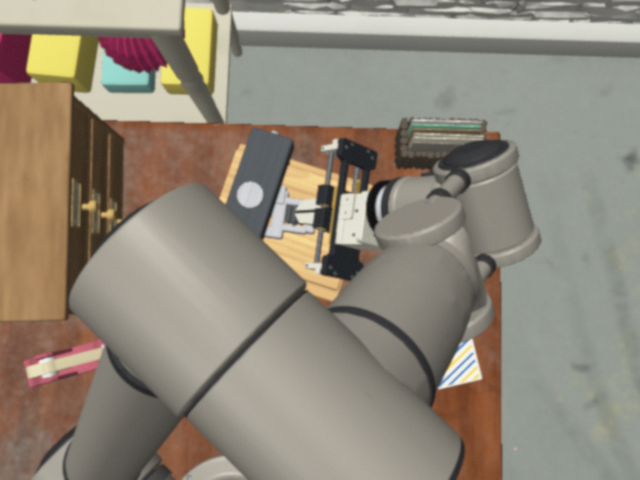

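```bash
cat >> h.py <<'E'
def Cnow(org=(498.5,-27),psi=84):
    o=bot.get_obs(); M=Rtool(o).as_matrix(); C=o['tool_pos']+22*M[:,1]+9.5*M[:,0]
    O,wx,wy=wpose(org,psi); v=C[:2]-O; print('C local',round(v@wx[:2]+62,1),round(C[2],1),'y',round(v@wy[:2],1)); 
def pC(pts,org=(498.5,-27),psi=84,t=42,mm=8):
    plan([(tcp_for_C(x,z,org,psi,t),Rdes(psi,t),0) for x,z in pts],maxmm=mm)
E
python3 - <<'E'
from h import *
Cnow()
pC([(-4.5,98)],mm=8);pC([(-4.5,98),(10,82)],mm=6)
E
```

```text
C local -18.5 120.2 y 2.1
4
[[[1.1,6.5,0.5],[0.1,-0.1,-0.4],0],[[1.1,6.5,0.5],[0.1,-0.1,-0.4],0],[[1.1,6.5,0.5],[0.1,-0.1,-0.4],0],[[1.0,6.6,0.6],[0.1,-0.1,-0.4],0]]
9
[[[0.9,5.2,0.4],[0.1,-0.1,-0.3],0],[[0.9,5.2,0.4],[0.1,-0.1,-0.3],0],[[0.9,5.2,0.4],[0.1,-0.1,-0.3],0],[[0.8,5.2,0.4],[0.1,0.0,-0.4],0],[[0.8,5.3,0.4],[0.0,-0.1,-0.3],0],[[0.0,5.4,0.0],[0.0,0.0,0.0],0],[[0.0,5.4,0.0],[0.0,0.0,0.0],0],[[0.0,5.4,0.0],[0.0,0.0,0.0],0],[[-0.1,5.3,0.0],[0.0,0.0,0.0],0]]
```

Emit:
send_rows([
  [[1,6.5,0.5],[0.1,-0.1,-0.4],0],
  [[1,6.5,0.5],[0.1,-0.1,-0.4],0],
  [[1,6.5,0.5],[0.1,-0.1,-0.4],0],
  [[1,6.5,0.5],[0.1,-0.1,-0.4],0],
  [[0,0,0],[0,0,0],0],
])

```text
time: 11.0
tool_pos: [491.1, -98.4, 120.2]
tcp_rot: [-1.568, 0.728, -1.67]
contact_force: [-0.7, -0.2, 0.6]
grip_width: 0.3
```

Run:
```python
from h import *
st();Cnow()
pC([(10,82)],mm=6)
```

```text
t11.00 pos [491.1 -98.4 120.2] tipz 103.8 psi 84.3 tilt 41.7 F [-0.7 -0.2  0.6] M [-0.4  -0.07 -0.03] g 0.3 q [-0.7   0.63  1.67  0.6   1.34 -0.89]
C local -2.2 97.5 y -0.2
4
[[[0.3,4.9,0.0],[0.0,0.1,0.1],0],[[0.3,4.9,0.0],[0.0,0.0,0.1],0],[[0.4,4.9,-0.1],[0.0,0.1,0.1],0],[[0.3,4.9,0.0],[0.0,0.0,0.0],0]]
```

Emit:
send_rows([
  [[0.2,5,0],[0,0,0],0],
  [[0.2,5,0],[0,0,0],0],
  [[0.2,4,0],[0,0,0],0],
  [[0.2,3,0],[0,0,0],0],
  [[0,0,0],[0,0,0],0],
])

```text
time: 11.62
tool_pos: [492.4, -87.2, 106.0]
tcp_rot: [-1.568, 0.728, -1.67]
contact_force: [-0.5, -0.0, 0.1]
grip_width: 0.5
```

Run:
```python
from h import *
st();Cnow()
cm=viewer.camera_model("wrist");im=viewer.capture("wrist");cv2.imwrite("pics/w10.png",im[150:,150:500])
pC([(5,82.5),(0,83.5),(-5,82.5),(-9,80),(-11,78.5)],mm=6)
```

```text
t11.62 pos [492.4 -87.2 106. ] tipz 89.6 psi 84.3 tilt 41.7 F [-0.5 -0.   0.1] M [-0.42 -0.   -0.04] g 0.5 q [-0.68  0.65  1.7   0.62  1.3  -0.9 ]
C local 9.0 83.3 y -0.2
5
[[[3.6,-2.0,-0.3],[0.0,0.2,0.3],0],[[3.1,-4.1,0.0],[0.0,0.0,0.0],0],[[4.3,-2.6,0.0],[0.0,0.0,0.0],0],[[4.7,-0.8,0.0],[0.0,0.0,0.0],0],[[2.5,-0.3,0.0],[0.0,0.0,0.0],0]]
```

View pics/w10.png

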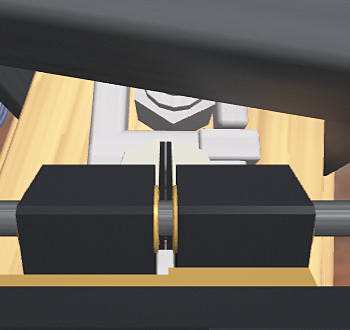

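Emit:
send_rows([
  [[3.6,-2,0],[0,0,0],0],
  [[3.1,-3.8,0],[0,0,0],0],
  [[4.3,-2.6,0],[0,0,0],0],
])

```text
time: 12.05
tool_pos: [490.9, -100.1, 106.1]
tcp_rot: [-1.568, 0.732, -1.669]
contact_force: [1.5, 4.7, 1.0]
grip_width: 0.5
```

Run:
```python
from h import *
st();Cnow()
pC([(-7,81.5),(-11,78.5)],mm=6)
```

```text
t12.05 pos [ 490.9 -100.1  106.1] tipz 89.7 psi 84.3 tilt 41.9 F [1.5 4.7 1. ] M [ 0.4  -0.22 -0.05] g 0.5 q [-0.7   0.66  1.68  0.61  1.32 -0.91]
C local -3.9 83.4 y -0.1
2
[[[3.6,-0.7,-0.1],[0.1,0.3,0.1],0],[[5.0,-0.5,0.0],[0.0,0.0,0.0],0]]
```

Emit:
send_rows([
  [[3.6,-0.5,0],[0,0,0],0],
  [[4.5,0,0],[0,0,0],0],
  [[0,0,0],[0,0,0],0],
])

```text
time: 12.42
tool_pos: [490.6, -106.8, 103.8]
tcp_rot: [-1.565, 0.736, -1.668]
contact_force: [-0.5, 1.6, 1.3]
grip_width: 0.8
```

Run:
```python
from h import *
st();Cnow()
cm=viewer.camera_model("wrist");im=viewer.capture("wrist");cv2.imwrite("pics/w11.png",im[100:,150:500])
pC([(-11,110)],mm=20)
```

```text
t12.43 pos [ 490.6 -106.8  103.8] tipz 87.5 psi 84.4 tilt 42.2 F [-0.5  1.6  1.3] M [-0.02  0.01  0.11] g 0.8 q [-0.71  0.67  1.67  0.6   1.33 -0.92]
C local -10.4 81.1 y -0.5
2
[[[-9.6,-10.9,-0.2],[0.0,0.2,-0.1],0],[[-9.6,-11.0,-0.2],[0.0,0.1,-0.1],0]]
```

View pics/w11.png

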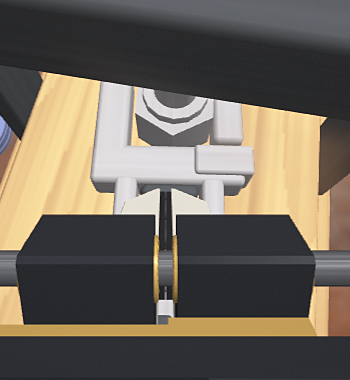

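Emit:
send_rows([
  [[-8,-10,0],[0,0,0],0],
  [[-5,-13,0],[0,0,0],0],
  [[-2,-14,0],[0,0,0],0],
  [[0,0,0],[0,0,0],0],
])

```text
time: 12.98
tool_pos: [489.4, -123.8, 143.3]
tcp_rot: [-1.563, 0.731, -1.668]
contact_force: [-0.3, 1.2, -0.5]
grip_width: 0.6
```

Run:
```python
from h import *
st();Cnow()
viewer.capture("wrist");im=viewer.capture("wrist");cv2.imwrite("pics/w12.png",cv2.resize(im[180:400,150:500],None,fx=2,fy=2))
```

```text
t12.97 pos [ 489.4 -123.8  143.3] tipz 126.9 psi 84.4 tilt 41.9 F [-0.3  1.2 -0.5] M [-0.37 -0.07  0.03] g 0.6 q [-0.74  0.62  1.62  0.58  1.42 -0.88]
C local -27.6 120.6 y -1.1
```

View pics/w12.png

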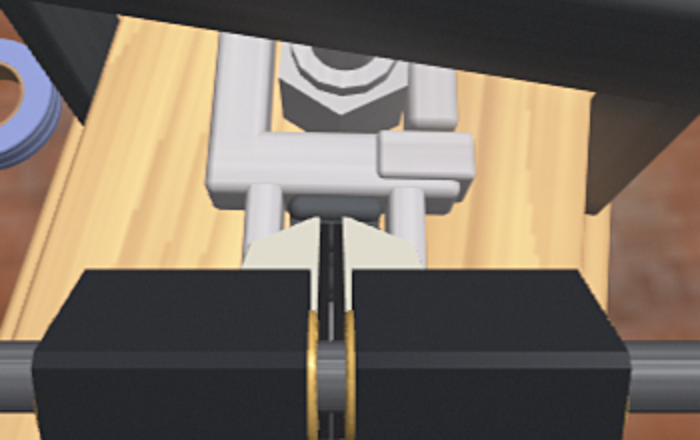

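Run:
```python
from h import *
cm=viewer.camera_model("wrist")
a=lambda u,v,z:atz(cm,(150+u/2,180+v/2),z).round(1)
O,wx,wy=wpose((498.5,-27),84)
f=lambda p: np.round([(p[:2]-O)@wx[:2],(p[:2]-O)@wy[:2]],1)
for n,p in dict(fix=(270,90,75),mov_in=(409,100,75),mov_out=(457,100,75),headback_l=(207,190,75),headback_r=(465,180,75),hexcorner_near=(342,113,83),hexl=(280,83,83),hexr=(409,82,83)).items(): print(n,a(*p),f(a(*p)))
```

```text
fix [478.3 -38.   75. ] [-13.1  18.9]
mov_in [521.6 -45.9  75. ] [-16.4 -24.9]
mov_out [536.6 -47.4  75. ] [-16.3 -40. ]
headback_l [457.2 -69.6  75. ] [-46.7  36.6]
headback_r [534.6 -74.1  75. ] [-43.1 -40.8]
hexcorner_near [499.6 -52.   83. ] [-24.7  -3.7]
hexl [481.7 -40.   83. ] [-14.7  15.3]
hexr [521.1 -43.6  83. ] [-14.1 -24.2]
```

Run:
```python
from h import *
pC([(-4,98),(8,84)],mm=8)
```

```text
7
[[[-0.6,7.8,-0.1],[0.0,0.1,0.0],0],[[-0.6,7.8,-0.1],[0.0,0.1,0.0],0],[[-0.6,7.9,-0.2],[0.0,0.0,0.0],0],[[-0.5,7.8,-0.1],[-0.1,0.1,0.0],0],[[0.1,6.2,0.0],[0.0,0.0,0.0],0],[[0.1,6.1,0.0],[0.0,0.0,0.0],0],[[0.2,6.2,0.0],[0.0,0.0,0.0],0]]
```

Emit:
send_rows([
  [[-0.6,7.8,0],[0,0.1,0],0],
  [[-0.6,7.8,0],[0,0.1,0],0],
  [[-0.6,7.8,0],[0,0,0],0],
  [[-0.5,7.8,0],[0,0,0],0],
  [[0,6.2,0],[0,0,0],0],
  [[0,5,0],[0,0,0],0],
  [[0,3.5,0],[0,0,0],0],
  [[0,0,0],[0,0,0],0],
])

```text
time: 14.08
tool_pos: [491.8, -86.9, 106.1]
tcp_rot: [-1.573, 0.734, -1.676]
contact_force: [0.2, 0.4, -0.4]
grip_width: 0.4
```

Run:
```python
from h import *
st();Cnow()
pC([(5,82.5),(0,83.5),(-5,82.5),(-9,80),(-12,78)],mm=6)
```

```text
t14.07 pos [491.8 -86.9 106.1] tipz 89.7 psi 84.0 tilt 42.1 F [ 0.2  0.4 -0.4] M [-0.44 -0.05  0.  ] g 0.4 q [-0.68  0.65  1.7   0.62  1.31 -0.9 ]
C local 9.4 83.4 y 0.5
5
[[[3.9,-2.3,0.4],[0.1,0.0,-0.1],0],[[3.0,-4.1,0.0],[0.0,0.0,0.0],0],[[4.4,-2.6,0.0],[0.0,0.0,0.0],0],[[4.6,-0.8,0.0],[0.0,0.0,0.0],0],[[3.6,-0.5,0.0],[0.0,0.0,0.0],0]]
```

Emit:
send_rows([
  [[3.8,-2.3,0.2],[0,0,0],0],
  [[3,-4,0],[0,0,0],0],
  [[4.4,-2.6,0],[0,0,0],0],
  [[4.4,-0.5,0],[0,0,0],0],
  [[4,0.5,0],[0,0,0],0],
])

```text
time: 14.7
tool_pos: [489.9, -106.3, 103.4]
tcp_rot: [-1.571, 0.744, -1.674]
contact_force: [-2.9, 4.8, 24.7]
grip_width: 0.3
```

Run:
```python
from h import *
st();Cnow()
```

```text
t14.70 pos [ 489.9 -106.3  103.4] tipz 87.2 psi 84.1 tilt 42.6 F [-2.9  4.8 24.7] M [ 3.11 -0.04  0.43] g 0.3 q [-0.71  0.67  1.67  0.61  1.33 -0.92]
C local -9.9 80.8 y 0.3
```

Emit:
send_rows([
  [[-8,-10,0],[0,0,0],0],
  [[-5,-13,0],[0,0,0],0],
  [[-2,-14,0],[0,0,0],0],
  [[0,0,0],[0,0,0],0],
])

```text
time: 15.2
tool_pos: [488.8, -124.1, 142.5]
tcp_rot: [-1.568, 0.738, -1.674]
contact_force: [0.1, 0.2, 0.4]
grip_width: 0.1
```

Run:
```python
from h import *
viewer.capture("wrist");st();Cnow();im=viewer.capture("wrist");cv2.imwrite("pics/w13.png",cv2.resize(im[180:400,150:500],None,fx=2,fy=2))
pC([(-4,98),(8,84)],mm=8)
```

```text
t15.25 pos [ 488.6 -123.6  142.1] tipz 125.8 psi 84.1 tilt 42.3 F [ 0.5 -0.7 -0.6] M [-0.4  -0.05 -0.01] g 0.7 q [-0.74  0.62  1.62  0.58  1.42 -0.88]
C local -27.3 119.4 y -0.3
7
[[[-0.7,7.8,0.0],[0.0,0.0,-0.1],0],[[-0.7,7.7,0.0],[0.0,0.0,-0.1],0],[[-0.7,7.8,0.0],[0.0,0.0,-0.1],0],[[-0.8,7.7,0.0],[0.0,0.0,-0.1],0],[[0.1,6.1,0.0],[0.0,0.0,0.0],0],[[0.2,6.2,0.0],[0.0,0.0,0.0],0],[[0.1,6.1,0.0],[0.0,0.0,0.0],0]]
```

View pics/w13.png

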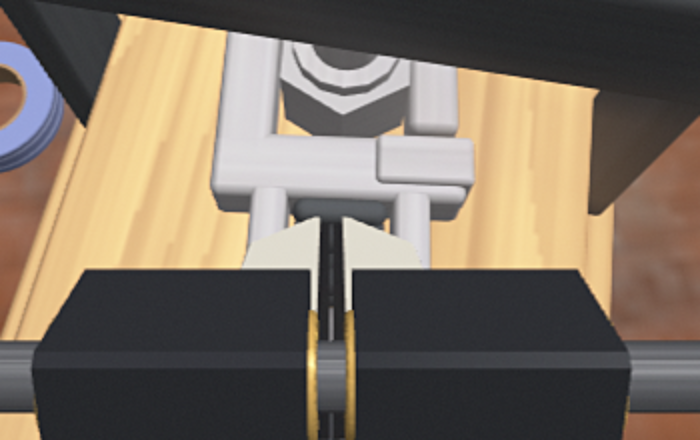

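Emit:
send_rows([
  [[-0.7,7.8,0],[0,0,0],0],
  [[-0.7,7.8,0],[0,0,0],0],
  [[-0.7,7.8,0],[0,0,0],0],
  [[-0.7,7.8,0],[0,0,0],0],
  [[0,6.2,0],[0,0,0],0],
  [[0,5,0],[0,0,0],0],
  [[0,3,0],[0,0,0],0],
  [[0,0,0],[0,0,0],0],
])

```text
time: 16.3
tool_pos: [491.2, -86.8, 106.3]
tcp_rot: [-1.575, 0.742, -1.676]
contact_force: [0.3, -0.5, -1.2]
grip_width: 0.4
```

Run:
```python
from h import *
st();Cnow()
pC([(5,82.5),(0,83.5),(-5,82.5),(-9,80),(-12,78)],mm=6)
```

```text
t16.30 pos [491.2 -86.8 106.3] tipz 90.1 psi 84.0 tilt 42.5 F [ 0.3 -0.5 -1.2] M [-0.41 -0.09 -0.  ] g 0.4 q [-0.68  0.65  1.69  0.62  1.32 -0.91]
C local 9.6 83.7 y 1.1
5
[[[4.0,-2.2,1.0],[0.2,0.0,-0.5],0],[[3.1,-4.0,0.0],[0.0,0.0,0.0],0],[[4.3,-2.7,0.0],[0.0,0.0,0.0],0],[[4.7,-0.8,0.0],[0.0,0.0,0.0],0],[[3.6,-0.5,0.0],[0.0,0.0,0.0],0]]
```

Emit:
send_rows([
  [[3.8,-2.3,0.5],[0,0,0],0],
  [[3,-4,0],[0,0,0],0],
  [[4.4,-2.6,0],[0,0,0],0],
  [[4.4,-1,0],[0,0,0],0],
  [[4,-0.3,0],[0,0,0],0],
])

```text
time: 16.92
tool_pos: [489.5, -107.6, 103.6]
tcp_rot: [-1.574, 0.749, -1.675]
contact_force: [-1.1, 4.6, 14.7]
grip_width: 0.4
```

Run:
```python
from h import *
st();Cnow()
```

```text
t16.93 pos [ 489.5 -107.6  103.6] tipz 87.5 psi 84.0 tilt 42.9 F [-1.1  4.6 14.7] M [ 1.85 -0.1   0.17] g 0.4 q [-0.72  0.67  1.67  0.61  1.34 -0.92]
C local -11.1 81.0 y 0.6
```

Emit:
send_rows([
  [[-8,-10,0],[0,0,0],0],
  [[-5,-13,0],[0,0,0],0],
  [[-2,-14,0],[0,0,0],0],
  [[0,0,0],[0,0,0],0],
])

```text
time: 17.42
tool_pos: [488.5, -125.5, 143.1]
tcp_rot: [-1.571, 0.744, -1.674]
contact_force: [-0.1, 0.2, 0.4]
grip_width: 0.5
```

Run:
```python
from h import *
viewer.capture("wrist");st();Cnow();im=viewer.capture("wrist");cv2.imwrite("pics/w14.png",cv2.resize(im[180:400,150:500],None,fx=2,fy=2))
pC([(-4,98),(8,84)],mm=8)
```

```text
t17.48 pos [ 488.3 -125.   142.7] tipz 126.5 psi 84.0 tilt 42.7 F [-0.5 -0.5 -0.1] M [-0.44 -0.08  0.01] g 0.4 q [-0.74  0.63  1.62  0.58  1.43 -0.88]
C local -28.6 120.0 y -0.0
8
[[[-0.7,6.5,0.1],[0.0,0.0,-0.1],0],[[-0.7,6.5,0.0],[0.0,0.0,-0.1],0],[[-0.7,6.5,0.1],[0.0,0.0,-0.2],0],[[-0.7,6.4,0.0],[0.1,0.0,-0.1],0],[[-0.6,6.5,0.1],[0.0,0.0,-0.2],0],[[0.1,6.1,0.0],[0.0,0.0,0.0],0],[[0.2,6.2,0.0],[0.0,0.0,0.0],0],[[0.1,6.1,0.0],[0.0,0.0,0.0],0]]
```

View pics/w14.png

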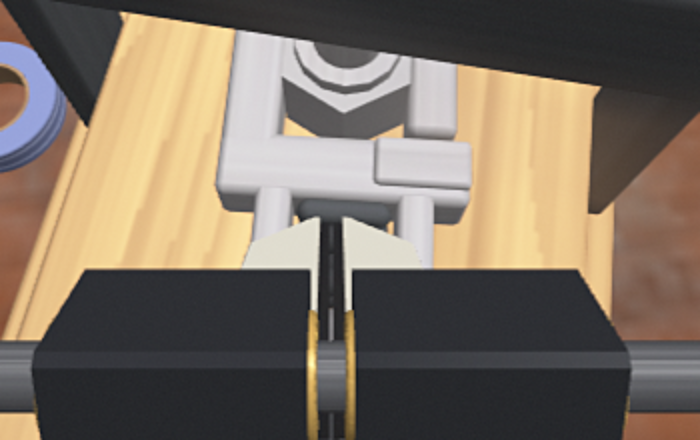

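Emit:
send_rows([
  [[-0.7,7.8,0],[0,0,0],0],
  [[-0.7,7.8,0],[0,0,0],0],
  [[-0.7,7.8,0],[0,0,0],0],
  [[-0.7,7.8,0],[0,0,0],0],
  [[0,6.2,0],[0,0,0],0],
  [[0,5,0],[0,0,0],0],
  [[0,3,0],[0,0,0],0],
  [[0,0,0],[0,0,0],0],
])

```text
time: 18.52
tool_pos: [490.8, -88.0, 107.1]
tcp_rot: [-1.578, 0.747, -1.677]
contact_force: [-0.4, 0.2, -0.1]
grip_width: 0.3
```

Emit:
send_rows([
  [[3.8,-2.3,0.5],[0,0,0],0],
  [[3,-4,0],[0,0,0],0],
  [[4.4,-2.6,0],[0,0,0],0],
])

```text
time: 18.9
tool_pos: [489.7, -100.8, 107.5]
tcp_rot: [-1.579, 0.753, -1.677]
contact_force: [2.4, 10.9, 4.4]
grip_width: 0.2
```

Run:
```python
from h import *
st();Cnow()
```

```text
t18.90 pos [ 489.7 -100.8  107.5] tipz 91.5 psi 83.9 tilt 43.2 F [ 2.4 10.9  4.4] M [ 1.67 -0.39 -0.17] g 0.2 q [-0.71  0.67  1.67  0.61  1.35 -0.91]
C local -4.2 85.0 y 1.2
```

Emit:
send_rows([
  [[4.4,0,0],[0,0,0],0],
])

```text
time: 19.02
tool_pos: [489.6, -101.8, 106.8]
tcp_rot: [-1.579, 0.761, -1.677]
contact_force: [1.2, 10.5, 18.4]
grip_width: 0.7
```

Run:
```python
from h import *
st();Cnow()
```

```text
t19.02 pos [ 489.6 -101.8  106.8] tipz 90.9 psi 83.9 tilt 43.6 F [ 1.2 10.5 18.4] M [ 3.05 -0.36 -0.06] g 0.7 q [-0.71  0.67  1.67  0.61  1.35 -0.92]
C local -5.0 84.3 y 1.2
```

Emit:
send_rows([
  [[4,0,0],[0,0,0],0],
])

```text
time: 19.15
tool_pos: [489.5, -102.3, 106.8]
tcp_rot: [-1.578, 0.769, -1.676]
contact_force: [1.4, 11.4, 15.2]
grip_width: 0.3
```

Run:
```python
from h import *
st();Cnow()
```

```text
t19.15 pos [ 489.5 -102.3  106.8] tipz 91.0 psi 84.0 tilt 44.1 F [ 1.4 11.4 15.2] M [ 2.89 -0.37 -0.1 ] g 0.3 q [-0.72  0.68  1.67  0.62  1.36 -0.92]
C local -5.3 84.4 y 1.2
```

Emit:
send_rows([
  [[-8,-10,0],[0,0,0],0],
  [[-5,-13,0],[0,0,0],0],
  [[-2,-14,0],[0,0,0],0],
  [[0,0,0],[0,0,0],0],
])

```text
time: 19.65
tool_pos: [488.6, -120.5, 146.4]
tcp_rot: [-1.575, 0.766, -1.675]
contact_force: [0.2, 0.7, -0.4]
grip_width: 0.1
```

Run:
```python
from h import *
viewer.capture("wrist");st();Cnow();im=viewer.capture("wrist");cv2.imwrite("pics/w15.png",cv2.resize(im[180:400,150:500],None,fx=2,fy=2))
```

```text
t19.70 pos [ 488.3 -120.   146. ] tipz 130.1 psi 84.0 tilt 43.9 F [ 0.  -0.6 -0.1] M [-0.4  -0.09 -0.04] g 0.9 q [-0.74  0.63  1.62  0.59  1.45 -0.88]
C local -23.1 123.5 y 0.5
```

View pics/w15.png

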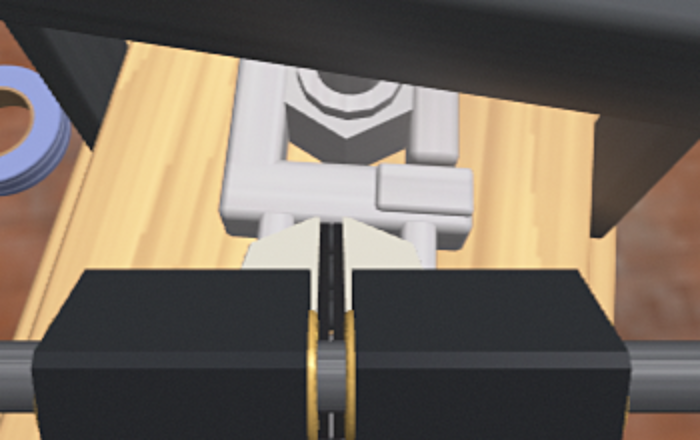

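Run:
```python
from h import *
im=viewer.capture("wrist");cv2.imwrite("pics/w16.png",cv2.resize(im[205:285,255:390],None,fx=5.9,fy=5.9,interpolation=cv2.INTER_CUBIC))
```

```text
(no output)
```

View pics/w16.png

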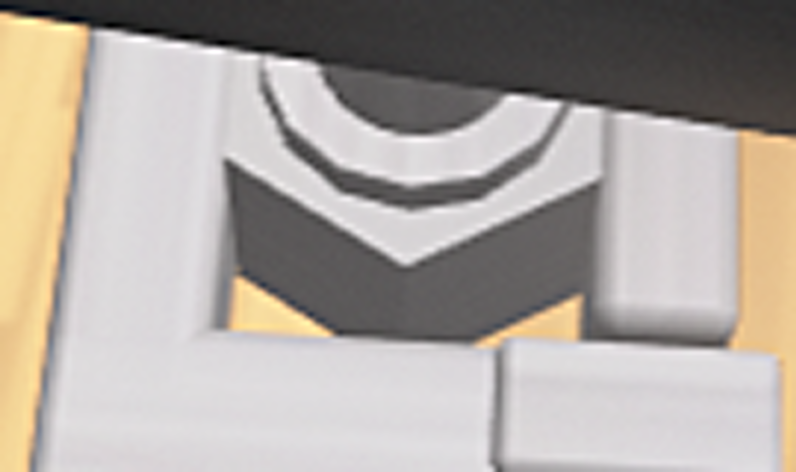

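Run:
```python
from h import *
cm=viewer.camera_model("wrist")
a=lambda u,v,z:atz(cm,(255+u/5.9,205+v/5.9),z)
c=a(405,265,83);print("corner",c.round(1)); l=a(228,158,83);r=a(602,182,83);print(l.round(1),r.round(1),"hex flat-flat",np.hypot(*(r-l)[:2]).round(1))
for z in(71,75):
  m=a(405,338,z);print("mouth",z,m.round(1),"gap",(c-m)[1].round(1))
m1=a(200,330,75);m2=a(490,346,75);print("wrench psi",np.degrees(np.arctan2((m2-m1)[1],(m2-m1)[0]))+90, "hex psi",np.degrees(np.arctan2((r-l)[1],(r-l)[0]))+90)
b1=a(240,273,53);b2=a(582,297,53);print("bottom",b1.round(1),b2.round(1),np.hypot(*(b2-b1)[:2]))
f=a(232,300,53);print("fix inner",f.round(1), a(582,330,53).round(1))
```

```text
corner [499.1 -52.6  83. ]
[481.9 -38.3  83. ] [520.7 -45.1  83. ] hex flat-flat 39.4
mouth 71 [499.  -55.6  71. ] gap 3.0
mouth 75 [498.7 -57.3  75. ] gap 4.7
wrench psi 80.74131976904958 hex psi 80.01006121986056
bottom [481.8 -37.7  53. ] [521.1 -44.8  53. ] 40.010496040203435
fix inner [480.6 -41.1  53. ] [520.5 -49.   53. ]
```

Run:
```python
from h import *
plan([((482,-158,140),Rdes(80.5),0),((482,-158,106),Rdes(80.5),44)],maxmm=12,maxdeg=6)
```

```text
11
[[[4.0,-2.9,-0.2],[0.2,0.4,-5.5],0],[[4.3,-2.5,-0.2],[0.2,0.4,-5.5],0],[[4.5,-2.1,-0.2],[0.2,0.4,-5.5],0],[[4.7,-1.7,-0.1],[0.2,0.4,-5.5],0],[[4.8,-1.3,-0.1],[0.2,0.5,-5.5],0],[[4.9,-0.8,-0.1],[0.2,0.5,-5.5],0],[[4.9,-0.3,0.0],[0.2,0.4,-5.5],0],[[5.0,0.2,0.0],[0.3,0.5,-5.5],0],[[0.0,11.3,0.0],[0.0,0.0,0.0],44],[[0.0,11.4,0.0],[0.0,0.0,0.0],44],[[0.0,11.3,0.0],[0.0,0.0,0.0],44]]
```

Emit:
send_rows([
  [[4,-2.9,-0.2],[0.2,0.4,-5.5],0],
  [[4.3,-2.5,-0.2],[0.2,0.4,-5.5],0],
  [[4.5,-2.1,-0.2],[0.2,0.4,-5.5],0],
  [[4.7,-1.7,-0.1],[0.2,0.4,-5.5],0],
  [[4.8,-1.3,0],[0.2,0.5,-5.5],20],
  [[4.9,-0.8,0],[0.2,0.5,-5.5],40],
  [[4.9,-0.3,0],[0.2,0.4,-5.5],44],
  [[5,0.2,0],[0.3,0.5,-5.5],44],
  [[0,9,0],[0,0,0],44],
  [[0,0,0],[0,0,0],44],
])

```text
time: 21.05
tool_pos: [478.9, -156.4, 125.4]
tcp_rot: [-1.58, -0.017, -1.737]
contact_force: [-0.4, -0.0, -0.4]
grip_width: 43.8
```

Run:
```python
from h import *
viewer.capture("wrist");st();im=viewer.capture("wrist");cv2.imwrite("pics/w17.png",im)
cm=viewer.camera_model("wrist"); print([(r['conf'],atz(cm,r['point'],64).round(1)) for r in spot_point("wrist","handle_mid")[:1]])
```

```text
t21.10 pos [ 479.2 -156.7  125.8] tipz 103.8 psi 80.5 tilt -1.0 F [ 0.6  0.5 -0. ] M [-0.01 -0.11  0.04] g 43.7 q [-0.46  0.44  1.74 -0.02  0.96 -0.28]
[(0.73, array([ 479.7, -157.7,   64. ]))]
```

View pics/w17.png

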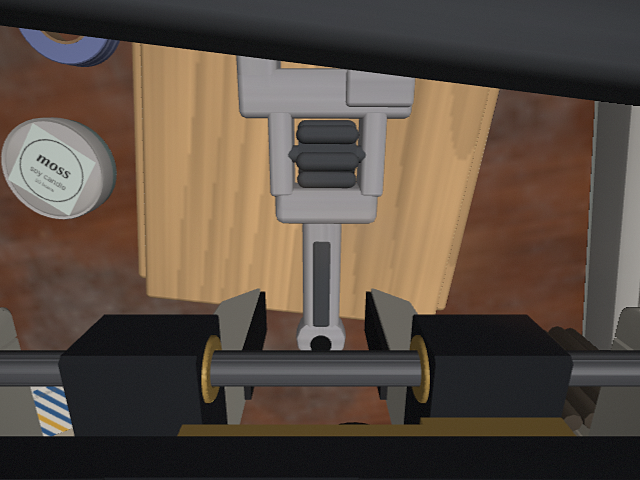

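Emit:
send_rows([
  [[0,15,1],[0,0,1],44],
  [[0,14,0],[0,0,0],44],
  [[0,8,0],[0,0,0],44],
  [[0,4,0],[0,0,0],44],
  [[0,0,0],[0,0,0],44],
])

```text
time: 21.82
tool_pos: [479.6, -158.5, 81.5]
tcp_rot: [-1.58, 0.002, -1.74]
contact_force: [-0.5, 0.5, 0.1]
grip_width: 44.3
```

Run:
```python
from h import *
st()
```

```text
t21.82 pos [ 479.6 -158.5   81.5] tipz 59.5 psi 80.3 tilt 0.1 F [-0.5  0.5  0.1] M [-0.03 -0.03 -0.04] g 44.3 q [-0.47  0.51  1.78 -0.    0.86 -0.3 ]
```

Emit:
send_rows([
  [[0,2,0.5],[0,0,0],15],
  [[0,0,0],[0,0,0],10],
  [[0,0,0],[0,0,0],10],
  [[0,0,0],[0,0,0],10],
])

```text
time: 22.32
tool_pos: [481.1, -158.8, 80.2]
tcp_rot: [-1.577, 0.001, -1.74]
contact_force: [1.3, -0.2, -3.1]
grip_width: 19.7
```

Emit:
send_rows([
  [[-2,0,0],[0,0,0],10],
  [[-2,0,0],[0,0,0],10],
])

```text
time: 22.58
tool_pos: [481.5, -158.5, 80.3]
tcp_rot: [-1.576, -0.005, -1.738]
contact_force: [-3.3, -12.1, -3.3]
grip_width: 19.6
```

Emit:
send_rows([
  [[-2,0,0],[0,0,0],10],
  [[-2,0,0],[0,0,0],10],
])

```text
time: 22.82
tool_pos: [481.5, -158.4, 80.4]
tcp_rot: [-1.576, -0.011, -1.737]
contact_force: [-2.2, -10.4, -2.8]
grip_width: 19.8
```

Run:
```python
from h import *
st()
```

```text
t22.82 pos [ 481.5 -158.4   80.4] tipz 58.4 psi 80.5 tilt -0.7 F [ -2.2 -10.4  -2.8] M [-1.6   0.35 -0.06] g 19.8 q [-0.46  0.52  1.78 -0.02  0.85 -0.28]
```

Emit:
send_rows([
  [[-4,0,0],[0,0,0],10],
  [[-4,0,0],[0,0,0],10],
])

```text
time: 23.08
tool_pos: [482.0, -157.9, 80.7]
tcp_rot: [-1.575, -0.024, -1.735]
contact_force: [-5.5, -20.1, -3.7]
grip_width: 19.7
```

Run:
```python
from h import *
st();im=viewer.capture("wrist");cv2.imwrite("pics/w18.png",im)
im=viewer.capture("scene"); cv2.imwrite("pics/s18.png",cv2.resize(im[230:350,250:420],None,fx=4.5,fy=4.5,interpolation=cv2.INTER_CUBIC));st()
cm=viewer.camera_model("wrist")
```

```text
t23.07 pos [ 482.  -157.9   80.7] tipz 58.7 psi 80.6 tilt -1.4 F [ -5.5 -20.1  -3.7] M [-3.33  0.93 -0.03] g 19.7 q [-0.45  0.51  1.78 -0.03  0.84 -0.27]
t23.18 pos [ 482.  -157.9   80.7] tipz 58.7 psi 80.6 tilt -1.4 F [ -5.3 -20.   -2.4] M [-3.18  0.86  0.02] g 19.7 q [-0.45  0.51  1.78 -0.03  0.84 -0.27]
```

View pics/s18.png

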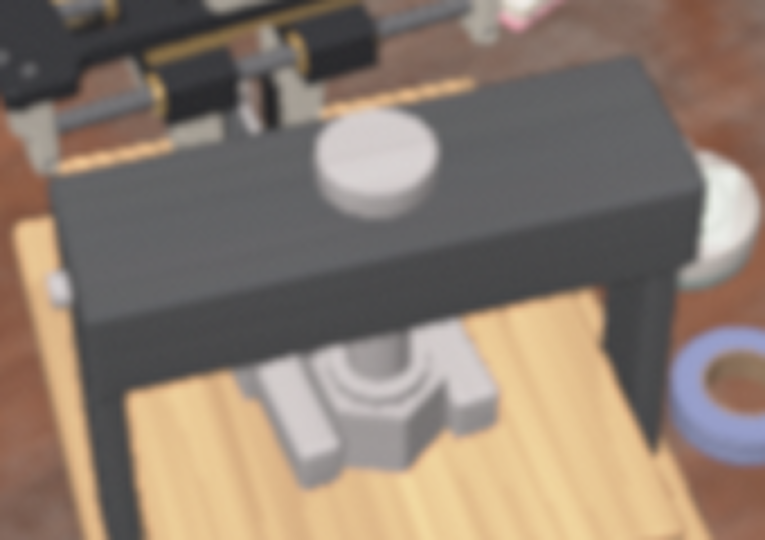

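View pics/w18.png

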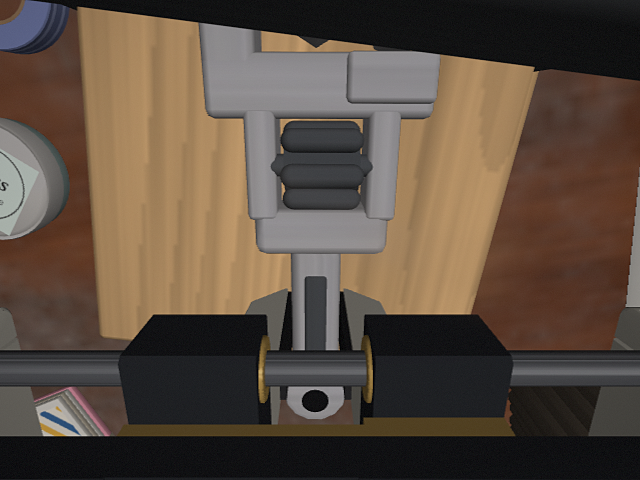

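Emit:
send_rows([
  [[-4,0,2],[0,0,0],10],
  [[-5,0,-3],[0,0,0],10],
  [[-6,0,3],[0,0,0],10],
])

```text
time: 23.55
tool_pos: [485.1, -156.5, 81.4]
tcp_rot: [-1.573, -0.045, -1.731]
contact_force: [-10.0, -28.4, -3.3]
grip_width: 19.4
```

Run:
```python
from h import *
st()
```

```text
t23.55 pos [ 485.1 -156.5   81.4] tipz 59.4 psi 80.8 tilt -2.6 F [-10.  -28.4  -3.3] M [-4.49  1.77  0.29] g 19.4 q [-0.44  0.51  1.78 -0.06  0.84 -0.24]
```

Run:
```python
from h import *
im=viewer.capture("wrist");cv2.imwrite("pics/w19.png",im)
im=viewer.capture("scene"); cv2.imwrite("pics/s19.png",cv2.resize(im[230:350,250:420],None,fx=4.5,fy=4.5,interpolation=cv2.INTER_CUBIC));st()
```

```text
t23.65 pos [ 485.2 -156.5   81.3] tipz 59.4 psi 80.8 tilt -2.6 F [ -7.5 -25.5  -2.4] M [-4.01  1.31  0.27] g 19.5 q [-0.44  0.52  1.78 -0.06  0.84 -0.24]
```

View pics/s19.png

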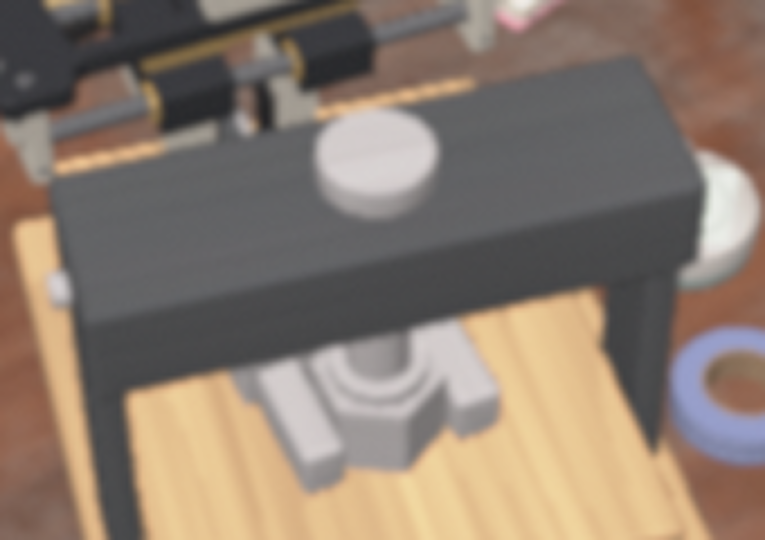

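View pics/w19.png

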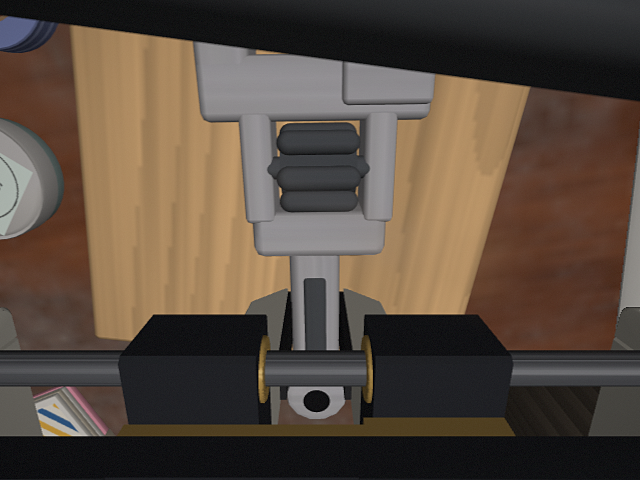

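Emit:
send_rows([
  [[-5,0,-4],[0,0,1],10],
  [[-5,0,4],[0,0,1],10],
  [[-6,0,-4],[0,0,1],10],
  [[-6,0,4],[0,0,1],10],
])

```text
time: 24.15
tool_pos: [487.5, -153.5, 82.0]
tcp_rot: [-1.568, -0.004, -1.724]
contact_force: [-12.0, -29.0, -4.7]
grip_width: 19.8
```

Run:
```python
from h import *
im=viewer.capture("scene"); cv2.imwrite("pics/s20.png",cv2.resize(im[230:350,250:420],None,fx=4.5,fy=4.5,interpolation=cv2.INTER_CUBIC));st()
im=viewer.capture("wrist");cv2.imwrite("pics/w20.png",im)
```

```text
t24.20 pos [ 488.  -153.6   82. ] tipz 60.0 psi 81.2 tilt -0.2 F [ -9.4 -27.4  -4.5] M [-4.65  1.53  0.51] g 19.5 q [-0.45  0.52  1.77 -0.    0.85 -0.3 ]
```

View pics/s20.png

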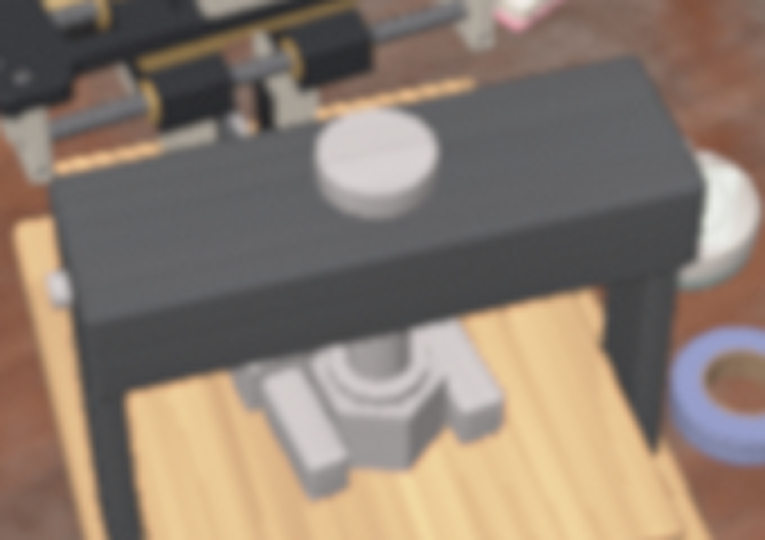

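View pics/w20.png

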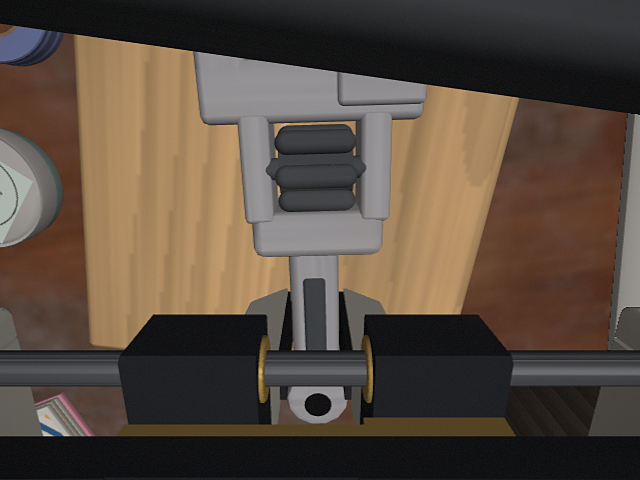

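Emit:
send_rows([
  [[-5,1,-4],[0,0,0.5],10],
  [[-5,1,3],[0,0,0.5],10],
  [[-6,0,-3],[0,0,0.5],10],
  [[-5,0,0],[0,0,0.5],10],
])

```text
time: 24.75
tool_pos: [487.3, -153.2, 81.9]
tcp_rot: [-1.559, -0.002, -1.716]
contact_force: [-8.0, -23.2, -6.3]
grip_width: 19.3
```

Run:
```python
from h import *
st()
im=viewer.capture("scene"); cv2.imwrite("pics/s21.png",cv2.resize(im[230:350,250:420],None,fx=4.5,fy=4.5,interpolation=cv2.INTER_CUBIC));st()
```

```text
t24.75 pos [ 487.3 -153.2   81.9] tipz 59.9 psi 81.7 tilt -0.1 F [ -8.  -23.2  -6.3] M [-3.97  1.45  0.31] g 19.3 q [-0.46  0.51  1.78  0.    0.83 -0.31]
t24.80 pos [ 487.3 -153.2   81.8] tipz 59.8 psi 81.7 tilt -0.1 F [ -6.7 -24.4  -5.7] M [-4.31  1.23  0.23] g 19.6 q [-0.46  0.51  1.78  0.    0.84 -0.31]
```

View pics/s21.png

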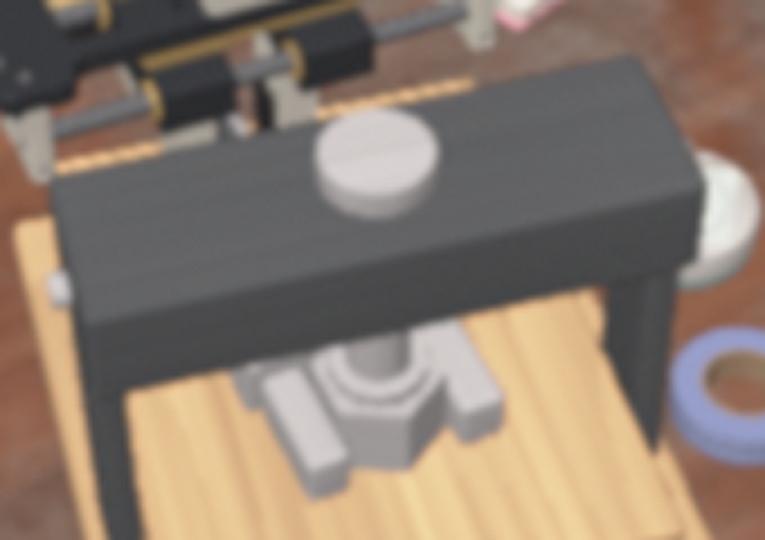

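Emit:
send_rows([
  [[0,0,0],[0,0,0],40],
  [[0,0,0],[0,0,0],40],
  [[0,-15,0],[0,0,0],40],
  [[0,-18,0],[0,0,0],20],
  [[4,-18,0],[0,0,0],0],
  [[4,-8,0],[0,0,0],0],
])

```text
time: 25.55
tool_pos: [485.4, -160.1, 145.3]
tcp_rot: [-1.559, -0.001, -1.715]
contact_force: [0.3, -0.1, -0.3]
grip_width: 14.9
```

Run:
```python
from h import *
st()
im=viewer.capture("wrist");cv2.imwrite("pics/w22.png",im)
plan([((488,-124,146),Rdes(81,43),0)],maxmm=12,maxdeg=7)
```

```text
t25.55 pos [ 485.4 -160.1  145.3] tipz 123.3 psi 81.8 tilt -0.1 F [ 0.3 -0.1 -0.3] M [-0.05 -0.12  0.04] g 14.9 q [-0.47  0.42  1.72  0.    0.99 -0.33]
7
[[[-5.2,0.0,-0.4],[-0.1,0.1,6.2],0],[[-5.2,0.5,-0.4],[0.0,0.1,6.2],0],[[-5.1,1.1,-0.4],[-0.1,0.2,6.1],0],[[-5.0,1.6,-0.5],[0.0,0.1,6.2],0],[[-4.8,2.2,-0.5],[-0.1,0.2,6.1],0],[[-4.5,2.7,-0.5],[0.0,0.1,6.2],0],[[-4.1,3.1,-0.4],[-0.1,0.2,6.1],0]]
```

View pics/w22.png

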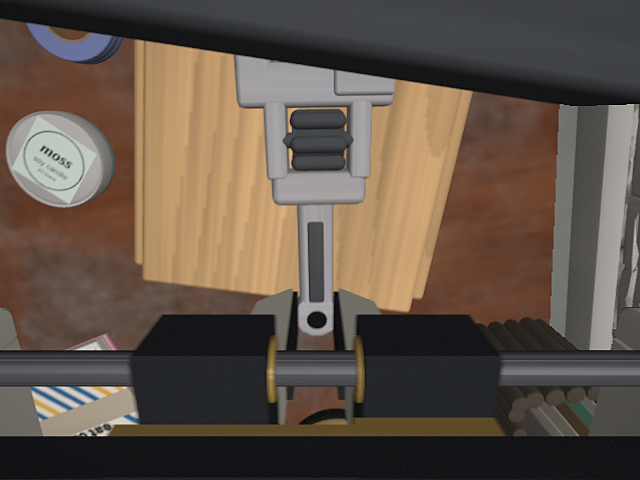

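Run:
```python
from h import *
cm=viewer.camera_model("wrist")
e=atz(cm,(316.5,320),71); print(e, np.hypot(*(e[:2]-[503.5,-30])), "w8:",np.hypot(480.9-503.5,-192.1+30))
h1=atz(cm,(314,215),71); print(np.degrees(np.arctan2(*(h1-e)[[1,0]])))
a=lambda u,v,z:atz(cm,(u,v),z)
w1=a(284,141,71);w2=a(354,141,71);c=(w1+w2)/2;print("wheel",c.round(1))
psi=81.0;O,wx,wy=wpose(e[:2]+164*np.array([np.cos(np.radians(psi)),np.sin(np.radians(psi))]),psi);print("org",O.round(1))
ax=O[:2]-62*wx[:2]
for v in (119,140,162):
    o_,d=ray(cm,(319,v)); ox=(o_[:2]-ax)@wx[:2]; oz=o_[2]-71; dx=d[:2]@wx[:2]; dz=d[2]
    r=15;A=dx*dx+dz*dz;b=2*(ox*dx+oz*dz);cc=ox*ox+oz*oz-r*r; D=b*b-4*A*cc
    s=(-b-np.sqrt(D))/2/A; print(v,np.degrees(np.arctan2(ox+s*dx,oz+s*dz)).round(1))
```

```text
[ 482.45677132 -193.81763439   71.        ] 165.1636606826981 w8: 163.6678648971752
83.088225454461
wheel [498.4 -91.2  71. ]
org [508.1 -31.8]
119 58.9
140 12.5
162 -29.4
```

Emit:
send_rows([
  [[-5.2,0,-0.4],[0,0.1,6.2],0],
  [[-5.2,0.5,-0.4],[0,0.1,6.2],0],
  [[-5.1,1.1,-0.4],[0,0.2,6.1],0],
  [[-5,1.6,-0.5],[0,0.1,6.2],0],
  [[-4.8,2.2,-0.5],[0,0.2,6.1],0],
  [[-4.5,2.7,-0.5],[0,0.1,6.2],0],
  [[-4.1,3.1,-0.4],[0,0.2,6.1],0],
  [[0,0,0],[0,0,0],0],
])

```text
time: 26.6
tool_pos: [488.3, -121.1, 146.8]
tcp_rot: [-1.561, 0.775, -1.721]
contact_force: [-0.5, 0.6, 0.5]
grip_width: 0.4
```

Run:
```python
from h import *
viewer.capture("wrist");st();im=viewer.capture("wrist");cv2.imwrite("pics/w23.png",cv2.resize(im[195:285,250:385],None,fx=5.9,fy=5.9,interpolation=cv2.INTER_CUBIC))
```

```text
t26.65 pos [ 488.5 -120.9  147.3] tipz 131.5 psi 81.5 tilt 44.3 F [ 0.1 -0.8  0.4] M [-0.44 -0.07 -0.04] g 0.3 q [-0.76  0.61  1.65  0.63  1.41 -0.88]
```

View pics/w23.png

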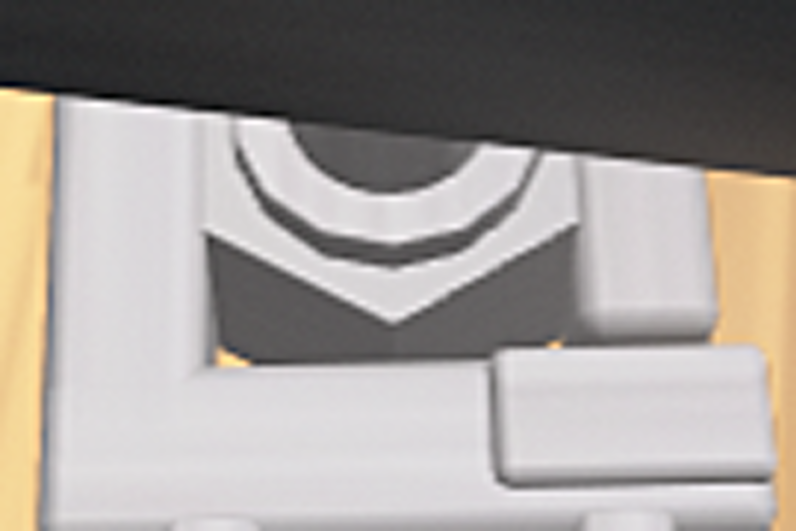

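Run:
```python
from h import *
cm=viewer.camera_model("wrist")
a=lambda u,v,z:atz(cm,(250+u/5.9,195+v/5.9),z)
c=a(393,325,83);l=a(205,232,83);r=a(580,224,83)
print("corner",c.round(1),l.round(1),r.round(1),"ff",np.hypot(*(r-l)[:2]).round(1),"hexpsi",np.degrees(np.arctan2((r-l)[1],(r-l)[0]))+90)
for z in(71,75):
  m=a(393,366,z);print("mouth",z,m.round(1),"gap",np.hypot(*(c-m)[:2]).round(1))
m1=a(200,369,75);m2=a(490,362,75);psi=np.degrees(np.arctan2((m2-m1)[1],(m2-m1)[0]))+90;print("wrench psi",psi)
O,wx,wy=wpose((0,0),psi)
for n,p in dict(fixbottom=(217,355,53),hexbl=(228,345,53),hexbr=(558,342,53),fixtop=(200,300,75),movtop=(583,300,75)).items(): q=a(*p);print(n,q.round(1),"y",(q[:2]@wy[:2]).round(2))
```

```text
corner [500.5 -53.   83. ] [482.4 -39.2  83. ] [522.1 -44.2  83. ] ff 40.0 hexpsi 82.77931381127983
mouth 71 [500.7 -52.3  71. ] gap 0.8
mouth 75 [500.4 -54.1  75. ] gap 1.1
wrench psi 82.87619201534552
fixbottom [482.  -39.8  53. ] y -483.18
hexbl [483.4 -38.7  53. ] y -484.48
hexbr [522.  -44.1  53. ] y -523.45
fixtop [480.9 -43.1  75. ] y -482.55
movtop [522.1 -49.4  75. ] y -524.16
```

Run:
```python
from h import *
O=(503.6,-28.4);psi=82.8
Cnow(O,psi)
pC([(-4,100),(-4,88)],O,psi,43,mm=8)
```

```text
C local -22.9 125.4 y 2.8
6
[[[0.9,7.9,0.6],[-0.4,-0.2,-0.3],0],[[0.9,7.9,0.7],[-0.4,-0.2,-0.3],0],[[0.8,7.9,0.7],[-0.4,-0.2,-0.3],0],[[0.8,8.0,0.7],[-0.4,-0.3,-0.4],0],[[4.1,4.4,0.0],[0.0,0.0,0.0],0],[[4.1,4.3,0.0],[0.0,0.0,0.0],0]]
```

Emit:
send_rows([
  [[0.9,7.9,0.6],[-0.4,-0.2,-0.3],0],
  [[0.9,7.9,0.7],[-0.4,-0.2,-0.3],0],
  [[0.8,7.9,0.7],[-0.4,-0.2,-0.3],0],
  [[0.8,6,0.7],[-0.4,-0.3,-0.4],0],
  [[2,2.5,0],[0,0,0],0],
  [[0,0,0],[0,0,0],0],
])

```text
time: 27.45
tool_pos: [495.0, -100.3, 119.9]
tcp_rot: [-1.569, 0.744, -1.69]
contact_force: [0.7, -0.6, -0.3]
grip_width: 0.5
```

Run:
```python
from h import *
O=(503.6,-28.4);psi=82.8
st();Cnow(O,psi)
pC([(-3,86),(-5,84),(-9,82)],O,psi,43,mm=8)
```

```text
t27.45 pos [ 495.  -100.3  119.9] tipz 103.7 psi 83.2 tilt 42.6 F [ 0.7 -0.6 -0.3] M [-0.36 -0.07  0.  ] g 0.5 q [-0.7   0.64  1.67  0.62  1.35 -0.89]
C local -2.5 97.2 y -0.4
4
[[[4.1,3.9,-0.2],[0.1,0.1,0.2],0],[[4.0,4.0,-0.3],[0.1,0.2,0.2],0],[[2.9,0.0,0.0],[0.0,0.0,0.0],0],[[4.3,-1.2,0.0],[0.0,0.0,0.0],0]]
```

Emit:
send_rows([
  [[4,4,0],[0,0,0],0],
  [[3,3,0],[0,0,0],0],
  [[0,0,0],[0,0,0],0],
])

```text
time: 27.82
tool_pos: [495.0, -101.3, 109.3]
tcp_rot: [-1.569, 0.743, -1.69]
contact_force: [-0.5, 0.0, -0.1]
grip_width: 0.5
```

Run:
```python
from h import *
O=(503.6,-28.4);psi=82.8
st();Cnow(O,psi)
```

```text
t27.82 pos [ 495.  -101.3  109.3] tipz 93.1 psi 83.2 tilt 42.6 F [-0.5  0.  -0.1] M [-0.38 -0.01 -0.02] g 0.5 q [-0.71  0.66  1.67  0.62  1.33 -0.9 ]
C local -3.5 86.7 y -0.6
```

Emit:
send_rows([
  [[2.5,0,0],[0,0,0],0],
])

```text
time: 27.95
tool_pos: [494.8, -103.3, 107.6]
tcp_rot: [-1.569, 0.743, -1.69]
contact_force: [-0.3, -0.1, 0.5]
grip_width: 0.4
```

Run:
```python
from h import *
O=(503.6,-28.4);psi=82.8
st();Cnow(O,psi)
```

```text
t27.95 pos [ 494.8 -103.3  107.6] tipz 91.4 psi 83.2 tilt 42.6 F [-0.3 -0.1  0.5] M [-0.41 -0.07  0.03] g 0.4 q [-0.71  0.66  1.67  0.62  1.33 -0.9 ]
C local -5.5 85.0 y -0.6
```

Emit:
send_rows([
  [[2.5,0,0],[0,0,0],0],
])

```text
time: 28.08
tool_pos: [494.5, -105.3, 105.9]
tcp_rot: [-1.569, 0.743, -1.69]
contact_force: [0.2, 0.5, 0.0]
grip_width: 0.6
```

Run:
```python
from h import *
O=(503.6,-28.4);psi=82.8
st();Cnow(O,psi)
```

```text
t28.07 pos [ 494.5 -105.3  105.9] tipz 89.7 psi 83.2 tilt 42.6 F [0.2 0.5 0. ] M [-0.44 -0.05 -0.01] g 0.6 q [-0.71  0.67  1.67  0.62  1.33 -0.91]
C local -7.5 83.2 y -0.6
```

Still free; keep pushing in steps.

Emit:
send_rows([
  [[2.5,0,0],[0,0,0],0],
])

```text
time: 28.2
tool_pos: [494.3, -107.3, 104.1]
tcp_rot: [-1.568, 0.743, -1.69]
contact_force: [-0.5, 0.3, 0.0]
grip_width: 0.5
```

Run:
```python
from h import *
O=(503.6,-28.4);psi=82.8
st();Cnow(O,psi)
```

```text
t28.20 pos [ 494.3 -107.3  104.1] tipz 87.9 psi 83.2 tilt 42.6 F [-0.5  0.3  0. ] M [-0.42 -0.06  0.02] g 0.5 q [-0.71  0.67  1.67  0.62  1.33 -0.91]
C local -9.6 81.5 y -0.7
```

Emit:
send_rows([
  [[2.5,0,0],[0,0,0],0],
])

```text
time: 28.32
tool_pos: [494.1, -109.3, 102.4]
tcp_rot: [-1.568, 0.743, -1.69]
contact_force: [0.3, 1.3, 1.5]
grip_width: 0.3
```

Run:
```python
from h import *
O=(503.6,-28.4);psi=82.8
st();Cnow(O,psi)
```

```text
t28.32 pos [ 494.1 -109.3  102.4] tipz 86.2 psi 83.2 tilt 42.6 F [0.3 1.3 1.5] M [-0.14 -0.07 -0.02] g 0.3 q [-0.72  0.68  1.67  0.62  1.33 -0.91]
C local -11.5 79.7 y -0.7
```

Emit:
send_rows([
  [[2.5,0,0],[0,0,0],0],
])

```text
time: 28.45
tool_pos: [494.0, -111.0, 101.2]
tcp_rot: [-1.568, 0.744, -1.69]
contact_force: [-0.3, -0.3, 5.7]
grip_width: 0.3
```

Run:
```python
from h import *
O=(503.6,-28.4);psi=82.8
st();Cnow(O,psi)
```

```text
t28.45 pos [ 494.  -111.   101.2] tipz 85.0 psi 83.2 tilt 42.7 F [-0.3 -0.3  5.7] M [ 0.32 -0.08  0.07] g 0.3 q [-0.72  0.68  1.66  0.62  1.33 -0.92]
C local -13.3 78.5 y -0.8
```

Emit:
send_rows([
  [[2,1,0],[0,0,0],0],
])

```text
time: 28.58
tool_pos: [494.0, -111.8, 99.9]
tcp_rot: [-1.567, 0.746, -1.689]
contact_force: [-2.7, -0.9, 10.9]
grip_width: 0.0
```

Run:
```python
from h import *
O=(503.6,-28.4);psi=82.8
st();Cnow(O,psi)
im=viewer.capture("wrist");cv2.imwrite("pics/w24.png",cv2.resize(im[180:400,150:500],None,fx=2,fy=2))
```

```text
t28.57 pos [ 494.  -111.8   99.9] tipz 83.7 psi 83.2 tilt 42.7 F [-2.7 -0.9 10.9] M [0.6  0.06 0.19] g 0.0 q [-0.72  0.68  1.66  0.62  1.33 -0.92]
C local -14.0 77.3 y -1.0
```

View pics/w24.png

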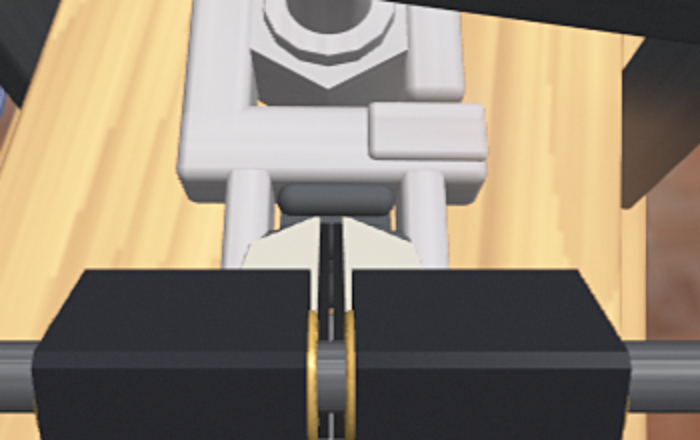

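Emit:
send_rows([
  [[-8,-10,0],[0,0,0],0],
  [[-8,-10,0],[0,0,0],0],
  [[-8,4,0],[0,0,0],0],
  [[-8,4,0],[0,0,0],0],
  [[0,0,0],[0,0,0],0],
])

```text
time: 29.25
tool_pos: [495.9, -95.7, 132.5]
tcp_rot: [-1.566, 0.745, -1.688]
contact_force: [0.1, -0.4, -0.3]
grip_width: 0.0
```

Run:
```python
from h import *
O=(503.6,-28.4);psi=82.8
st();Cnow(O,psi)
pC([(10,84)],O,psi,43,mm=6)
```

```text
t29.25 pos [495.9 -95.7 132.5] tipz 116.3 psi 83.3 tilt 42.7 F [ 0.1 -0.4 -0.3] M [-0.45 -0.07 -0.05] g 0.0 q [-0.7   0.62  1.67  0.62  1.36 -0.87]
C local 2.2 109.9 y -0.9
5
[[[2.4,4.8,-0.2],[0.0,0.1,0.1],0],[[2.4,4.9,-0.2],[0.0,0.1,0.1],0],[[2.4,4.8,-0.2],[0.0,0.0,0.0],0],[[2.4,4.8,-0.1],[0.0,0.1,0.1],0],[[2.4,4.9,-0.1],[0.0,0.0,0.0],0]]
```

Emit:
send_rows([
  [[1.8,4.8,0],[0,0,0],0],
  [[1.8,4.8,0],[0,0,0],0],
  [[2,4.8,0],[0,0,0],0],
  [[2,4.5,0],[0,0,0],0],
  [[2,3,0],[0,0,0],0],
  [[0,0,0],[0,0,0],0],
])

```text
time: 30.0
tool_pos: [496.6, -87.2, 107.1]
tcp_rot: [-1.569, 0.745, -1.69]
contact_force: [-1.1, -0.0, 0.5]
grip_width: 0.4
```

Run:
```python
from h import *
O=(503.6,-28.4);psi=82.8
st();Cnow(O,psi)
```

```text
t30.00 pos [496.6 -87.2 107.1] tipz 90.9 psi 83.2 tilt 42.7 F [-1.1 -0.   0.5] M [-0.41 -0.02 -0.01] g 0.4 q [-0.68  0.66  1.69  0.64  1.31 -0.9 ]
C local 10.8 84.4 y -0.4
```

Emit:
send_rows([
  [[2.2,-2,0],[0,0,0],0],
  [[2.2,-2,0],[0,0,0],0],
])

```text
time: 30.25
tool_pos: [495.9, -93.5, 107.2]
tcp_rot: [-1.568, 0.745, -1.69]
contact_force: [-0.5, 0.7, 0.3]
grip_width: 0.3
```

Run:
```python
from h import *
O=(503.6,-28.4);psi=82.8
st();Cnow(O,psi)
```

```text
t30.25 pos [495.9 -93.5 107.2] tipz 91.0 psi 83.2 tilt 42.7 F [-0.5  0.7  0.3] M [-0.42 -0.03  0.01] g 0.3 q [-0.69  0.66  1.68  0.63  1.32 -0.9 ]
C local 4.4 84.6 y -0.5
```

Emit:
send_rows([
  [[2.2,-2,0],[0,0,0],0],
])

```text
time: 30.38
tool_pos: [495.5, -95.5, 107.7]
tcp_rot: [-1.569, 0.748, -1.69]
contact_force: [1.8, 7.9, 1.6]
grip_width: 0.7
```

Run:
```python
from h import *
O=(503.6,-28.4);psi=82.8
st();Cnow(O,psi)
```

```text
t30.38 pos [495.5 -95.5 107.7] tipz 91.6 psi 83.2 tilt 42.9 F [1.8 7.9 1.6] M [ 0.87 -0.36 -0.06] g 0.7 q [-0.7   0.66  1.68  0.63  1.32 -0.9 ]
C local 2.4 85.2 y -0.3
```

Emit:
send_rows([
  [[2.5,-1.8,0],[0,0,0],0],
])

```text
time: 30.5
tool_pos: [495.0, -97.0, 108.2]
tcp_rot: [-1.57, 0.753, -1.69]
contact_force: [2.5, 9.1, 2.6]
grip_width: 0.6
```

Run:
```python
from h import *
O=(503.6,-28.4);psi=82.8
st();Cnow(O,psi)
```

```text
t30.50 pos [495.  -97.  108.2] tipz 92.1 psi 83.1 tilt 43.1 F [2.5 9.1 2.6] M [ 1.15 -0.41 -0.17] g 0.6 q [-0.7   0.66  1.68  0.63  1.33 -0.91]
C local 1.0 85.6 y -0.1
```

Emit:
send_rows([
  [[3,-2,0],[0,0,0],0],
])

```text
time: 30.62
tool_pos: [494.5, -98.6, 108.6]
tcp_rot: [-1.571, 0.758, -1.69]
contact_force: [0.9, 7.8, 4.1]
grip_width: 0.1
```

Run:
```python
from h import *
O=(503.6,-28.4);psi=82.8
st();Cnow(O,psi)
im=viewer.capture("wrist");cv2.imwrite("pics/w25.png",cv2.resize(im[180:400,150:500],None,fx=2,fy=2))
```

```text
t30.62 pos [494.5 -98.6 108.6] tipz 92.6 psi 83.1 tilt 43.4 F [0.9 7.8 4.1] M [ 1.17 -0.33 -0.08] g 0.1 q [-0.71  0.67  1.67  0.63  1.34 -0.91]
C local -0.6 86.0 y 0.3
```

View pics/w25.png

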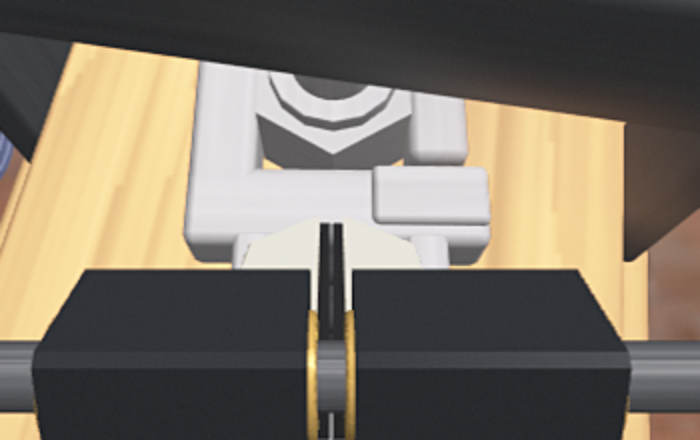

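Emit:
send_rows([
  [[-8,-10,0],[0,0,0],0],
  [[-3,-14,0],[0,0,0],0],
  [[3,-16,0],[0,0,0],0],
  [[0,0,0],[0,0,0],0],
])

```text
time: 31.18
tool_pos: [492.2, -123.6, 146.1]
tcp_rot: [-1.568, 0.754, -1.689]
contact_force: [0.4, 0.2, 0.4]
grip_width: 0.8
```

Run:
```python
from h import *
viewer.capture("wrist");st();im=viewer.capture("wrist");cv2.imwrite("pics/w26.png",cv2.resize(im[195:285,250:385],None,fx=5.9,fy=5.9,interpolation=cv2.INTER_CUBIC));cv2.imwrite("pics/w26f.png",im)
```

```text
t31.23 pos [ 492.  -123.   145.7] tipz 129.7 psi 83.2 tilt 43.3 F [-0.4  1.   0.1] M [-0.4  -0.06 -0.01] g 0.3 q [-0.74  0.62  1.62  0.6   1.43 -0.87]
```

View pics/w26.png

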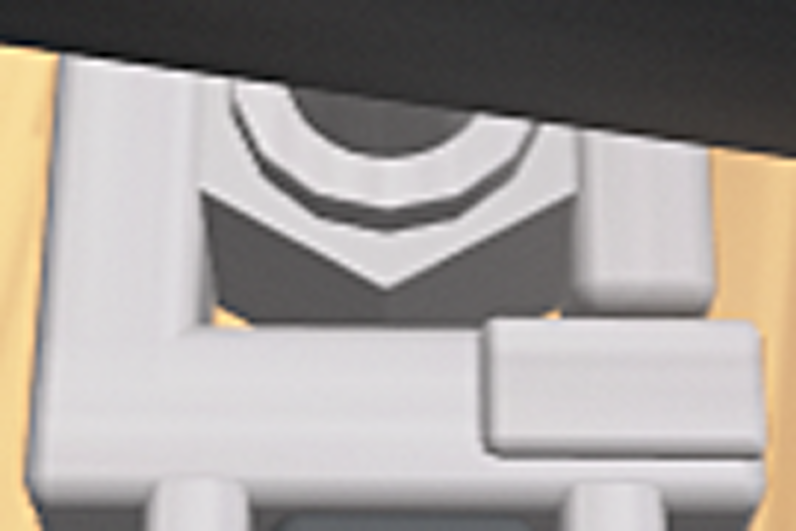

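Run:
```python
from h import *
O=(503.6,-28.4);psi=82.8
Cnow(O,psi)
pC([(-3,98),(10,83)],O,psi,43,mm=8)
cm=viewer.camera_model("wrist")
a=lambda u,v,z:atz(cm,(250+u/5.9,195+v/5.9),z)
c=a(387,289,83);m=a(387,328,75);print((c-m).round(1))
m1=a(195,331,75);m2=a(480,328,75);psi=np.degrees(np.arctan2((m2-m1)[1],(m2-m1)[0]))+90
l=a(200,192,83);r=a(576,192,83);print(psi,"hex",np.degrees(np.arctan2((r-l)[1],(r-l)[0]))+90)
```

```text
C local -24.5 122.8 y 0.0
8
[[[0.2,6.6,0.0],[0.0,0.1,-0.1],0],[[0.2,6.6,0.0],[0.1,0.0,-0.1],0],[[0.3,6.6,0.0],[0.0,0.1,0.0],0],[[0.2,6.5,0.0],[0.1,0.0,-0.1],0],[[0.3,6.6,0.1],[0.0,0.1,0.0],0],[[0.2,6.6,0.0],[0.0,0.0,0.0],0],[[0.2,6.6,0.0],[0.0,0.0,0.0],0],[[0.3,6.6,0.0],[0.0,0.0,0.0],0]]
[0.1 0.8 8. ]
83.89602016779382 hex 83.23716920616833
```

Emit:
send_rows([
  [[0.2,7.5,0],[0,0,0],0],
  [[0.2,7.5,0],[0,0,0],0],
  [[0.2,7.5,0],[0,0,0],0],
  [[0.2,7.5,0],[0,0,0],0],
  [[0.2,7,0],[0,0,0],0],
  [[0.2,6,0],[0,0,0],0],
  [[0,5,0],[0,0,0],0],
  [[0,0,0],[0,0,0],0],
])

```text
time: 32.28
tool_pos: [495.1, -86.6, 105.7]
tcp_rot: [-1.575, 0.758, -1.692]
contact_force: [0.2, -0.0, 1.0]
grip_width: 0.3
```

Run:
```python
from h import *
O=(503.6,-28.4);psi=82.8
st();Cnow(O,psi)
```

```text
t32.27 pos [495.1 -86.6 105.7] tipz 89.8 psi 83.1 tilt 43.4 F [ 0.2 -0.   1. ] M [-0.38 -0.07 -0.03] g 0.3 q [-0.69  0.66  1.69  0.64  1.32 -0.9 ]
C local 11.5 83.2 y 1.3
```

Emit:
send_rows([
  [[3,-2.8,0],[0,0,0],0],
  [[3,-2.7,0],[0,0,0],0],
  [[2.5,-1.8,0],[0,0,0],0],
])

```text
time: 32.65
tool_pos: [493.6, -95.8, 106.6]
tcp_rot: [-1.576, 0.765, -1.692]
contact_force: [3.2, 10.4, 1.9]
grip_width: 0.5
```

Run:
```python
from h import *
O=(503.6,-28.4);psi=82.8
st();Cnow(O,psi)
```

```text
t32.65 pos [493.6 -95.8 106.6] tipz 90.8 psi 83.1 tilt 43.8 F [ 3.2 10.4  1.9] M [ 1.2 -0.4 -0.2] g 0.5 q [-0.7   0.67  1.68  0.63  1.34 -0.91]
C local 2.3 84.2 y 1.6
```

Emit:
send_rows([
  [[2.8,-1.5,0],[0,0,0],0],
])

```text
time: 32.78
tool_pos: [493.3, -97.0, 106.8]
tcp_rot: [-1.577, 0.77, -1.692]
contact_force: [3.5, 11.3, 3.4]
grip_width: 0.5
```

Run:
```python
from h import *
O=(503.6,-28.4);psi=82.8
st();Cnow(O,psi)
```

```text
t32.77 pos [493.3 -97.  106.8] tipz 91.0 psi 83.0 tilt 44.1 F [ 3.5 11.3  3.4] M [ 1.45 -0.53 -0.2 ] g 0.5 q [-0.71  0.67  1.68  0.63  1.34 -0.91]
C local 1.2 84.4 y 1.8
```

Emit:
send_rows([
  [[2.8,-1.5,0],[0,0,0],0],
])

```text
time: 32.9
tool_pos: [493.0, -97.8, 107.0]
tcp_rot: [-1.578, 0.776, -1.693]
contact_force: [3.3, 12.3, 3.3]
grip_width: 0.5
```

Run:
```python
from h import *
O=(503.6,-28.4);psi=82.8
st();Cnow(O,psi)
```

```text
t32.90 pos [493.  -97.8 107. ] tipz 91.3 psi 83.0 tilt 44.5 F [ 3.3 12.3  3.3] M [ 1.56 -0.57 -0.25] g 0.5 q [-0.71  0.68  1.67  0.63  1.35 -0.92]
C local 0.4 84.6 y 2.0
```

Emit:
send_rows([
  [[-8,-10,0],[0,0,0],0],
  [[-3,-14,0],[0,0,0],0],
  [[3,-16,0],[0,0,0],0],
  [[0,0,0],[0,0,0],0],
])

```text
time: 33.4
tool_pos: [490.7, -123.5, 143.6]
tcp_rot: [-1.575, 0.773, -1.692]
contact_force: [-0.5, -0.6, -0.2]
grip_width: 0.3
```

Run:
```python
from h import *
viewer.capture("wrist");st();im=viewer.capture("wrist");cv2.imwrite("pics/w27.png",cv2.resize(im[195:285,250:385],None,fx=5.9,fy=5.9,interpolation=cv2.INTER_CUBIC))
plan([((484.5,-158,140),Rdes(82.8),0)],maxmm=12,maxdeg=6)
```

```text
t33.45 pos [ 490.5 -122.9  143.3] tipz 127.6 psi 83.0 tilt 44.4 F [-0.  -0.1  0.1] M [-0.42 -0.    0.  ] g 0.8 q [-0.75  0.64  1.62  0.6   1.44 -0.88]
8
[[[3.5,-2.9,-0.2],[0.1,0.0,-5.6],0],[[3.8,-2.6,-0.2],[0.0,0.0,-5.5],0],[[4.0,-2.2,-0.2],[0.1,0.1,-5.6],0],[[4.2,-1.8,-0.2],[0.0,0.0,-5.5],0],[[4.3,-1.4,-0.2],[0.1,0.1,-5.6],0],[[4.4,-0.9,-0.2],[0.0,0.0,-5.5],0],[[4.5,-0.5,-0.1],[0.1,0.1,-5.6],0],[[4.5,-0.1,-0.2],[0.0,0.0,-5.5],0]]
```

View pics/w27.png

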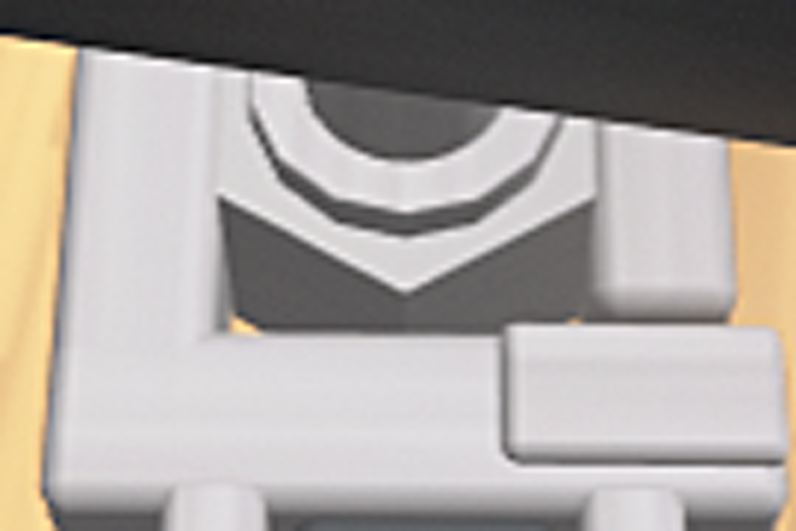

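Emit:
send_rows([
  [[3.5,-2.9,0.1],[0.1,0,-5.6],0],
  [[3.8,-2.6,0.1],[0,0,-5.5],0],
  [[4,-2.2,0.1],[0.1,0.1,-5.6],0],
  [[4.2,-1.8,0],[0,0,-5.5],0],
  [[4.3,-1.4,0],[0.1,0.1,-5.6],20],
  [[4.4,-0.9,0],[0,0,-5.5],40],
  [[4.5,-0.5,0],[0.1,0.1,-5.6],44],
  [[4.5,0,0],[0,0,-5],44],
  [[0,9,0],[0,0,0],44],
  [[0,0,0],[0,0,0],44],
])

```text
time: 34.75
tool_pos: [483.0, -156.5, 126.2]
tcp_rot: [-1.58, -0.007, -1.695]
contact_force: [0.3, -0.5, 0.3]
grip_width: 44.2
```

Run:
```python
from h import *
viewer.capture("wrist");st();im=viewer.capture("wrist");cv2.imwrite("pics/w28.png",im)
cm=viewer.camera_model("wrist"); print([(r['conf'],atz(cm,r['point'],64).round(1)) for r in spot_point("wrist","handle_mid")[:1]])
```

```text
t34.80 pos [ 483.2 -156.8  126.6] tipz 104.6 psi 82.9 tilt -0.4 F [-0.9 -0.7 -0.3] M [-0.05 -0.13  0.01] g 44.1 q [-0.46  0.45  1.73 -0.01  0.96 -0.33]
[(0.77, array([ 485.3, -155.2,   64. ]))]
```

View pics/w28.png

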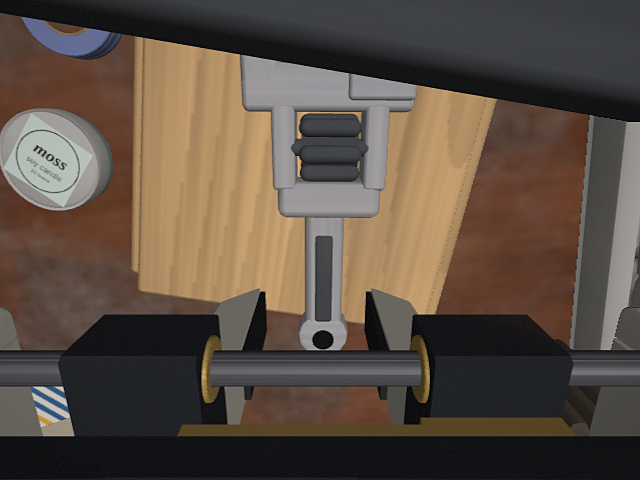

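Handle axis is at column ~322, the finger centre at ~317: about 2 mm off. Lowering with that correction, then grip.

Emit:
send_rows([
  [[0,15,1],[0,0,0.4],44],
  [[0,14,1],[0,0,0],44],
  [[0,8,0],[0,0,0],44],
  [[0,4,0],[0,0,0],44],
  [[0,2.5,0],[0,0,0],44],
  [[0,0,0],[0,0,0],15],
  [[0,0,0],[0,0,0],10],
  [[0,0,0],[0,0,0],10],
  [[0,0,0],[0,0,0],10],
])

```text
time: 36.02
tool_pos: [485.9, -158.7, 80.4]
tcp_rot: [-1.576, -0.0, -1.698]
contact_force: [0.9, -0.4, -3.8]
grip_width: 19.6
```

Run:
```python
from h import *
st()
```

```text
t36.02 pos [ 485.9 -158.7   80.4] tipz 58.4 psi 82.7 tilt -0.0 F [ 0.9 -0.4 -3.8] M [-0.08 -0.28 -0.1 ] g 19.6 q [-0.46  0.52  1.77 -0.    0.86 -0.34]
```

Emit:
send_rows([
  [[-4,0,0],[0,0,0],10],
  [[-5,0,0],[0,0,0.3],10],
])

```text
time: 36.28
tool_pos: [487.0, -158.2, 81.1]
tcp_rot: [-1.574, -0.01, -1.693]
contact_force: [-6.8, -28.6, -4.0]
grip_width: 19.9
```

Run:
```python
from h import *
st()
```

```text
t36.27 pos [ 487.  -158.2   81.1] tipz 59.1 psi 83.0 tilt -0.6 F [ -6.8 -28.6  -4. ] M [-4.78  1.15  0.01] g 19.9 q [-0.46  0.52  1.77 -0.01  0.85 -0.33]
```

Emit:
send_rows([
  [[-0.5,0,-5],[0,2.2,0.3],10],
  [[-0.5,0,-6.8],[0,3,0.2],10],
  [[-0.5,0,-6.8],[0,3,0],10],
  [[-0.5,0,-6.8],[0,3,0],10],
])

```text
time: 36.78
tool_pos: [462.2, -153.1, 80.9]
tcp_rot: [-1.571, -0.004, -1.895]
contact_force: [0.7, -2.4, -2.5]
grip_width: 19.7
```

```bash
cat >> h.py <<'E'
def rot(S=(503.5,-29.5)):
    st(); o=bot.get_obs(); v=np.array(S)-o['tool_pos'][:2]; print('r %.1f angle %.1f'%(np.hypot(*v),np.degrees(np.arctan2(v[1],v[0]))))
E
python3 -c "
from h import *
rot()"
```

```text
t36.77 pos [ 462.2 -153.1   80.9] tipz 58.9 psi 71.4 tilt -0.2 F [ 0.7 -2.4 -2.5] M [-0.38 -0.11  0.15] g 19.7 q [-0.47  0.49  1.84 -0.01  0.82 -0.15]
r 130.3 angle 71.5
```

Emit:
send_rows([
  [[-0.6,0,-6.8],[0,3,0],10],
  [[-0.5,0,-6.8],[0,3,0],10],
  [[-0.5,0,-6.8],[0,3,0],10],
  [[-0.5,0,-6.8],[0,3,0],10],
])

```text
time: 37.28
tool_pos: [436.9, -141.4, 80.9]
tcp_rot: [-1.569, -0.007, -2.109]
contact_force: [1.7, -2.1, -3.2]
grip_width: 19.7
```

```bash
python3 -c "
from h import *
rot()
im=viewer.capture('scene'); cv2.imwrite('pics/s30.png',cv2.resize(im[230:350,250:420],None,fx=4.5,fy=4.5,interpolation=cv2.INTER_CUBIC))"
```

```text
t37.27 pos [ 436.9 -141.4   80.9] tipz 58.9 psi 59.1 tilt -0.4 F [ 1.7 -2.1 -3.2] M [-0.38 -0.04  0.2 ] g 19.7 q [-0.48  0.45  1.91 -0.01  0.78  0.07]
r 130.2 angle 59.3
```

View pics/s30.png

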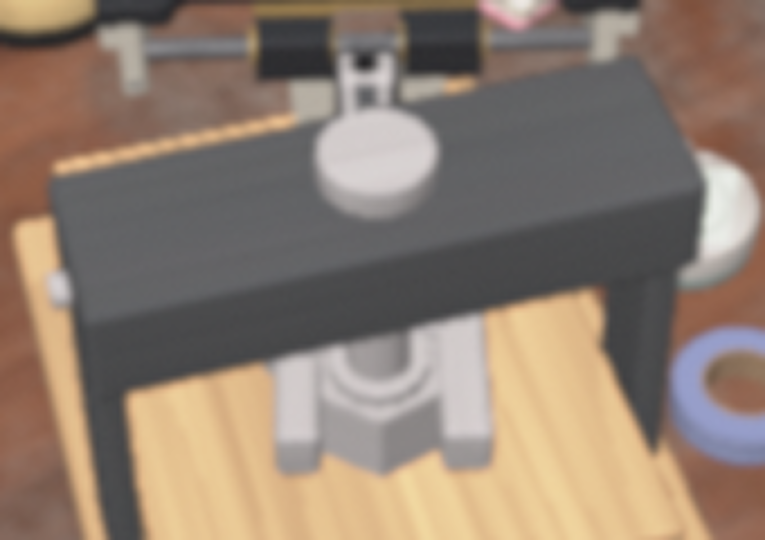

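Emit:
send_rows([
  [[-0.6,0,-6.8],[0,3,0],10],
  [[-0.5,0,-6.8],[0,3,0],10],
  [[-0.5,0,-4.5],[0,2,0],10],
])

```text
time: 37.7
tool_pos: [421.7, -130.7, 81.0]
tcp_rot: [-1.568, -0.009, -2.252]
contact_force: [-0.8, -5.1, -2.7]
grip_width: 19.8
```

```bash
python3 -c "
from h import *
rot()"
```

```text
t37.70 pos [ 421.7 -130.7   81. ] tipz 59.0 psi 51.0 tilt -0.5 F [-0.8 -5.1 -2.7] M [-0.57  0.19  0.13] g 19.8 q [-0.47  0.42  1.96 -0.01  0.76  0.22]
r 130.1 angle 51.0
```

Emit:
send_rows([
  [[-0.4,0,-3.4],[0,1.5,0],10],
  [[-0.3,0,-2.3],[0,1,0],10],
])

```text
time: 37.95
tool_pos: [417.3, -126.9, 81.0]
tcp_rot: [-1.568, -0.01, -2.296]
contact_force: [-1.6, -5.4, -3.1]
grip_width: 19.9
```

```bash
python3 -c "
from h import *
rot()"
```

```text
t37.95 pos [ 417.3 -126.9   81. ] tipz 59.0 psi 48.4 tilt -0.6 F [-1.6 -5.4 -3.1] M [-0.59  0.2   0.15] g 19.9 q [-0.46  0.42  1.97 -0.02  0.75  0.27]
r 130.1 angle 48.5
```

Emit:
send_rows([
  [[-0.3,0,-2.3],[0,1,0],10],
])

```text
time: 38.08
tool_pos: [415.6, -125.3, 81.0]
tcp_rot: [-1.567, -0.01, -2.314]
contact_force: [-0.9, -5.1, -3.3]
grip_width: 19.5
```

```bash
python3 -c "
from h import *
rot()"
```

```text
t38.08 pos [ 415.6 -125.3   81. ] tipz 59.0 psi 47.4 tilt -0.6 F [-0.9 -5.1 -3.3] M [-0.69  0.27  0.1 ] g 19.5 q [-0.46  0.41  1.98 -0.02  0.75  0.29]
r 130.0 angle 47.4
```

Emit:
send_rows([
  [[-0.3,0,-2.3],[0,1,0],10],
])

```text
time: 38.2
tool_pos: [413.9, -123.7, 81.0]
tcp_rot: [-1.567, -0.011, -2.332]
contact_force: [-0.7, -5.0, -2.6]
grip_width: 19.6
```

```bash
python3 -c "
from h import *
rot()"
```

```text
t38.20 pos [ 413.9 -123.7   81. ] tipz 59.0 psi 46.4 tilt -0.6 F [-0.7 -5.  -2.6] M [-0.62  0.29  0.04] g 19.6 q [-0.46  0.41  1.98 -0.02  0.75  0.31]
r 130.0 angle 46.4
```

Emit:
send_rows([
  [[-0.3,0,-2.3],[0,1,0],10],
])

```text
time: 38.33
tool_pos: [412.2, -122.1, 80.9]
tcp_rot: [-1.567, -0.011, -2.349]
contact_force: [-2.2, -5.1, -3.6]
grip_width: 19.6
```

```bash
python3 -c "
from h import *
rot()"
```

```text
t38.33 pos [ 412.2 -122.1   80.9] tipz 58.9 psi 45.4 tilt -0.6 F [-2.2 -5.1 -3.6] M [-0.64  0.27  0.05] g 19.6 q [-0.46  0.41  1.99 -0.02  0.74  0.33]
r 130.0 angle 45.4
```

Emit:
send_rows([
  [[-0.3,0,-2.3],[0,1,0],10],
])

```text
time: 38.45
tool_pos: [411.0, -120.9, 81.1]
tcp_rot: [-1.566, -0.012, -2.367]
contact_force: [-0.8, -8.6, -3.8]
grip_width: 20.0
```

```bash
python3 -c "
from h import *
rot()"
```

```text
t38.45 pos [ 411.  -120.9   81.1] tipz 59.1 psi 44.4 tilt -0.7 F [-0.8 -8.6 -3.8] M [-1.3   0.17  0.25] g 20.0 q [-0.46  0.4   1.99 -0.02  0.74  0.35]
r 130.0 angle 44.7
```

Emit:
send_rows([
  [[-0.3,0,-3],[0,0.6,0.3],10],
])

```text
time: 38.58
tool_pos: [409.7, -119.6, 81.3]
tcp_rot: [-1.563, -0.007, -2.376]
contact_force: [0.1, -10.1, -4.8]
grip_width: 20.0
```

```bash
python3 -c "
from h import *
rot()"
```

```text
t38.58 pos [ 409.7 -119.6   81.3] tipz 59.3 psi 43.8 tilt -0.4 F [  0.1 -10.1  -4.8] M [-1.55  0.2   0.07] g 20.0 q [-0.46  0.4   2.   -0.01  0.74  0.36]
r 130.1 angle 43.9
```

Emit:
send_rows([
  [[-0.3,0,-4],[0,0.3,0.3],10],
])

```text
time: 38.7
tool_pos: [408.2, -118.0, 81.6]
tcp_rot: [-1.559, -0.002, -2.381]
contact_force: [0.9, -12.5, -5.8]
grip_width: 19.9
```

```bash
python3 -c "
from h import *
rot()"
```

```text
t38.70 pos [ 408.2 -118.    81.6] tipz 59.6 psi 43.6 tilt -0.1 F [  0.9 -12.5  -5.8] M [-2.    0.1  -0.23] g 19.9 q [-0.46  0.4   2.01 -0.01  0.73  0.36]
r 130.1 angle 42.9
```

```bash
python3 -c "
from h import *
rot()
im=viewer.capture('scene'); cv2.imwrite('pics/s31.png',cv2.resize(im[230:350,250:420],None,fx=4.5,fy=4.5,interpolation=cv2.INTER_CUBIC))
im=viewer.capture('wrist'); cv2.imwrite('pics/w31.png',im);rot()"
```

```text
t38.70 pos [ 408.2 -118.    81.6] tipz 59.6 psi 43.6 tilt -0.1 F [  0.9 -12.5  -5.8] M [-2.    0.1  -0.23] g 19.9 q [-0.46  0.4   2.01 -0.01  0.73  0.36]
r 130.1 angle 42.9
t38.80 pos [ 408.  -117.9   81.6] tipz 59.6 psi 43.5 tilt -0.1 F [  0.2 -10.3  -5.3] M [-1.62  0.25 -0.3 ] g 19.6 q [-0.46  0.39  2.01 -0.01  0.73  0.36]
r 130.1 angle 42.8
```

View pics/s31.png

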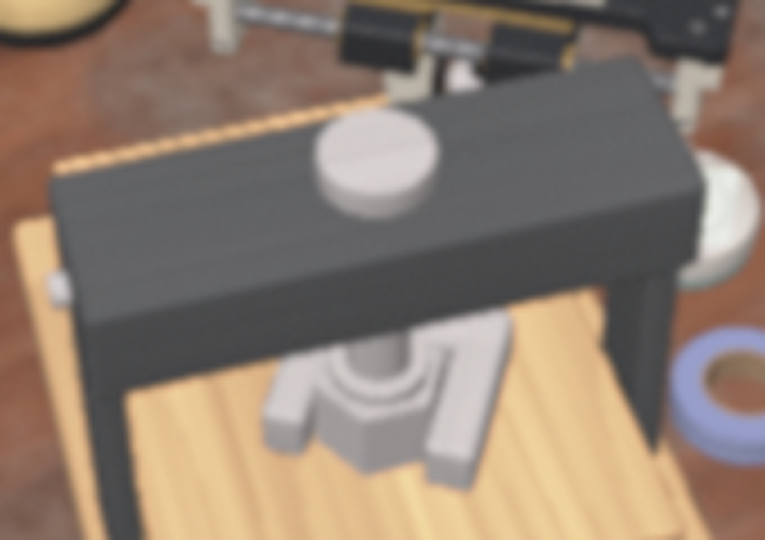

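View pics/w31.png

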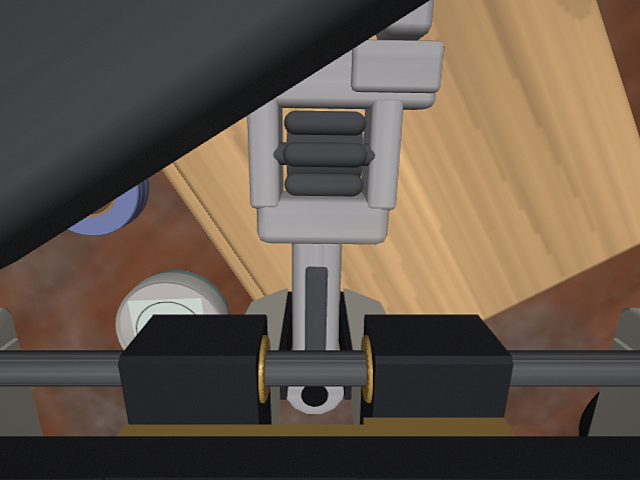

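```bash
python3 -c "
from h import *
im=viewer.capture('scene'); cv2.imwrite('pics/s32.png',cv2.resize(im[295:345,300:370],None,fx=11,fy=11,interpolation=cv2.INTER_CUBIC))"
```

```text
(no output)
```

View pics/s32.png

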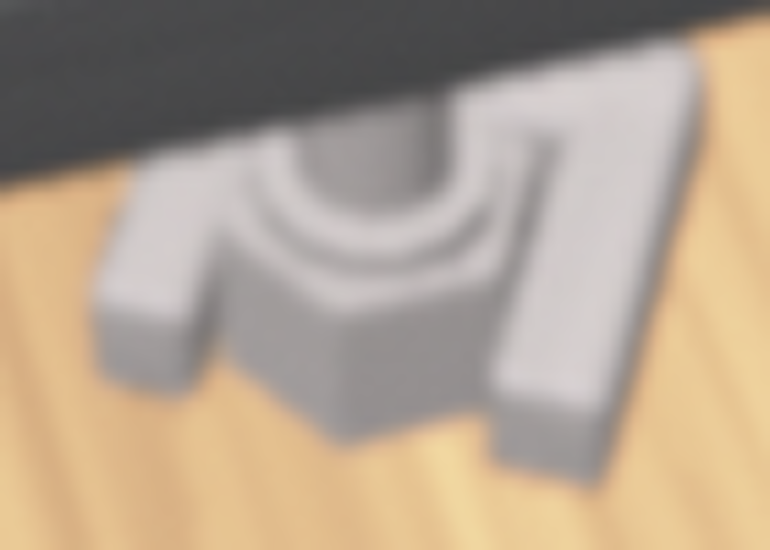

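```bash
python3 -c "
from h import *
c=viewer.camera_model('scene')
S=lambda u,v,z: atz(c,(300+u/11,295+v/11),z)
ang=lambda p,q: np.degrees(np.arctan2(*(p-q)[[1,0]]))
A,B,D=S(225,235,83),S(345,315,83),S(498,275,83)
print(A.round(1),B.round(1),D.round(1),np.linalg.norm(A-B),np.linalg.norm(B-D),'edge ang',ang(B,A),ang(D,B))
f1,f2=S(548,150,75),S(492,385,75); print('fixed jaw dir',ang(f2,f1)); 
o1,o2=S(690,50,75),S(607,405,75);print('outer dir',ang(o2,o1))
g1,g2=S(140,165,75),S(97,305,75);print('mov outer',ang(g2,g1))
"
```

```text
[526.1 -32.5  83. ] [519.7 -12.1  83. ] [498.6  -6.7  83. ] 21.429837315040643 21.76789104693462 edge ang 107.38058689872184 165.56985078475952
fixed jaw dir 45.65588994017448
outer dir 44.98628132188487
mov outer 45.67060716775673
```

Emit:
send_rows([
  [[0,0,-5],[0,0,0],10],
])

```text
time: 38.98
tool_pos: [406.5, -116.3, 82.0]
tcp_rot: [-1.554, -0.001, -2.383]
contact_force: [2.9, -12.8, -5.6]
grip_width: 20.1
```

```bash
python3 -c "
from h import *
rot()"
```

```text
t38.98 pos [ 406.5 -116.3   82. ] tipz 60.0 psi 43.5 tilt -0.1 F [  2.9 -12.8  -5.6] M [-2.01 -0.24 -0.56] g 20.1 q [-0.46  0.39  2.02 -0.01  0.72  0.36]
r 130.1 angle 41.8
```

Emit:
send_rows([
  [[0,0,-6],[0,0,0],10],
])

```text
time: 39.1
tool_pos: [404.6, -114.2, 82.6]
tcp_rot: [-1.548, 0.0, -2.384]
contact_force: [4.3, -14.6, -5.6]
grip_width: 19.8
```

```bash
python3 -c "
from h import *
rot()
im=viewer.capture('scene'); cv2.imwrite('pics/s33.png',cv2.resize(im[295:345,300:370],None,fx=11,fy=11,interpolation=cv2.INTER_CUBIC))"
```

```text
t39.10 pos [ 404.6 -114.2   82.6] tipz 60.6 psi 43.4 tilt 0.0 F [  4.3 -14.6  -5.6] M [-2.24 -0.27 -0.67] g 19.8 q [-0.45  0.38  2.03 -0.01  0.71  0.37]
r 130.2 angle 40.6
```

View pics/s33.png

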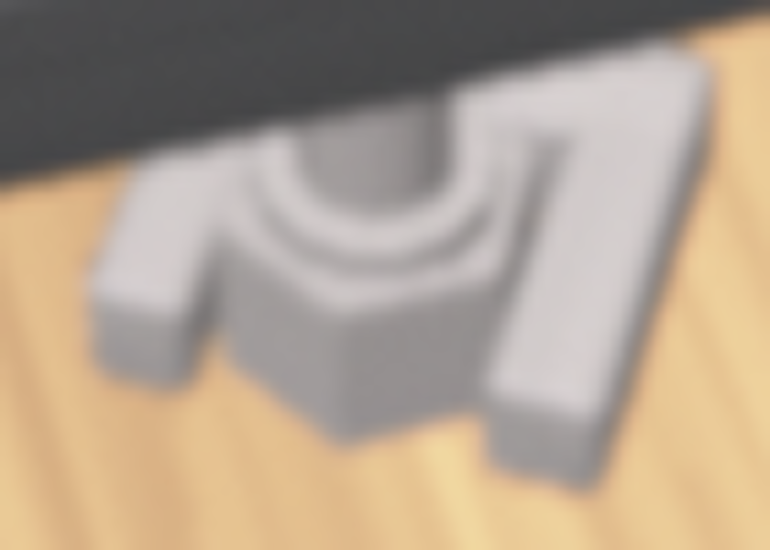

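```bash
python3 -c "
from h import *
c=viewer.camera_model('scene')
S=lambda u,v,z: atz(c,(300+u/11,295+v/11),z)
ang=lambda p,q: np.degrees(np.arctan2(*(p-q)[[1,0]]))
f1,f2=S(575,140,75),S(487,390,75); print('fixed jaw dir',ang(f2,f1)); 
o1,o2=S(708,75,75),S(600,405,75);print('outer dir',ang(o2,o1))
g1,g2=S(135,165,75),S(92,300,75);print('mov outer',ang(g2,g1))
print(f2.round(1),g2.round(1))
im=viewer.capture('wrist'); cv2.imwrite('pics/w33.png',im)
"
```

```text
fixed jaw dir 40.76725455748054
outer dir 40.994363908636736
mov outer 45.223385994042765
[507.1   3.6  75. ] [544.1 -38.4  75. ]
```

View pics/w33.png

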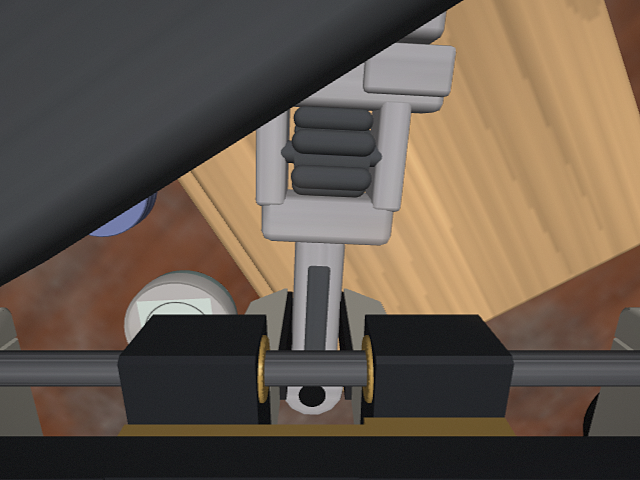

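Emit:
send_rows([
  [[-0.2,0,3],[0,-1.4,0],10],
  [[-0.2,0,3],[0,-1.4,0],10],
  [[-0.2,0,2.5],[0,-1.2,0],10],
  [[0,0,0],[0,0,0],10],
])

```text
time: 39.7
tool_pos: [410.7, -121.2, 82.4]
tcp_rot: [-1.549, -0.002, -2.319]
contact_force: [0.6, -4.0, -4.7]
grip_width: 20.1
```

```bash
python3 -c "
from h import *
rot()
im=viewer.capture('scene'); cv2.imwrite('pics/s34.png',cv2.resize(im[295:345,300:370],None,fx=11,fy=11,interpolation=cv2.INTER_CUBIC))"
```

```text
t39.70 pos [ 410.7 -121.2   82.4] tipz 60.5 psi 47.1 tilt -0.1 F [ 0.6 -4.  -4.7] M [-0.59  0.05 -0.48] g 20.1 q [-0.46  0.39  2.01 -0.01  0.72  0.3 ]
r 130.5 angle 44.7
```

View pics/s34.png

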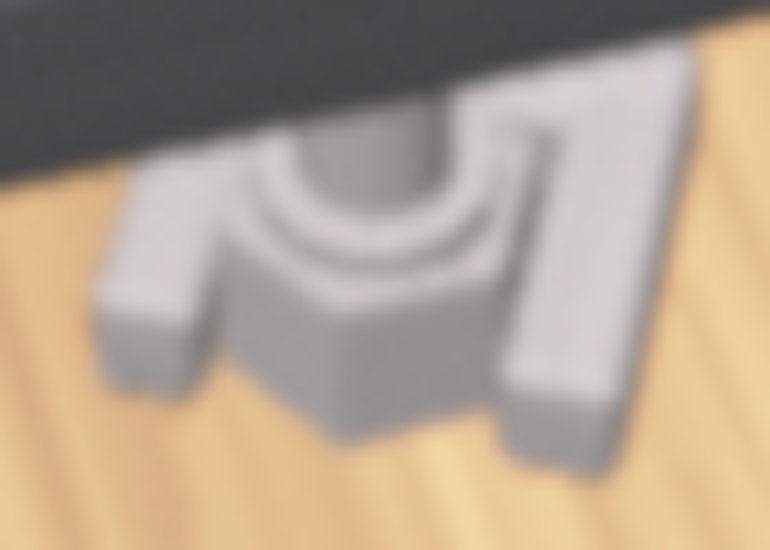

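Emit:
send_rows([
  [[-3,0,0],[0,0,0],10],
  [[-4,0,0],[0,0,0],10],
  [[0,0,0],[0,0,0],40],
  [[0,0,0],[0,0,0],40],
  [[0,-15,0],[0,0,0],40],
  [[0,-18,0],[0,0,0],20],
  [[4,-18,0],[0,0,0],0],
  [[4,-6,0],[0,0,0],0],
  [[0,0,0],[0,0,0],0],
])

```text
time: 40.88
tool_pos: [404.7, -121.0, 140.7]
tcp_rot: [-1.556, -0.01, -2.314]
contact_force: [0.2, -0.3, -0.8]
grip_width: 4.4
```

```bash
python3 -c "
from h import *
viewer.capture('wrist');rot()
im=viewer.capture('wrist'); cv2.imwrite('pics/w35.png',im)
im=viewer.capture('scene'); cv2.imwrite('pics/s35.png',cv2.resize(im[295:345,300:370],None,fx=11,fy=11,interpolation=cv2.INTER_CUBIC))
"
```

```text
t40.92 pos [ 404.6 -120.9  140.5] tipz 118.5 psi 47.4 tilt -0.6 F [-0.  -0.3  0.4] M [-0.07 -0.04  0.02] g 2.4 q [-0.46  0.29  1.95 -0.02  0.89  0.29]
r 134.7 angle 42.8
```

View pics/w35.png

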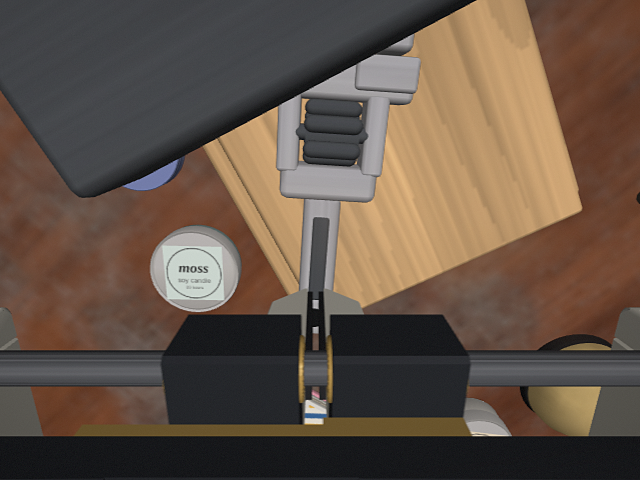

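View pics/s35.png

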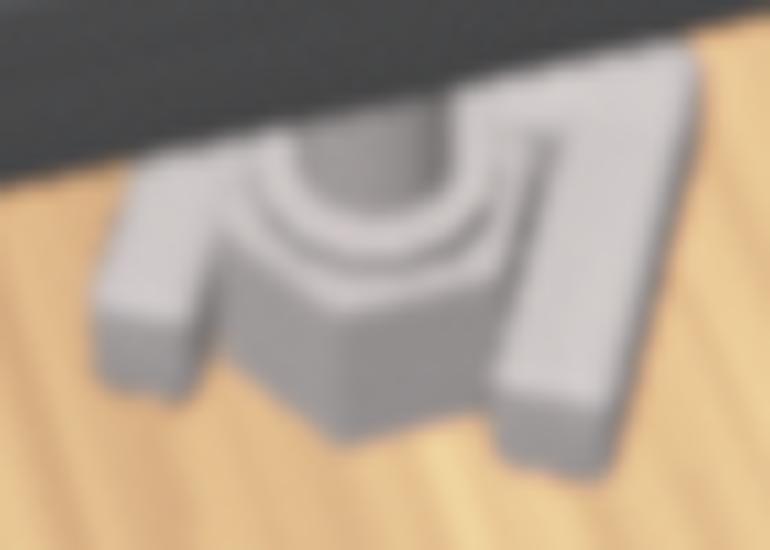

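Run:
```python
from h import *
cm=viewer.camera_model("wrist"); a=lambda u,v,z:atz(cm,(u,v),z)
h1=a(322,203,71);h2=a(316.5,290,71); print("handle",h1.round(1),h2.round(1),np.degrees(np.arctan2(*(h1-h2)[[1,0]])))
b1=a(281,197,75);b2=a(374,202,75);psi=np.degrees(np.arctan2(*(b2-b1)[[1,0]]))+90;print("heel psi",psi)
w=(a(300,130,71)+a(366,136,71))/2;print("wheel",w.round(1),"worm net",[(r['conf'],a(*r['point'],87).round(1)) for r in spot_point("wrist","worm_top")[:1]])
psi=44.; _,wx,wy=wpose((0,0),psi)
print("dist S along wx",(np.array([503.5,-29.5])-w[:2])@wx[:2],"lat",(np.array([503.5,-29.5])-w[:2])@wy[:2])
for u,v in ((334,106),(333,124),(331,148),(330,161)):
    o_,d=ray(cm,(u,v)); ox=(o_[:2]-w[:2])@wx[:2]; oz=o_[2]-71; dx=d[:2]@wx[:2]; dz=d[2]
    r=15;A=dx*dx+dz*dz;b=2*(ox*dx+oz*dz);cc=ox*ox+oz*oz-r*r; D=b*b-4*A*cc
    s=(-b-np.sqrt(max(D,0)))/2/A; print(v,np.degrees(np.arctan2(ox+s*dx,oz+s*dz)).round(1),D>0)
im=viewer.capture("wrist");cv2.imwrite("pics/w36.png",cv2.resize(im[80:210,265:435],None,fx=4.6,fy=4.6,interpolation=cv2.INTER_CUBIC))
```

```text
handle [433.4 -95.3  71. ] [ 397.3 -130.4   71. ] 44.22806111163672
heel psi 44.17960883868084
wheel [461.4 -72.7  71. ] worm net [(0.65, array([ 472. , -262.1,   87. ]))]
dist S along wx 60.297393785421264 lat 1.8123828324413154
106 57.2 True
124 18.1 True
148 -24.4 True
161 -59.7 True
```

View pics/w36.png

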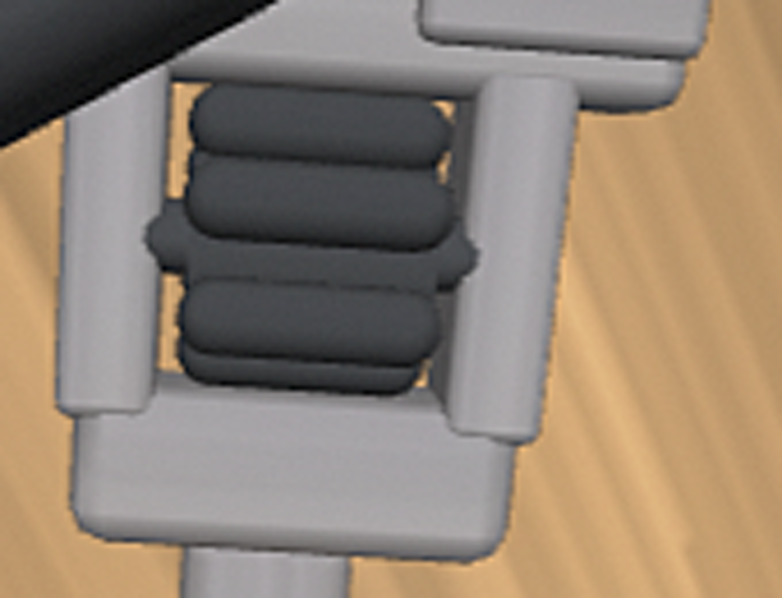

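```bash
cat >> h.py <<'E'
WH=np.array([461.4,-72.7]);WP=44.2;TP=58.
def tC2(x,z,t=43,y=0):
    _,wx,wy=wpose((0,0),WP); C=np.array([WH[0],WH[1],z])+wx*x+wy*y; M=Rdes(TP,t).as_matrix(); return C-22*M[:,1]-9.5*M[:,0]
def pC2(pts,mm=6,t=43,deg=7): plan([(tC2(x,z,t),Rdes(TP,t),0) for x,z in pts],maxmm=mm,maxdeg=deg)
def C2():
    st(); o=bot.get_obs(); M=Rtool(o).as_matrix(); C=o['tool_pos']+22*M[:,1]+9.5*M[:,0]; _,wx,wy=wpose((0,0),WP); v=C[:2]-WH
    F=o['contact_force']; print('C2 x %.1f z %.1f y %.1f  Fx %.1f Fz %.1f'%(v@wx[:2],C[2],v@wy[:2],F@wx,F[2]))
E
python3 - <<'E'
from h import *
C2(); pC2([(-22,118)],mm=14)
E
```

```text
t41.12 pos [ 404.4 -120.9  140. ] tipz 118.0 psi 47.4 tilt -0.6 F [-0.5  0.5 -0.4] M [ 0.02 -0.06 -0.03] g 0.6 q [-0.46  0.29  1.95 -0.02  0.89  0.29]
C2 x -84.2 z 118.1 y 4.4  Fx 0.0 Fz -0.4
7
[[[-6.3,-0.1,1.4],[-0.7,-1.4,6.2],0],[[-6.3,0.5,1.5],[-0.7,-1.4,6.2],0],[[-6.1,1.2,1.7],[-0.6,-1.4,6.2],0],[[-5.9,1.8,1.8],[-0.7,-1.4,6.2],0],[[-5.7,2.4,2.0],[-0.6,-1.4,6.3],0],[[-5.3,3.0,2.2],[-0.7,-1.4,6.2],0],[[-4.8,3.5,2.4],[-0.6,-1.5,6.3],0]]
```

Emit:
send_rows([
  [[-6.3,-0.1,1.4],[-0.7,-1.4,6.2],0],
  [[-6.3,0.5,1.5],[-0.7,-1.4,6.2],0],
  [[-6.1,1.2,1.7],[-0.6,-1.4,6.2],0],
  [[-5.9,1.8,1.8],[-0.7,-1.4,6.2],0],
  [[-5.7,2.4,2],[-0.6,-1.4,6.3],0],
  [[-5.3,3,2.2],[-0.7,-1.4,6.2],0],
  [[-4,3,2],[-0.6,-1.5,5],0],
  [[0,0,0],[0,0,0],0],
])

```text
time: 42.12
tool_pos: [441.7, -94.4, 138.6]
tcp_rot: [-1.57, 0.752, -2.124]
contact_force: [-0.8, -0.6, 0.1]
grip_width: 0.3
```

Run:
```python
from h import *
C2(); im=viewer.capture("wrist");cv2.imwrite("pics/w37.png",im)
pC2([(-1,98),(-1,88)],mm=8)
```

```text
t42.12 pos [441.7 -94.4 138.6] tipz 122.5 psi 58.3 tilt 43.1 F [-0.8 -0.6  0.1] M [-0.35  0.11 -0.03] g 0.3 q [-0.85  0.45  2.01  0.82  1.11 -0.84]
C2 x -21.4 z 116.0 y 0.2  Fx -1.0 Fz 0.1
6
[[[-0.4,6.7,1.3],[0.0,0.1,0.0],0],[[-0.5,6.7,1.3],[0.0,0.1,0.0],0],[[-0.5,6.7,1.3],[0.1,0.0,0.0],0],[[-0.4,6.7,1.2],[0.0,0.1,0.0],0],[[3.4,3.6,0.0],[0.0,0.0,0.0],0],[[3.4,3.7,0.0],[0.0,0.0,0.0],0]]
```

View pics/w37.png

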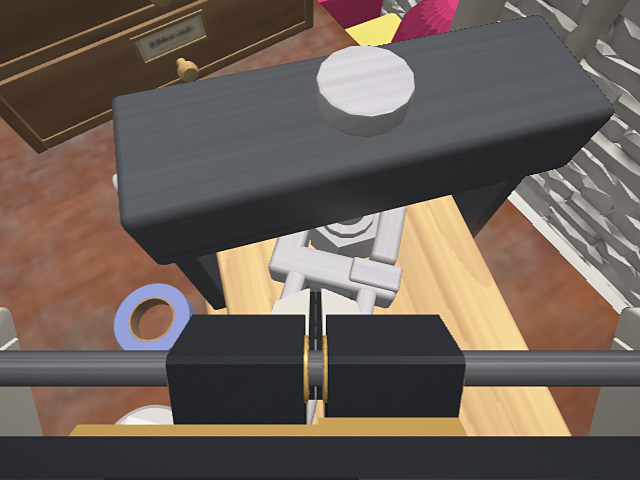

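Emit:
send_rows([
  [[-0.4,6.7,1.3],[0,0,0],0],
  [[-0.4,6.7,1.3],[0,0,0],0],
  [[-0.4,6.7,1.3],[0,0,0],0],
  [[0,6,1],[0,0,0],0],
  [[3,3,0],[0,0,0],0],
  [[2,2,0],[0,0,0],0],
  [[0,0,0],[0,0,0],0],
])

```text
time: 43.05
tool_pos: [456.6, -78.9, 112.2]
tcp_rot: [-1.567, 0.746, -2.119]
contact_force: [0.2, 0.0, 0.6]
grip_width: 0.5
```

Run:
```python
from h import *
C2(); pC2([(0,84),(-4,83),(-8,82),(-11.5,80.6)],mm=6)
```

```text
t43.05 pos [456.6 -78.9 112.2] tipz 96.1 psi 58.6 tilt 42.8 F [0.2 0.  0.6] M [-0.31  0.16 -0.  ] g 0.5 q [-0.8   0.5   2.03  0.87  1.04 -0.87]
C2 x 0.0 z 89.6 y 0.8  Fx 0.2 Fz 0.6
4
[[[4.1,4.0,0.7],[0.2,0.4,0.2],0],[[3.5,-1.9,-0.9],[0.0,0.0,0.0],0],[[3.5,-2.0,-1.0],[0.0,0.0,0.0],0],[[3.4,-1.3,-0.8],[0.0,0.0,0.0],0]]
```

Emit:
send_rows([
  [[3.3,3.3,0.3],[0,0,0],0],
  [[3,-1.2,-0.8],[0,0,0],0],
])

```text
time: 43.3
tool_pos: [454.6, -81.6, 106.3]
tcp_rot: [-1.567, 0.747, -2.119]
contact_force: [2.8, 2.8, 0.9]
grip_width: 0.6
```

Run:
```python
from h import *
C2()
```

```text
t43.30 pos [454.6 -81.6 106.3] tipz 90.1 psi 58.6 tilt 42.8 F [2.8 2.8 0.9] M [ 0.14 -0.25 -0.12] g 0.6 q [-0.81  0.51  2.03  0.87  1.03 -0.89]
C2 x -3.3 z 83.7 y 0.3  Fx 4.0 Fz 0.9
```

Emit:
send_rows([
  [[3.3,-1.6,-1],[0,0,0],0],
])

```text
time: 43.42
tool_pos: [452.1, -84.0, 105.5]
tcp_rot: [-1.567, 0.748, -2.119]
contact_force: [2.4, 2.9, 2.9]
grip_width: 0.5
```

Run:
```python
from h import *
C2()
```

```text
t43.42 pos [452.1 -84.  105.5] tipz 89.4 psi 58.6 tilt 42.9 F [2.4 2.9 2.9] M [ 0.22 -0.34 -0.15] g 0.5 q [-0.81  0.52  2.03  0.87  1.04 -0.9 ]
C2 x -6.8 z 82.9 y 0.3  Fx 3.7 Fz 2.9
```

Emit:
send_rows([
  [[3.3,-1.3,-1],[0,0,0],0],
])

```text
time: 43.55
tool_pos: [449.6, -86.3, 104.5]
tcp_rot: [-1.566, 0.749, -2.119]
contact_force: [2.6, 1.9, 4.8]
grip_width: 0.4
```

Run:
```python
from h import *
C2()
```

```text
t43.55 pos [449.6 -86.3 104.5] tipz 88.4 psi 58.6 tilt 42.9 F [2.6 1.9 4.8] M [ 0.28 -0.38 -0.08] g 0.4 q [-0.82  0.52  2.04  0.87  1.04 -0.9 ]
C2 x -10.2 z 82.0 y 0.4  Fx 3.2 Fz 4.8
```

Emit:
send_rows([
  [[3,0.2,-0.8],[0,0,0],0],
])

```text
time: 43.68
tool_pos: [447.9, -87.9, 102.8]
tcp_rot: [-1.565, 0.75, -2.119]
contact_force: [0.4, 1.5, 7.9]
grip_width: 0.6
```

Run:
```python
from h import *
C2(); im=viewer.capture("wrist");cv2.imwrite("pics/w38.png",cv2.resize(im[180:400,150:500],None,fx=2,fy=2))
```

```text
t43.67 pos [447.9 -87.9 102.8] tipz 86.7 psi 58.6 tilt 43.0 F [0.4 1.5 7.9] M [ 0.47 -0.48 -0.13] g 0.6 q [-0.83  0.52  2.04  0.87  1.04 -0.91]
C2 x -12.4 z 80.3 y 0.4  Fx 1.4 Fz 7.9
```

View pics/w38.png

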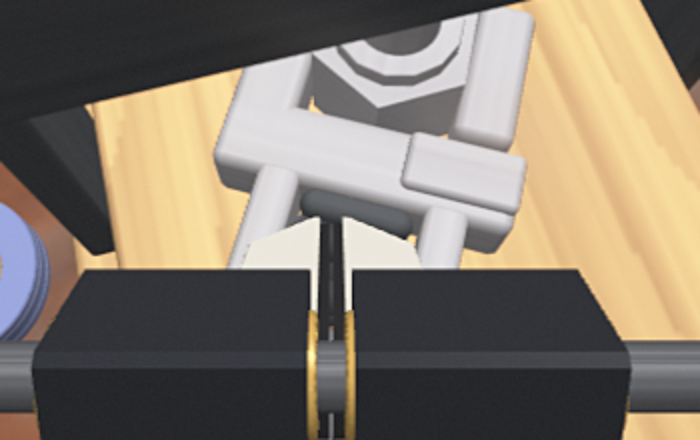

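Emit:
send_rows([
  [[-7,-9,0],[0,0,0],0],
  [[-9,-8,1],[0,0,0],0],
  [[-9,3,2],[0,0,0],0],
  [[-5,4,2],[0,0,0],0],
  [[0,0,0],[0,0,0],0],
])

```text
time: 44.35
tool_pos: [460.2, -77.8, 132.0]
tcp_rot: [-1.564, 0.747, -2.118]
contact_force: [0.0, 0.4, 0.4]
grip_width: 0.9
```

Run:
```python
from h import *
C2(); pC2([(9,83.5)],mm=6)
```

```text
t44.35 pos [460.2 -77.8 132. ] tipz 115.8 psi 58.6 tilt 42.8 F [0.  0.4 0.4] M [-0.41  0.14  0.04] g 0.9 q [-0.79  0.46  2.01  0.85  1.07 -0.82]
C2 x 3.4 z 109.4 y -1.0  Fx 0.3 Fz 0.4
5
[[[2.7,4.6,0.1],[0.0,0.1,0.0],0],[[2.7,4.6,0.1],[0.0,0.1,0.0],0],[[2.7,4.5,0.1],[0.0,0.1,0.1],0],[[2.7,4.6,0.1],[0.0,0.1,0.0],0],[[2.7,4.5,0.0],[0.0,0.1,0.1],0]]
```

Emit:
send_rows([
  [[2.7,4.6,0],[0,0,0],0],
  [[2.7,4.6,0],[0,0,0],0],
  [[2.7,4.6,0],[0,0,0],0],
  [[2.5,4.4,0],[0,0,0],0],
  [[1.5,2.5,0],[0,0,0],0],
  [[0,0,0],[0,0,0],0],
])

```text
time: 45.1
tool_pos: [462.7, -72.8, 105.8]
tcp_rot: [-1.567, 0.747, -2.12]
contact_force: [-0.2, 0.2, 0.3]
grip_width: 0.9
```

Run:
```python
from h import *
C2(); pC2([(4,84),(0,84),(-4,83.5),(-8,82.3),(-11.5,80.6)],mm=6)
```

```text
t45.10 pos [462.7 -72.8 105.8] tipz 89.6 psi 58.5 tilt 42.8 F [-0.2  0.2  0.3] M [-0.38  0.1  -0.03] g 0.9 q [-0.78  0.52  2.03  0.89  1.02 -0.88]
C2 x 8.6 z 83.2 y 0.9  Fx -0.0 Fz 0.3
5
[[[3.0,-3.8,-0.3],[0.1,0.4,0.2],0],[[2.8,-2.7,-0.9],[0.0,0.0,0.0],0],[[3.2,-2.3,-1.0],[0.0,0.0,0.0],0],[[3.7,-1.7,-0.9],[0.0,0.0,0.0],0],[[3.6,-1.1,-0.9],[0.0,0.0,0.0],0]]
```

Emit:
send_rows([
  [[3,-3.2,-0.3],[0,0,0],0],
  [[2.8,-2.6,-0.9],[0,0,0],0],
])

```text
time: 45.35
tool_pos: [458.4, -77.7, 107.8]
tcp_rot: [-1.568, 0.753, -2.121]
contact_force: [7.4, 6.6, 3.6]
grip_width: 0.2
```

Run:
```python
from h import *
C2()
```

```text
t45.35 pos [458.4 -77.7 107.8] tipz 91.7 psi 58.5 tilt 43.2 F [7.4 6.6 3.6] M [ 0.86 -1.05 -0.37] g 0.2 q [-0.8   0.51  2.03  0.88  1.04 -0.88]
C2 x 2.2 z 85.2 y 0.5  Fx 9.9 Fz 3.6
```

Emit:
send_rows([
  [[3.2,-2.2,-0.9],[0,0,0],0],
])

```text
time: 45.48
tool_pos: [456.4, -79.7, 108.5]
tcp_rot: [-1.567, 0.757, -2.121]
contact_force: [5.0, 6.6, 4.3]
grip_width: 0.5
```

Run:
```python
from h import *
C2()
```

```text
t45.48 pos [456.4 -79.7 108.5] tipz 92.5 psi 58.5 tilt 43.4 F [5.  6.6 4.3] M [ 0.95 -1.01 -0.19] g 0.5 q [-0.8   0.51  2.03  0.88  1.04 -0.89]
C2 x -0.5 z 86.0 y 0.4  Fx 8.2 Fz 4.3
```

Emit:
send_rows([
  [[3.2,-1.7,-0.9],[0,0,0],0],
])

```text
time: 45.6
tool_pos: [454.3, -81.7, 108.7]
tcp_rot: [-1.566, 0.76, -2.12]
contact_force: [1.6, 2.0, 4.1]
grip_width: 0.5
```

Run:
```python
from h import *
C2()
```

```text
t45.60 pos [454.3 -81.7 108.7] tipz 92.8 psi 58.6 tilt 43.6 F [1.6 2.  4.1] M [ 0.41 -0.38 -0.05] g 0.5 q [-0.81  0.51  2.03  0.88  1.05 -0.9 ]
C2 x -3.3 z 86.2 y 0.4  Fx 2.5 Fz 4.1
```

Emit:
send_rows([
  [[-8,-10,0],[0,0,0],0],
  [[-3,-14,0],[0,0,0],0],
  [[3,-14,0],[0,0,0],0],
  [[0,0,0],[0,0,0],0],
])

```text
time: 46.1
tool_pos: [442.7, -101.4, 144.7]
tcp_rot: [-1.563, 0.758, -2.118]
contact_force: [0.8, 0.3, -0.5]
grip_width: 0.6
```

Run:
```python
from h import *
viewer.capture("wrist");C2();im=viewer.capture("wrist");cv2.imwrite("pics/w39.png",cv2.resize(im[185:285,260:415],None,fx=5,fy=5,interpolation=cv2.INTER_CUBIC))
im=viewer.capture('scene'); cv2.imwrite('pics/s39.png',cv2.resize(im[295:345,300:370],None,fx=11,fy=11,interpolation=cv2.INTER_CUBIC))
```

```text
t46.15 pos [ 442.7 -101.   144.4] tipz 128.5 psi 58.6 tilt 43.4 F [-0.  -0.1  0.3] M [-0.39  0.15 -0.03] g 0.6 q [-0.86  0.44  2.    0.81  1.13 -0.83]
C2 x -25.1 z 121.9 y -5.4  Fx -0.1 Fz 0.3
```

View pics/w39.png

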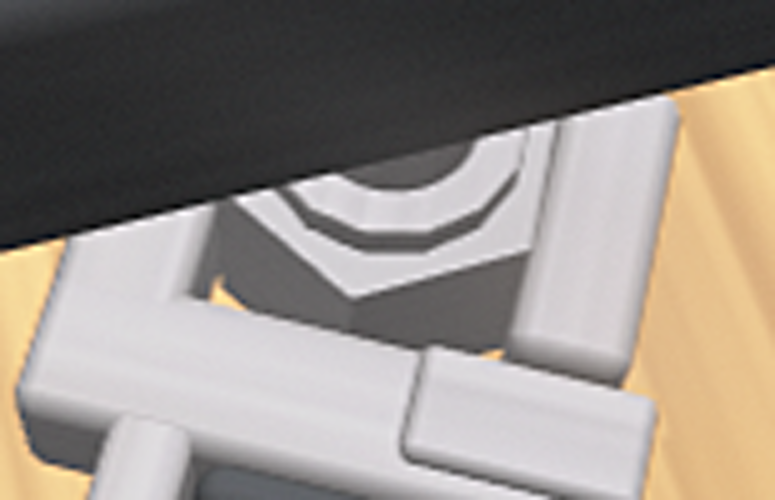

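View pics/s39.png

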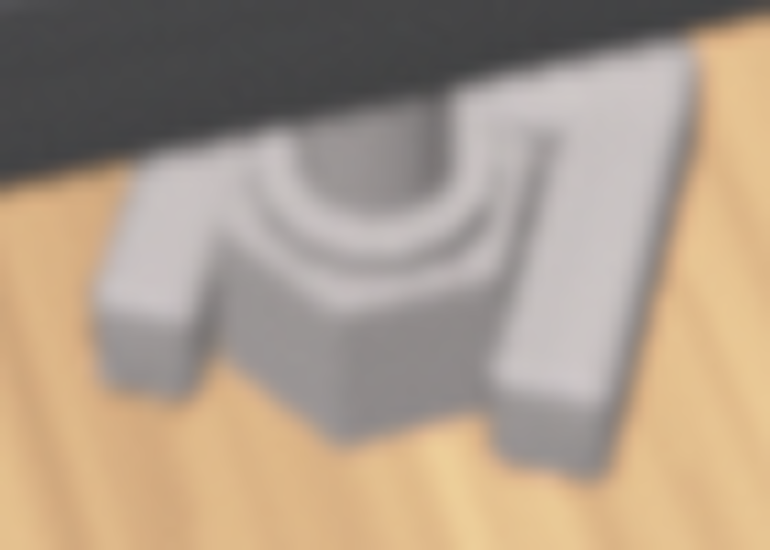

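Run:
```python
from h import *
cm=viewer.camera_model("wrist")
a=lambda u,v,z:atz(cm,(260+u/5,185+v/5),z)
ang=lambda p,q: np.degrees(np.arctan2(*(p-q)[[1,0]]))
c,r,l=a(352,298,83),a(532,250,83),a(235,197,83)
print("hex edges: near-right",ang(r,c),"psi",ang(r,c)+60,"left-near",ang(l,c),ang(l,c)-60-60, np.linalg.norm(r-c),np.linalg.norm(l-c),c.round(1))
# right flat top edge: direction along psi
r2=a(552,125,83);print("right flat",ang(r2,r))
m1,m2=a(190,300,75),a(420,349,75);print("mouth psi",ang(m2,m1)+90)
h1,h2=a(430,348,75),a(655,400,75);print("block psi",ang(h2,h1)+90)
j1,j2=a(680,115,75),a(632,365,75);print("mov outer",ang(j1,j2))
S=np.array([503.5,-29.5])
_,wx,wy=wpose((0,0),45.)
for n,p in dict(corner=c,mouth=a(350,334,75),fixbot=a(212,290,53),hexbl=a(243,300,53),hexbr=a(500,352,53),movbot=a(505,352,53)).items(): v=p[:2]-S;print(n,(v@wx[:2]).round(1),(v@wy[:2]).round(1))
```

```text
hex edges: near-right -15.100589581481623 psi 44.89941041851838 left-near 104.3534741039415 -15.646525896058506 23.152334279041604 19.924670214260328 [486.5 -45.8  83. ]
right flat 47.170196905469616
mouth psi 45.337954362110665
block psi 44.24265308584514
mov outer 44.14477071534028
corner -23.6 0.5
mouth -24.7 0.2
fixbot -12.8 21.5
hexbl -13.3 17.0
hexbr -12.7 -18.9
movbot -12.5 -19.6
```

Run:
```python
from h import *
plan([((409.5,-122.5,128),Rdes(44.7),44)],maxmm=14,maxdeg=6.5)
```

```text
8
[[[4.7,-1.7,-2.1],[0.6,1.6,-5.4],44],[[4.9,-1.3,-1.9],[0.6,1.6,-5.4],44],[[5.0,-0.8,-1.8],[0.6,1.7,-5.4],44],[[5.1,-0.4,-1.6],[0.6,1.6,-5.4],44],[[5.2,0.1,-1.5],[0.6,1.7,-5.4],44],[[5.1,0.6,-1.3],[0.7,1.6,-5.4],44],[[5.1,1.1,-1.2],[0.6,1.7,-5.4],44],[[5.1,1.5,-1.0],[0.7,1.6,-5.5],44]]
```

Emit:
send_rows([
  [[4.7,-1.7,-2.1],[0.6,1.6,-5.4],0],
  [[4.9,-1.3,-1.9],[0.6,1.6,-5.4],0],
  [[5,-0.8,-1.8],[0.6,1.7,-5.4],0],
  [[5.1,-0.4,-1.6],[0.6,1.6,-5.4],20],
  [[5.2,0.1,-1.5],[0.6,1.7,-5.4],44],
  [[5.1,0.6,-1.3],[0.7,1.6,-5.4],44],
  [[5.1,1.1,-1.2],[0.6,1.7,-5.4],44],
  [[5,1.5,-1],[0.7,1.6,-5],44],
  [[0,0,0],[0,0,0],44],
])

```text
time: 47.38
tool_pos: [406.4, -119.9, 124.3]
tcp_rot: [-1.577, -0.014, -2.366]
contact_force: [-0.0, 0.3, -0.5]
grip_width: 43.7
```

Run:
```python
from h import *
viewer.capture("wrist");rot();im=viewer.capture("wrist");cv2.imwrite("pics/w40.png",im);cv2.imwrite("pics/w40c.png",cv2.resize(im[80:220,250:420],None,fx=4.2,fy=4.2,interpolation=cv2.INTER_CUBIC))
b=cv2.imread("pics/w28.png");cv2.imwrite("pics/w28c.png",cv2.resize(b[80:220,250:420],None,fx=4.2,fy=4.2,interpolation=cv2.INTER_CUBIC))
```

```text
t47.42 pos [ 406.3 -120.1  124.3] tipz 102.3 psi 44.4 tilt -0.8 F [ 0.5 -0.1  0.3] M [0.01 0.01 0.02] g 43.9 q [-0.46  0.33  1.95 -0.01  0.87  0.34]
r 132.9 angle 43.0
```

View pics/w40.png

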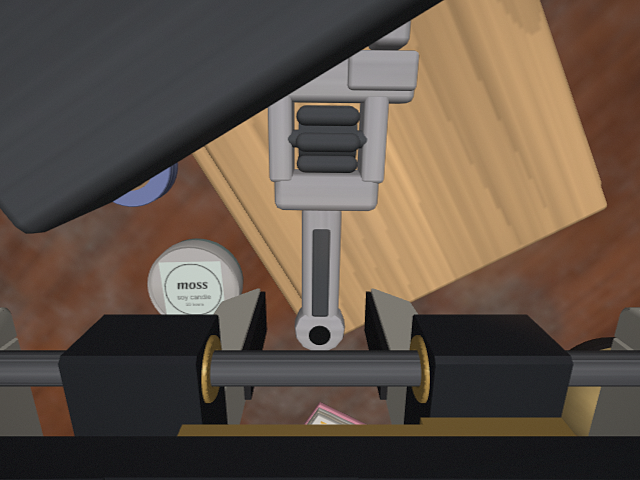

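View pics/w40c.png

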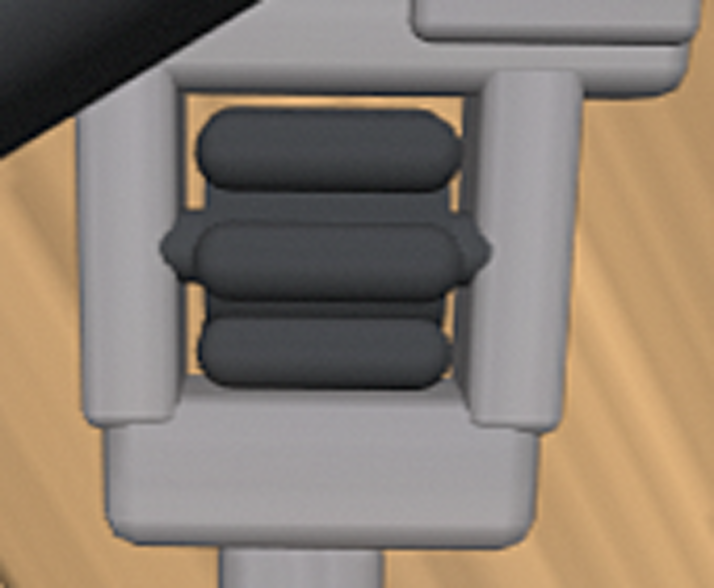

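View pics/w28c.png

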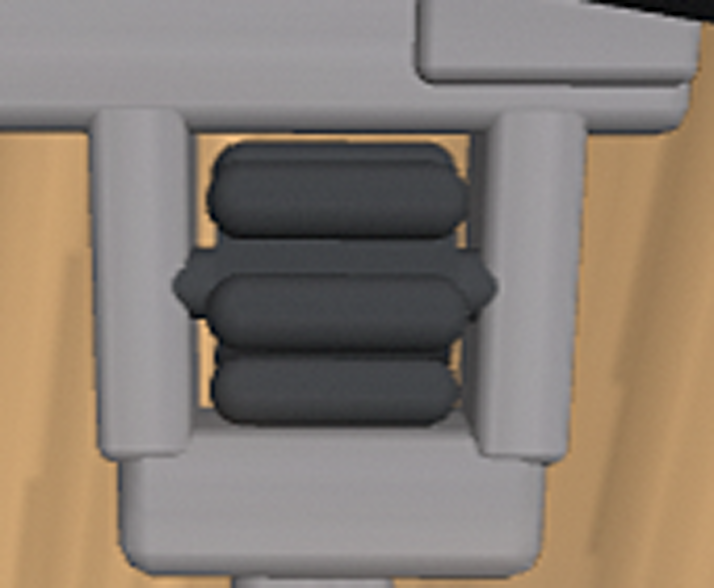

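Emit:
send_rows([
  [[0,14,0.7],[0,0,0.8],44],
  [[0,13,0],[0,0,0],44],
  [[0,8,0],[0,0,0],44],
  [[0,3.5,0],[0,0,0],44],
  [[0,2,0],[0,0,0],20],
  [[0,0,0],[0,0,0],10],
  [[0,0,0],[0,0,0],10],
  [[0,0,0],[0,0,0],10],
])

```text
time: 48.48
tool_pos: [406.9, -122.5, 83.3]
tcp_rot: [-1.576, 0.007, -2.37]
contact_force: [-0.8, -2.1, -4.8]
grip_width: 19.6
```

Run:
```python
from h import *
rot()
```

```text
t48.48 pos [ 406.9 -122.5   83.3] tipz 61.3 psi 44.2 tilt 0.4 F [-0.8 -2.1 -4.8] M [-0.2  -0.11 -0.08] g 19.6 q [-0.48  0.4   2.    0.01  0.75  0.31]
r 134.1 angle 43.9
```

Emit:
send_rows([
  [[-4,0,0],[0,0,0],10],
  [[-4,0,0],[0,0,0.3],10],
])

```text
time: 48.72
tool_pos: [407.4, -121.7, 83.1]
tcp_rot: [-1.578, -0.002, -2.364]
contact_force: [-19.4, -26.0, 4.7]
grip_width: 19.6
```

Run:
```python
from h import *
rot()
```

```text
t48.73 pos [ 407.4 -121.7   83.1] tipz 61.1 psi 44.6 tilt -0.1 F [-19.4 -26.    4.7] M [-4.42  3.11 -0.24] g 19.6 q [-0.47  0.4   2.    0.    0.75  0.32]
r 133.2 angle 43.8
```

Emit:
send_rows([
  [[0,0,0],[0,0,0],10],
  [[0,0,-1.5],[0,0.4,0],10],
])

```text
time: 48.98
tool_pos: [407.0, -122.1, 83.5]
tcp_rot: [-1.576, -0.002, -2.373]
contact_force: [2.2, -3.5, -4.4]
grip_width: 19.7
```

Run:
```python
from h import *
rot(); o=bot.get_obs(); print('tang',o['contact_force']@[.70,-.71,0])
im=viewer.capture("wrist");cv2.imwrite("pics/w41c.png",cv2.resize(im[80:260,220:440],None,fx=3.3,fy=3.3,interpolation=cv2.INTER_CUBIC))
```

```text
t48.98 pos [ 407.  -122.1   83.5] tipz 61.5 psi 44.1 tilt -0.1 F [ 2.2 -3.5 -4.4] M [-0.69 -0.61 -0.06] g 19.7 q [-0.47  0.4   2.   -0.    0.75  0.33]
r 133.7 angle 43.8
tang 4.005067398099121
```

View pics/w41c.png

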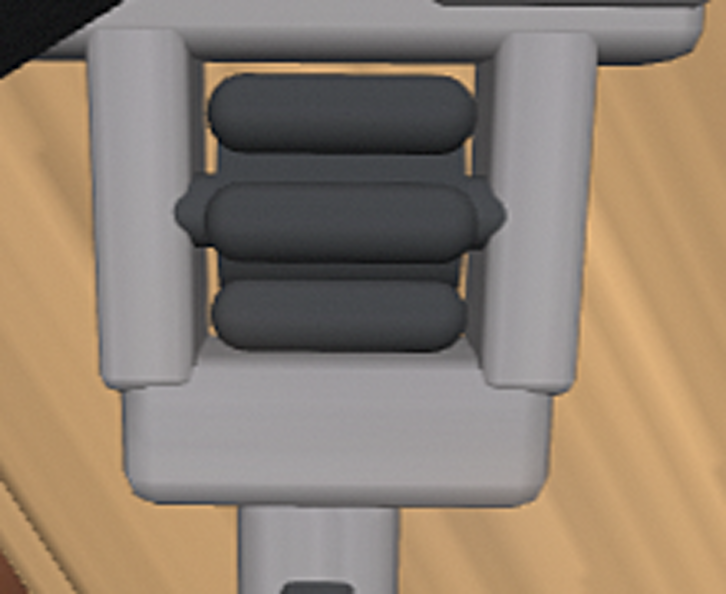

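Emit:
send_rows([
  [[0,0,0.5],[0,-0.2,0],40],
  [[0,0,0],[0,0,0],40],
  [[0,-15,0],[0,0,0],40],
  [[0,-18,0],[0,0,0],20],
  [[3,-16,0],[0,0,0],0],
  [[0,-6,0],[0,0,0],0],
])

```text
time: 49.78
tool_pos: [403.8, -121.6, 139.4]
tcp_rot: [-1.582, -0.003, -2.367]
contact_force: [-0.3, 0.2, 0.2]
grip_width: 14.3
```

Run:
```python
from h import *
C2();viewer.capture("wrist");im=viewer.capture("wrist");cv2.imwrite("pics/w42.png",im)
pC2([(-10,114)],mm=14)
```

```text
t49.77 pos [ 403.8 -121.6  139.4] tipz 117.4 psi 44.4 tilt -0.1 F [-0.3  0.2  0.2] M [-0.04 -0.06 -0.01] g 14.3 q [-0.48  0.3   1.94  0.    0.92  0.32]
C2 x -85.0 z 117.4 y 5.3  Fx -0.0 Fz 0.2
7
[[[-8.2,0.3,1.0],[-0.6,-1.9,6.1],0],[[-8.1,1.2,1.3],[-0.6,-1.9,6.1],0],[[-7.9,2.0,1.6],[-0.7,-1.9,6.1],0],[[-7.6,2.8,1.9],[-0.6,-1.9,6.1],0],[[-7.1,3.6,2.1],[-0.7,-1.9,6.2],0],[[-6.7,4.3,2.4],[-0.6,-1.8,6.1],0],[[-6.0,5.0,2.7],[-0.7,-1.9,6.2],0]]
```

View pics/w42.png

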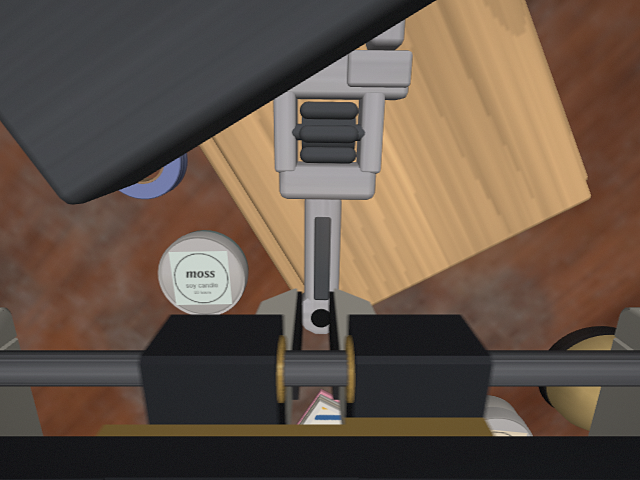

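Emit:
send_rows([
  [[-8.2,0.3,1],[-0.6,-1.9,6.1],0],
  [[-8.1,1.2,1.3],[-0.6,-1.9,6.1],0],
  [[-7.9,2,1.6],[-0.7,-1.9,6.1],0],
  [[-7.6,2.8,1.9],[-0.6,-1.9,6.1],0],
  [[-7.1,3,2.1],[-0.7,-1.9,6.2],0],
  [[-6.7,3,2.4],[-0.6,-1.8,6.1],0],
  [[-5,3,2],[-0.7,-1.9,5],0],
  [[0,0,0],[0,0,0],0],
])

```text
time: 50.88
tool_pos: [447.5, -85.0, 135.3]
tcp_rot: [-1.577, 0.753, -2.127]
contact_force: [0.3, 0.2, -0.0]
grip_width: 0.0
```

Run:
```python
from h import *
C2();im=viewer.capture("wrist");cv2.imwrite("pics/w43.png",cv2.resize(im[185:285,260:415],None,fx=5,fy=5,interpolation=cv2.INTER_CUBIC))
pC2([(2,95),(9.5,83)],mm=7)
```

```text
t50.88 pos [447.5 -85.  135.3] tipz 119.2 psi 58.1 tilt 43.1 F [ 0.3  0.2 -0. ] M [-0.38  0.19  0.03] g 0.0 q [-0.83  0.45  2.02  0.83  1.1  -0.83]
C2 x -10.7 z 112.8 y 2.9  Fx 0.4 Fz -0.0
7
[[[1.0,5.2,1.5],[0.1,0.0,0.0],0],[[1.0,5.3,1.5],[0.1,0.0,0.0],0],[[0.9,5.3,1.5],[0.1,0.1,0.0],0],[[1.0,5.2,1.4],[0.2,0.0,-0.1],0],[[0.9,4.6,0.6],[0.0,0.0,0.0],0],[[1.0,4.6,0.6],[0.0,0.0,0.0],0],[[0.9,4.6,0.6],[0.0,0.0,0.0],0]]
```

View pics/w43.png

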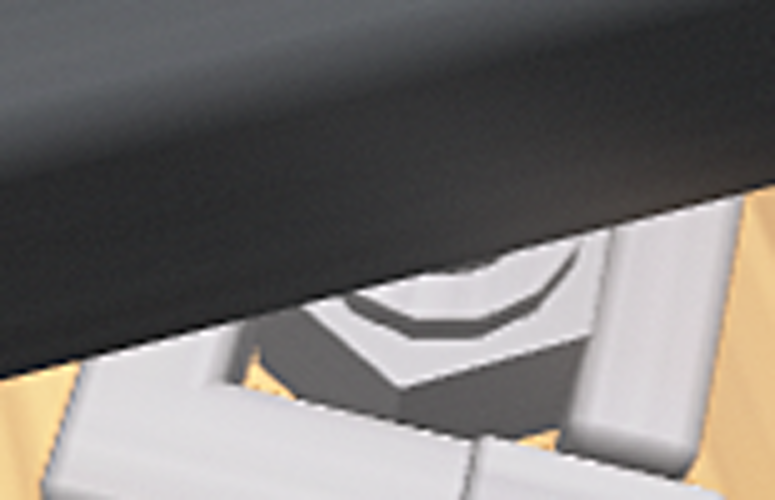

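Emit:
send_rows([
  [[1,5.2,1.5],[0.1,0,0],0],
  [[1,5.3,1.5],[0.1,0,0],0],
  [[0.9,5.3,1.5],[0,0,0],0],
  [[1,5.2,1],[0,0,0],0],
  [[0.9,4.6,0.6],[0,0,0],0],
  [[1,4.2,0.6],[0,0,0],0],
  [[0.9,3,0],[0,0,0],0],
  [[0,0,0],[0,0,0],0],
])

```text
time: 51.92
tool_pos: [463.3, -71.5, 105.3]
tcp_rot: [-1.572, 0.748, -2.124]
contact_force: [0.4, 0.1, 0.9]
grip_width: 0.5
```

Run:
```python
from h import *
C2(); pC2([(6,82.5),(0,82.5)],mm=3.1)
```

```text
t51.92 pos [463.3 -71.5 105.3] tipz 89.1 psi 58.3 tilt 42.8 F [0.4 0.1 0.9] M [-0.35  0.14  0.01] g 0.5 q [-0.77  0.52  2.03  0.89  1.02 -0.87]
C2 x 9.9 z 82.7 y 1.5  Fx 0.3 Fz 0.9
4
[[[1.6,-1.4,0.2],[0.1,0.1,0.1],0],[[1.6,-1.4,0.2],[0.2,0.1,0.1],0],[[2.2,-2.0,-0.7],[0.0,0.0,0.0],0],[[2.1,-1.9,-0.7],[0.0,0.0,0.0],0]]
```

Emit:
send_rows([
  [[2,-1.7,0],[0,0,0],0],
  [[2,-1.6,-0.4],[0,0,0],0],
])

```text
time: 52.18
tool_pos: [460.8, -74.9, 106.0]
tcp_rot: [-1.573, 0.752, -2.125]
contact_force: [4.8, 6.7, 2.2]
grip_width: 0.6
```

Run:
```python
from h import *
C2()
```

```text
t52.17 pos [460.8 -74.9 106. ] tipz 89.9 psi 58.3 tilt 43.1 F [4.8 6.7 2.2] M [ 0.63 -0.77 -0.29] g 0.6 q [-0.79  0.52  2.03  0.89  1.03 -0.88]
C2 x 5.9 z 83.5 y 0.9  Fx 8.1 Fz 2.2
```

Emit:
send_rows([
  [[2.8,-1.5,-0.7],[0,0,0],0],
])

```text
time: 52.3
tool_pos: [459.3, -76.4, 106.3]
tcp_rot: [-1.572, 0.755, -2.125]
contact_force: [7.5, 7.1, 3.8]
grip_width: 0.4
```

Run:
```python
from h import *
C2()
```

```text
t52.30 pos [459.3 -76.4 106.3] tipz 90.2 psi 58.3 tilt 43.3 F [7.5 7.1 3.8] M [ 1.01 -1.05 -0.33] g 0.4 q [-0.79  0.52  2.03  0.89  1.03 -0.88]
C2 x 3.8 z 83.7 y 0.8  Fx 10.3 Fz 3.8
```

Emit:
send_rows([
  [[3.2,-1,-0.7],[0,0,0],0],
])

```text
time: 52.42
tool_pos: [458.0, -77.7, 106.2]
tcp_rot: [-1.572, 0.76, -2.125]
contact_force: [9.8, 9.4, 3.2]
grip_width: 0.3
```

Run:
```python
from h import *
C2()
```

```text
t52.42 pos [458.  -77.7 106.2] tipz 90.2 psi 58.2 tilt 43.5 F [9.8 9.4 3.2] M [ 1.16 -1.29 -0.39] g 0.3 q [-0.8   0.52  2.03  0.89  1.04 -0.89]
C2 x 2.1 z 83.7 y 0.8  Fx 13.6 Fz 3.2
```

Emit:
send_rows([
  [[3.2,-1,-0.7],[0,0,0],0],
])

```text
time: 52.55
tool_pos: [457.0, -78.8, 106.2]
tcp_rot: [-1.571, 0.765, -2.126]
contact_force: [11.0, 9.9, 4.0]
grip_width: 0.7
```

Run:
```python
from h import *
C2()
```

```text
t52.55 pos [457.  -78.8 106.2] tipz 90.3 psi 58.2 tilt 43.8 F [11.   9.9  4. ] M [ 1.39 -1.51 -0.53] g 0.7 q [-0.81  0.52  2.03  0.89  1.04 -0.9 ]
C2 x 0.7 z 83.7 y 0.8  Fx 14.7 Fz 4.0
```

Emit:
send_rows([
  [[-7,-7,0],[0,0,0],0],
  [[-3,-14,0],[0,0,0],0],
  [[3,-14,0],[0,0,0],0],
  [[4,-3,0],[0,0,0],0],
  [[0,0,0],[0,0,0],0],
])

```text
time: 53.18
tool_pos: [443.1, -102.3, 137.7]
tcp_rot: [-1.568, 0.763, -2.125]
contact_force: [0.3, 0.8, 0.4]
grip_width: 0.2
```

Run:
```python
from h import *
viewer.capture("wrist");C2();im=viewer.capture("wrist");cv2.imwrite("pics/w44.png",cv2.resize(im[185:285,260:415],None,fx=5,fy=5,interpolation=cv2.INTER_CUBIC))
plan([((409.5,-122.5,130),Rdes(44.7),44)],maxmm=14,maxdeg=6.5)
```

```text
t53.23 pos [ 443.1 -102.1  137.7] tipz 121.8 psi 58.3 tilt 43.7 F [-0.1 -0.8  0.3] M [-0.39  0.15 -0.03] g 0.5 q [-0.87  0.46  2.    0.82  1.13 -0.85]
C2 x -25.5 z 115.2 y -6.4  Fx -0.6 Fz 0.3
8
[[[3.8,-2.4,-2.2],[0.6,1.6,-5.4],44],[[4.1,-2.0,-2.1],[0.6,1.6,-5.4],44],[[4.4,-1.6,-1.9],[0.6,1.6,-5.5],44],[[4.5,-1.2,-1.8],[0.7,1.6,-5.4],44],[[4.7,-0.8,-1.7],[0.6,1.6,-5.5],44],[[4.8,-0.4,-1.5],[0.7,1.6,-5.4],44],[[4.8,0.0,-1.4],[0.6,1.6,-5.5],44],[[4.9,0.6,-1.3],[0.7,1.7,-5.4],44]]
```

View pics/w44.png

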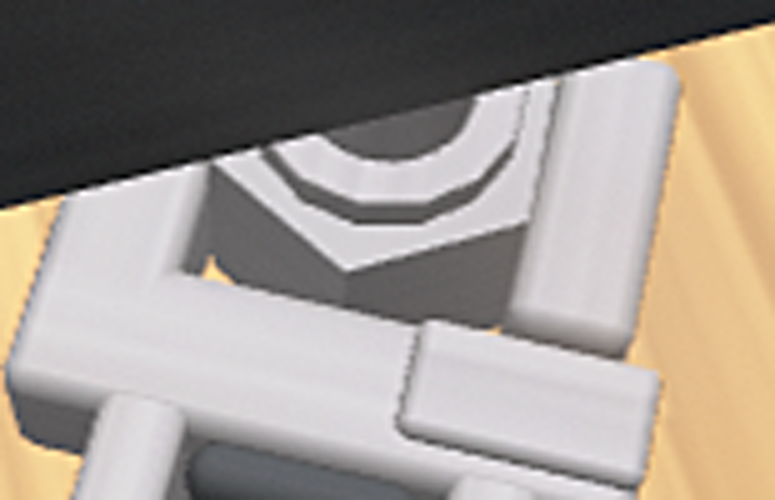

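Run:
```python
from h import *
cm=viewer.camera_model("wrist")
a=lambda u,v,z:atz(cm,(260+u/5,185+v/5),z)
ang=lambda p,q: np.degrees(np.arctan2(*(p-q)[[1,0]]))
c,r,l=a(347,271,83),a(530,221,83),a(220,163,83)
print("hex psi",ang(r,c)+60,ang(l,c)-120+60)
m1,m2=a(185,274,75),a(420,320,75);print("mouth psi",ang(m2,m1)+90, "mov outer",ang(a(680,85,75),a(632,340,75)))
S=np.array([503.5,-29.5]);_,wx,wy=wpose((0,0),45.)
for n,p in dict(corner=c,mouth=a(347,308,75),fixbot=a(203,265,53),hexbl=a(222,275,53),movbot=a(503,328,53),fixtop=a(175,272,75),movtop=a(530,325,75)).items(): v=p[:2]-S;print(n,(v@wx[:2]).round(1),(v@wy[:2]).round(1))
im=viewer.capture('scene'); cv2.imwrite('pics/s44.png',cv2.resize(im[295:345,300:370],None,fx=11,fy=11,interpolation=cv2.INTER_CUBIC))
```

```text
hex psi 45.16604775954496 44.33030218783331
mouth psi 46.020270624310335 mov outer 44.174243928863156
corner -23.7 -0.2
mouth -24.6 -0.7
fixbot -12.5 21.2
hexbl -13.4 18.3
movbot -12.4 -20.1
fixtop -24.7 21.0
movtop -21.8 -22.8
```

View pics/s44.png

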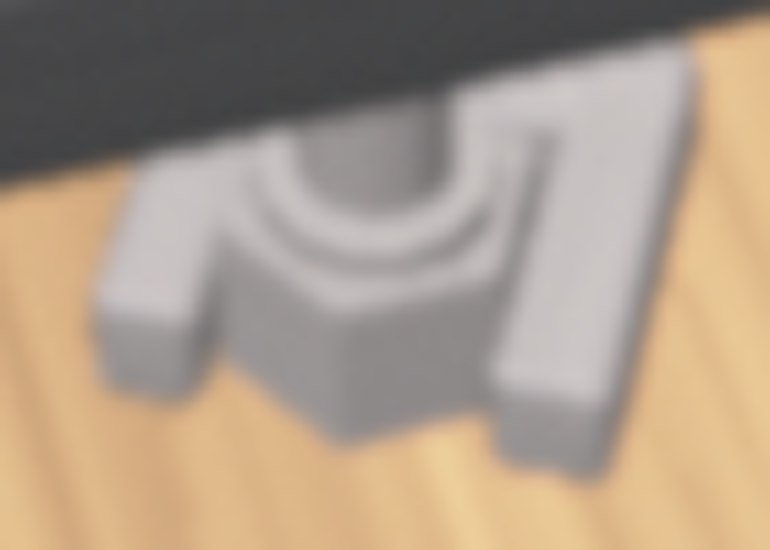

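Emit:
send_rows([
  [[0,-15,0],[0,0,0],0],
  [[0,-20,0],[0,0,0],0],
  [[0,-20,0],[0,0,0],0],
  [[0,-10,0],[0,0,0],0],
  [[0,0,0],[0,0,0],0],
])

```text
time: 53.95
tool_pos: [417.9, -141.4, 187.0]
tcp_rot: [-1.571, 0.763, -2.125]
contact_force: [-0.3, -0.1, -0.1]
grip_width: 0.5
```

Run:
```python
from h import *
st()
im=viewer.capture("scene");cv2.imwrite("pics/end.png",im)
c=viewer.camera_model("scene")
for n in ("counter_bell","candle_tin","tape_roll"):
    for r in spot_point("scene",n)[:2]: print(n,round(r['conf'],2),atz(c,r['point'],0).round(1))
```

```text
t53.95 pos [ 417.9 -141.4  187. ] tipz 171.1 psi 58.3 tilt 43.7 F [-0.3 -0.1 -0.1] M [-0.33  0.12 -0.01] g 0.5 q [-0.97  0.38  1.93  0.72  1.28 -0.79]
counter_bell 0.63 [ 474.4 -356.3    0. ]
candle_tin 0.95 [ 378.7 -346.8    0. ]
tape_roll 0.87 [364.7   2.3   0. ]
```

View pics/end.png

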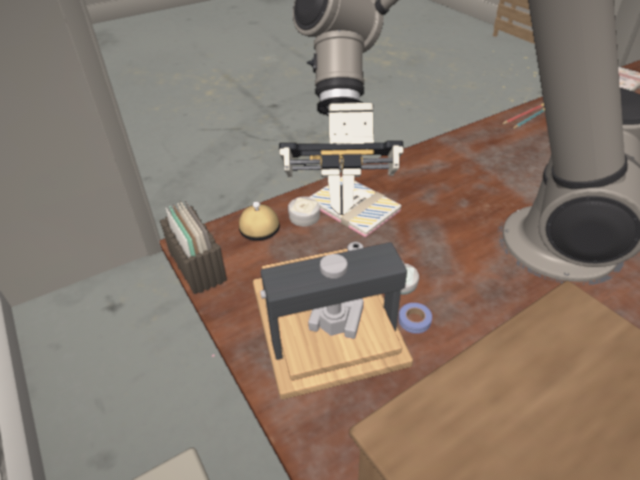

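The wrench lies seated on the collar, the gripper is clear, and the bystanders are where they started. Handing in.

```bash
python3 -c "
from plant import bot
print(bot.close_job())"
```

```text
the job is handed in; nothing more can be done
None
```

The job is handed in at about 54 s: the wrench is home on the collar, its jaws closed, and the collar turned clockwise to its stop. I let go and moved the arm clear.

**What I did**
- I slid the wrench home onto the collar and raked the thumb wheel until it resisted 10 to 12 N. Free turning takes about 4 N.
- Raking had drawn the wrench back about 3 mm, so I pushed it home again.
- I turned the collar until it stopped.

**What went wrong**
- I kept pushing past the stop, with about 13 N sideways on the handle. The jaws opened about 2 mm and the wrench turned roughly 5° on the collar.
- I turned the wrench back, rolled the jaws closed again, and pushed it home with about 32 N.
- I then turned gently at about 4 N (roughly 0.5 N m, against 0.4 N m to move the collar). The collar did not move.
- A final rake met nearly 15 N of resistance on the wheel.

**Last checks**
- **Collar angle:** 44 to 45° in the last wrist pictures; I expected about 45.4° at the stop.
- **Alignment:** the wrench agrees with the collar within about 1 to 2°, near the limit of what I could measure.
- **Seating:** the corner of the collar measured about 1 mm from the bottom of the mouth, as when fully home.
- **Jaw fit:** the picture still shows a sliver of about 1 mm at the fixed jaw. It may be the rounded jaw edge, so I can't rule out a few tenths of a millimetre of slack.
- **Surroundings:** the bell, candle tin and tape roll are at their starting positions, within a few millimetres of measuring error.

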